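Fit the sensor cards and back-up battery of a bench data logger

ROBOT

A 6-joint arm with a two-finger parallel gripper is mounted at the origin on a cart in front of the work surface, level with it; the furniture and walls round the work are solid. World frame = base frame: x ahead of the robot, y to its left, z up, the work surface at z = 0. Lengths are in m, angles in degrees, forces in N, time in s.
With the tool pointing down it reaches from about 0.3 to 0.75 m from the base axis. Payload 8.5 kg.
Tool frame: the origin (TCP) lies on the mounting face of the last link; the fingertips stand 173 mm ahead of it and the grasp point (between the pads) lies 155 mm ahead of it (env.tips_ahead is the distance from the TCP to the fingertips, in m); x points along the fingers, z is the direction in which the jaws open and shut, and the axes are right-handed (so a half turn about x gives the same grasp; the last joint's range is limited). The gripper opens to 85 mm and grips with 20 to 120 N. Pads are 22 mm wide; open, the fingers measure 114 mm over their backs; the gripper's body (76 mm by 85 mm) begins 54 mm behind the grasp point. The pads swing forward as they close: fully open they stand 13 mm farther back than shut.
Start: joints at [-77.939, 21.807, 74.336, -0, 83.858, -12.336], TCP at [0.227, -0.501, 0.405] pointing down, gripper open.
Joint ranges: [-178.18, 178.18], [-50.72, 133.34], [12.68, 142.11], [-81.47, 261.47], [9.98, 163.14], [-165.26, 165.26]. Speed limits (degrees/s): [136.94, 136.94, 180, 180, 180, 180].

INTERFACE

Orientations are given as a 3x3 rotation matrix whose columns are the frame's x, y, z axes.
In Python, from rig import env, optics gives the robot as it stands.
- The arm moves only by the shell command python3 -m inch 'ROWS' [FORCE]. ROWS is JSON, a list of rows, each a list of 3 entries, a list of its own where there are three numbers: the closure, from -1 (fully open) to 1 (shut), then the shift along the tool's x, y, z in units of 30 mm (1.0 is 30 mm), then the turn about the tool's x in units of 5 degrees (1.0 is 5 degrees). In form: [[hand, [x, y, z], yaw], ...]. A call has exactly 8 rows; each row shifts and turns the commanded pose from where the row before left it, along the tool's axes as they then stand; what a row does not reach is not made up. A row lasts 1/12 s, in which the tool goes at most 41.7 mm and 7.16 degrees, less where a joint would pass 70% of its speed; a pose out of reach is approached as far as the arm can. A call is refused whole if a number of a shift passes 1 or a number of a turn 1, either way. A call with a gripper value outside its range is refused whole. The fingers move at their own pace and stop on an object; FORCE is the grip in N (left out, the last holds). Time passes only in rows, so rows that do not move let the fingers close, or fill a call up. It gives the time, the measured TCP pose, the force and the opening at its end, in the units of the state.
- env.observe(): the state, without advancing time (a new reading comes with each control period).
- optics.get_image(name): name is "scene" or "top"; returns the picture (480x640x3 uint8, red, green, blue); there is no depth.
- optics.camera_params(name): a dict with "fx", "fy", "cx", "cy" (pixels), "k1" (the pictures are not rectified: a ray, as slopes to the right and down, at radius r is drawn at 1 + k1 r^2 times it, then the intrinsics apply), "xyz" and "rotation" of the camera in the world. Camera axes: x right, y down, z forward; pixel columns grow to the right and rows downward; lengths in m; the calibration is good to about 2 mm. A picture is of the moment at which its call begins. camera_params takes no time and is no camera call.
- env.close_job(): hands the job in, once; it reports no verdict.
The state is a dict: "time_s": time; "q": joint angles; "qvel": joint speeds; "joint_efforts": joint torques, N m; "position": TCP position; "tool_rot": TCP orientation; "ft_force": force on the tool from outside, world axes, zero at the start; "wrist_torque": the same for the moment, N m; "grip_width": finger opening in m.
Only numpy, scipy, OpenCV 4.12 (cv2) and the standard library are available. Lean on these libraries where they do the work, as an engineer would, in place of code of your own. Each camera call takes 0.05 s, during which the arm holds its last target.

TASK

Get the data logger ready: pull the spring plunger and slide its card cage out from under the hood until the plunger snaps into the loading hole, then slide every sensor card from the black rack upright down the guides of its own colour and swing both its ejector levers flat so that it is fully seated. Set the back-up battery fully down in its well on the front of the cage, and when the cards are seated slide the cage home under the hood until the plunger snaps in. Keep the cards upright and leave the other things on the bench alone.

Things in the scene. Friction and masses are not known exactly. Their poses are not given: they have to be found in the camera images.
- logger: Bench data logger, fixed: a blue-grey tray on feet, 136 mm wide, whose rear 130 mm is covered by a hood (top 146 mm above the worktop, underside 140). The card cage slides on the tray. Frame: x runs along the slide, away from the operator into the hood; z up; origin on the worktop below the middle of the cage when the cage is fully out. Hood from x = +110 to +242 mm
- cage (a joint): Slide of the aluminium card cage on the tray, in m: 0 = home under the hood, 0.160 = fully out (loading position), moving along the logger's -x. Friction about 2 N. It is locked at 0 and at 0.160, where the plunger's pin drops into a hole 10 mm deep
- plunger (a joint): Lift of the spring plunger in m: 0 = pin down in its hole, 0.010 or more = pin clear of the holes, 0.014 = stop. Spring 4 N at 0 to 8 N fully up. Let go between the holes, the pin rides on the strip (about 0.010) and snaps down when a hole comes under it (play 1.5 mm each way)
- knob (a point): Middle of the plunger's black knob with a red dot on top: upright cylinder, 23 mm in diameter, 28 mm tall, on the front deck of the cage at its right; rises with the plunger and moves with the cage. Below the knob (26 mm below this point) is the 25 mm wide steel housing. Cage out, this point is at (-122, -40, 88) mm in the logger's frame
- battery_grip (a point): Middle of the dark upright grip bar (34 x 14 mm, 44 mm tall) on top of the back-up battery, a cream block with a dark foot, 50 (x) x 46 (y) x 56 mm tall, 100 mm with the bar, 0.25 kg, standing on the worktop. The bar runs along x; this point is 78 mm above the underside. z up
- battery_well (a point): Middle of the floor of the black well for the battery on the cage's front deck, at its left: inside 52.4 (x) x 48.4 (y) mm, walls to 32 mm above this point with a small flared mouth. Either way round fits. Axes as the logger's. Moves with the cage
- grip_blue (a point): Middle of the blue grip (28 x 12 mm, rising 24 mm above the board) of a green sensor card: board 110 (x) x 4 (y) x 68 mm tall, bevelled lower corners, 0.15 kg, standing upright in the black rack at the start. x along the board, z up; this point is 80 mm above the card's lower edge. White ejector levers pivot at x = -55 and +55, 15 mm below this point
- slot_blue (a point): Slot with blue guides, left (+y) of three, 44 mm apart: middle of the lower edge of a fully seated card. Axes as the logger's; card along x, either way round. Guides leave the board 1.2 mm play in y, 1.5 in x; flared mouths 38 to 47 mm above this point; claw rails 64 mm above it, from |x| = 62 mm outward. An unlatched card rests 3.6 mm higher on a sprung connector (3 to 5 N). Moves with the cage
- lever_blue_front (a joint): Ejector lever of the blue card at x = -55 mm on the card, in rad: 0 = folded flat along the top of the card, towards the grip; 1.05 = open, arm standing up, leaning 17 degrees inward. Arm 36 mm long, 9 wide; flat, its top is 11.5 mm above the pivot. Stays where left (0.05 N m friction). Its claw catches under the cage's rail below about 0.4 and draws the card down
- lever_blue_rear (a joint): Ejector lever of the blue card at x = +55 mm on the card, in rad: 0 = folded flat along the top of the card, towards the grip; 1.05 = open, arm standing up, leaning 17 degrees inward. Arm 36 mm long, 9 wide; flat, its top is 11.5 mm above the pivot. Stays where left (0.05 N m friction). Its claw catches under the cage's rail below about 0.4 and draws the card down
- grip_yellow (a point): Middle of the yellow grip (28 x 12 mm, rising 24 mm above the board) of a green sensor card: board 110 (x) x 4 (y) x 68 mm tall, bevelled lower corners, 0.15 kg, standing upright in the black rack at the start. x along the board, z up; this point is 80 mm above the card's lower edge. White ejector levers pivot at x = -55 and +55, 15 mm below this point
- slot_yellow (a point): Slot with yellow guides, middle of three, 44 mm apart: middle of the lower edge of a fully seated card. Axes as the logger's; card along x, either way round. Guides leave the board 1.2 mm play in y, 1.5 in x; flared mouths 38 to 47 mm above this point; claw rails 64 mm above it, from |x| = 62 mm outward. An unlatched card rests 3.6 mm higher on a sprung connector (3 to 5 N). Moves with the cage
- lever_yellow_front (a joint): Ejector lever of the yellow card at x = -55 mm on the card, in rad: 0 = folded flat along the top of the card, towards the grip; 1.05 = open, arm standing up, leaning 17 degrees inward. Arm 36 mm long, 9 wide; flat, its top is 11.5 mm above the pivot. Stays where left (0.05 N m friction). Its claw catches under the cage's rail below about 0.4 and draws the card down
- lever_yellow_rear (a joint): Ejector lever of the yellow card at x = +55 mm on the card, in rad: 0 = folded flat along the top of the card, towards the grip; 1.05 = open, arm standing up, leaning 17 degrees inward. Arm 36 mm long, 9 wide; flat, its top is 11.5 mm above the pivot. Stays where left (0.05 N m friction). Its claw catches under the cage's rail below about 0.4 and draws the card down
- grip_red (a point): Middle of the red grip (28 x 12 mm, rising 24 mm above the board) of a green sensor card: board 110 (x) x 4 (y) x 68 mm tall, bevelled lower corners, 0.15 kg, standing upright in the black rack at the start. x along the board, z up; this point is 80 mm above the card's lower edge. White ejector levers pivot at x = -55 and +55, 15 mm below this point
- slot_red (a point): Slot with red guides, right (-y) of three, 44 mm apart: middle of the lower edge of a fully seated card. Axes as the logger's; card along x, either way round. Guides leave the board 1.2 mm play in y, 1.5 in x; flared mouths 38 to 47 mm above this point; claw rails 64 mm above it, from |x| = 62 mm outward. An unlatched card rests 3.6 mm higher on a sprung connector (3 to 5 N). Moves with the cage
- lever_red_front (a joint): Ejector lever of the red card at x = -55 mm on the card, in rad: 0 = folded flat along the top of the card, towards the grip; 1.05 = open, arm standing up, leaning 17 degrees inward. Arm 36 mm long, 9 wide; flat, its top is 11.5 mm above the pivot. Stays where left (0.05 N m friction). Its claw catches under the cage's rail below about 0.4 and draws the card down
- lever_red_rear (a joint): Ejector lever of the red card at x = +55 mm on the card, in rad: 0 = folded flat along the top of the card, towards the grip; 1.05 = open, arm standing up, leaning 17 degrees inward. Arm 36 mm long, 9 wide; flat, its top is 11.5 mm above the pivot. Stays where left (0.05 N m friction). Its claw catches under the cage's rail below about 0.4 and draws the card down
- card_rack: Black card rack, fixed, 124 (x) x 144 (y) mm, 52 mm tall; origin under its middle. Holds the cards upright in three grooves 50 mm apart along its y, cards along its x, lower edges 12 mm above the worktop; the end grooves hold the lowest 40 mm of a card with 1.6 mm play
- tape: Bystander to leave alone: roll of tan tape, 68 mm across, 19 mm high; origin under its middle
- bottle: Bystander to leave alone: white capped sample bottle, 48 mm across, 112 mm tall; origin under its middle

How it is judged:
By the outcome, as a careful person would: the job done as asked, in the order asked, and still so for the second after the job is handed in, with the robot touching nothing.
Of card_blue, card_yellow, card_red only 2 to 3 are there at a start; the rules pass over those that are not, and their reading is None.
At some moment in a run one of battery may be knocked a few centimetres aside while the robot is not near it.
It also fails if it takes over 210 s, if anything falls off the work surface, if the arm or the gripper's body presses on something with over 40 N, if the wrist force passes 120 N, or if a joint passes its speed limit or range.

## Working session

There is one attempt and no reset: what is moved stays moved. The work goes in short steps, Python scripts to look and compute and a shell command to move; the robot and the scene stay as the last step left them, time stands still between calls to the robot, and variables do not carry over. Pictures are saved under pics/ and viewed, and the job is handed in when it is done.

```bash
ls -la; mkdir -p pics
python3 - <<'E'
from rig import env, optics
import cv2
s=env.observe(); print(s)
for n in("scene","top"):
    im=optics.get_image(n); cv2.imwrite(f"pics/{n}0.png",im[:,:,::-1]); print(n,optics.camera_params(n))
E
```

```text
total 12
drwxr-xr-x  3 agent agent 4096 Dec  7 01:15 .
drwxr-xr-x 23 root  root  4096 Dec  7 01:15 ..
drwxr-xr-x  2 agent agent 4096 Dec  7 01:15 pics
{'time_s': 0.0, 'q': array([-7.79387184e+01,  2.18404654e+01,  7.43839089e+01, -2.98526649e-04,
        8.38581860e+01, -1.23378211e+01]), 'qvel': array([-0.05186246, -0.0580024 ,  0.09978497,  0.05384183,  0.02973394,
        0.08839064]), 'joint_efforts': array([-3.51717372e-04, -4.48464131e+01, -2.31276888e+01, -3.05613794e-04,
        4.80139162e-03,  9.01558337e-06]), 'position': array([ 0.22716977, -0.50084457,  0.40412149]), 'tool_rot': array([[-3.06163698e-04,  9.10689945e-01,  4.13090462e-01],
       [ 1.40805807e-03,  4.13090465e-01, -9.10688907e-01],
       [-9.99998962e-01,  3.02835474e-04, -1.40877763e-03]]), 'ft_force': array([ 0.11255977, -0.15816182, -0.33932415]), 'wrist_torque': array([ 0.06560695, -0.01342164,  0.02116999]), 'grip_width': 0.08513977723033915}
scene {'fx': 569.4449243827261, 'fy': 569.4449243827261, 'cx': 313.09223580861345, 'cy': 245.24791431008038, 'k1': -0.05648355412165445, 'xyz': array([0.00137915, 0.74453694, 0.84021749]), 'rotation': array([[-0.84320003, -0.33506623,  0.42040971],
       [-0.53712724,  0.49228674, -0.68494386],
       [ 0.02253943, -0.80335819, -0.5950694 ]])}
top {'fx': 595.2413911681062, 'fy': 595.2413911681062, 'cx': 319.7816491800145, 'cy': 238.43297608471528, 'k1': -0.14971135671379665, 'xyz': array([ 0.40549207, -0.1009937 ,  1.39125601]), 'rotation': array([[ 0.02251461, -0.99696508,  0.07452332],
       [-0.99961071, -0.02367752, -0.01475792],
       [ 0.01647765, -0.07416204, -0.99711006]])}
```

View pics/scene0.png

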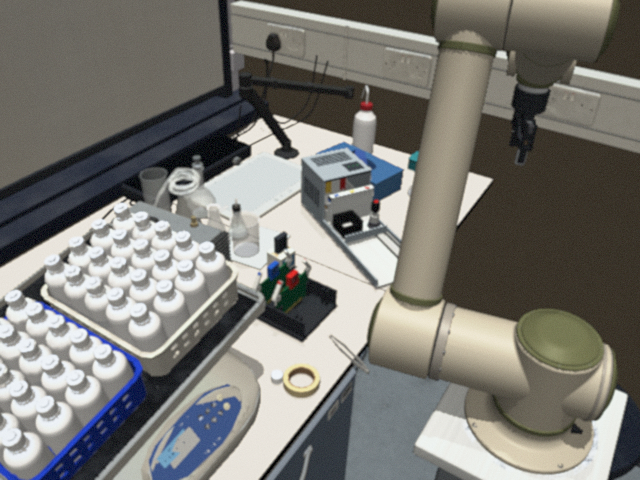

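View pics/top0.png

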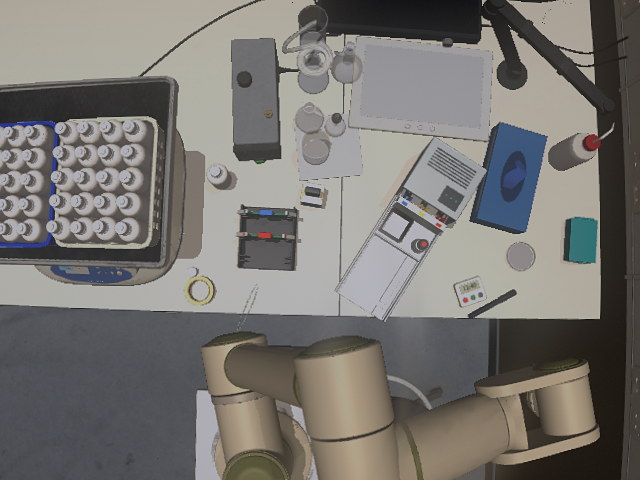

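```bash
cat > h.py <<'E'
import numpy as np, cv2
from rig import env, optics
CP={n:optics.camera_params(n) for n in("scene","top")}
def K(c): return np.array([[c['fx'],0,c['cx']],[0,c['fy'],c['cy']],[0,0,1]])
def proj(n,P):
    c=CP[n]; R=c['rotation'].T; t=-R@c['xyz']
    # camera k1: distort
    return cv2.projectPoints(np.atleast_2d(np.array(P,float)),cv2.Rodrigues(R)[0],t,K(c),np.array([c['k1'],0,0,0.]))[0][:,0]
def back(n,uv,z):
    c=CP[n]; p=cv2.undistortPoints(np.array(uv,float).reshape(-1,1,2),K(c),np.array([c['k1'],0,0,0.]))[:,0]
    d=np.c_[p,np.ones(len(p))]@c['rotation'].T
    return c['xyz']+d*((z-c['xyz'][2])/d[:,2])[:,None]
def tri(uvs,uvt):
    out=[]
    A=[];b=[]
    for n,uv in(("scene",uvs),("top",uvt)):
        p0=CP[n]['xyz'];p1=back(n,[uv],0)[0];d=(p1-p0)/np.linalg.norm(p1-p0);M=np.eye(3)-np.outer(d,d);A.append(M);b.append(M@p0)
    return np.linalg.lstsq(np.vstack(A),np.hstack(b),rcond=None)[0]
def snap(n,f,box=None,s=1,pts=None):
    im=optics.get_image(n)[:,:,::-1].copy(); cv2.imwrite(f"pics/raw_{f}.png",im); return crop(im,n,f,box,s,pts)
def crop(im,n,f,box=None,s=1,pts=None):
    x0,y0,x1,y1=box or (0,0,640,480)
    o=cv2.resize(im[y0:y1,x0:x1],None,fx=s,fy=s,interpolation=cv2.INTER_CUBIC)
    if pts is not None:
        for P in pts:
            q=((proj(n,P)+.5-[x0,y0])*s).astype(int)
            if len(q)>1: cv2.polylines(o,[q.reshape(-1,1,2)],False,(255,0,255),1)
            else: cv2.drawMarker(o,tuple(int(v) for v in q[0]),(255,0,255),0,8,1)
    # ticks
    for x in range((x0+9)//10*10,x1,10): cv2.line(o,((x-x0)*s,0),((x-x0)*s,10 if x%50==0 else 4),(0,0,255),1); 
    for y in range((y0+9)//10*10,y1,10): cv2.line(o,(0,(y-y0)*s),(10 if y%50==0 else 4,(y-y0)*s),(0,0,255),1)
    cv2.imwrite(f"pics/{f}.png",o)
E
python3 - <<'E'
from h import *
a=cv2.imread("pics/top0.png");crop(a,"top","t1",(330,130,490,330),3);crop(a,"top","t2",(225,170,345,280),5)
b=cv2.imread("pics/scene0.png");crop(b,"scene","s1",(290,130,420,290),4);crop(b,"scene","s2",(240,220,350,350),4)
E
```

```text
(no output)
```

View pics/t1.png

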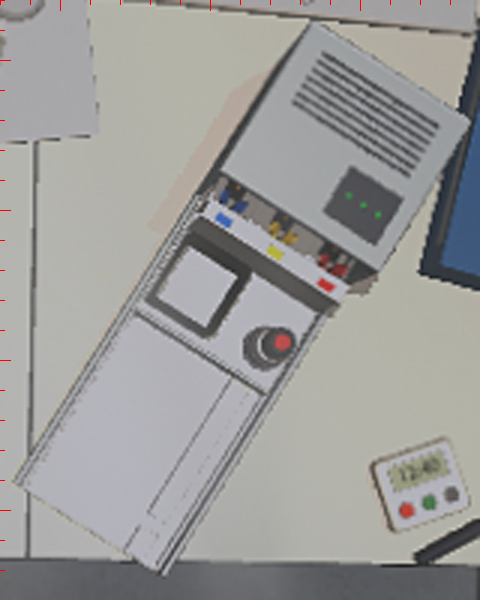

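View pics/t2.png

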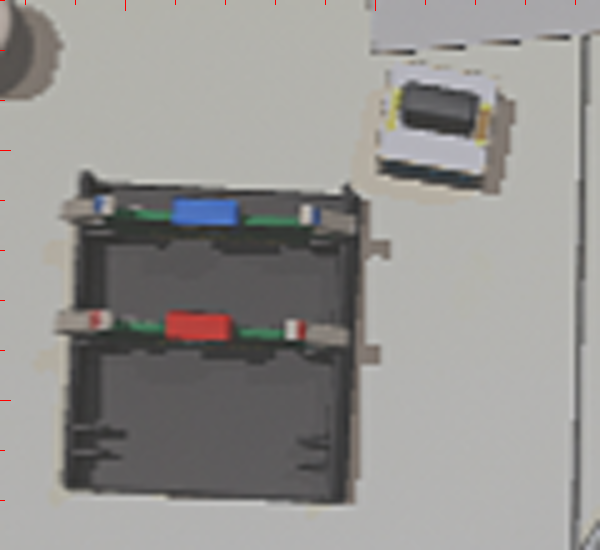

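View pics/s1.png

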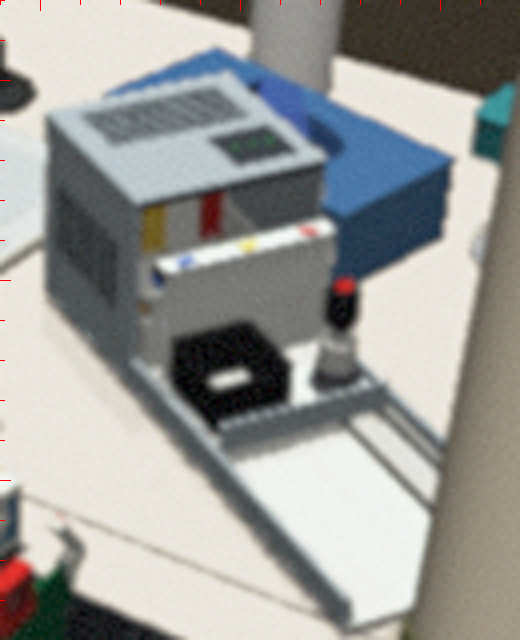

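View pics/s2.png

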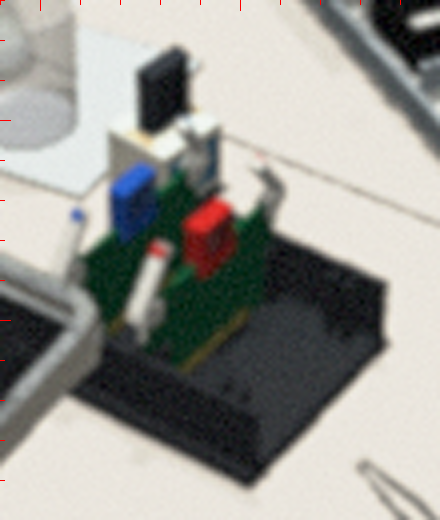

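Run:
```python
from h import *
np.set_printoptions(precision=4,suppress=True)
H=back("top",[(402.7,187.3),(435,137.3),(486.5,170.5),(456,220.5)],.146);print(H)
for i in range(4):
  d=H[(i+1)%4]-H[i];print(np.linalg.norm(d),np.degrees(np.arctan2(d[1],d[0])))
S=back("scene",[(290+136/4,130+202/4),(290+324/4,130+160/4),(290+48/4,130+116/4),(290+227/4,130+72/4)],.146);print(S)
print("knobtop",tri((376.3,201.5),(424.3,244)))
# rack corners top z .052
R=back("top",[(225+84/5,170+180/5),(225+348/5,170+190/5),(225+66/5,170+488/5),(225+344/5,170+498/5)],.052);print(R)
# grips top z = .012+.092 =.104
for n,t,s in(("blue",(225+205/5,170+211/5),(240+134/4,220+178/4)),("red",(225+198/5,170+325/5),(240+210/4,220+215/4))):
  print(n,back("top",[t],.104),tri(s,t))
print("bat",back("top",[(225+440/5,170+108/5)],.1),"scene bar top",back("scene",[(240+163/4,220+62/4)],.1))
print(back("top",[(225+402/5,170+92/5),(225+480/5,170+98/5),(225+402/5,170+125/5),(225+474/5,170+132/5)],.1))
```

```text
[[ 0.6117 -0.2932  0.146 ]
 [ 0.7228 -0.3627  0.146 ]
 [ 0.654  -0.4756  0.146 ]
 [ 0.5437 -0.4084  0.146 ]]
0.13109594809047484 -32.01226559453679
0.13231385385057662 -121.36193175123721
0.12915001042200652 148.63500330852614
0.13380894119655176 59.46771431967734
[[ 0.6117 -0.2919  0.146 ]
 [ 0.5421 -0.404   0.146 ]
 [ 0.7161 -0.3534  0.146 ]
 [ 0.6523 -0.4741  0.146 ]]
knobtop [ 0.4949 -0.35    0.0976]
[[ 0.5751  0.0577  0.052 ]
 [ 0.5733 -0.0622  0.052 ]
 [ 0.4354  0.0613  0.052 ]
 [ 0.434  -0.064   0.052 ]]
blue [[ 0.5561 -0.0017  0.104 ]] [ 0.5557 -0.002   0.1019]
red [[ 0.5063 -0.0002  0.104 ]] [ 0.5063 -0.0001  0.101 ]
bat [[ 0.6045 -0.1029  0.1   ]] scene bar top [[ 0.6037 -0.0977  0.1   ]]
[[ 0.6111 -0.0861  0.1   ]
 [ 0.6093 -0.1204  0.1   ]
 [ 0.5965 -0.0865  0.1   ]
 [ 0.5942 -0.1181  0.1   ]]
```

```bash
cat >> h.py <<'E'
def T(pose,P):
    x,y,a=pose; c,s=np.cos(a),np.sin(a); P=np.atleast_2d(np.array(P,float))/1000
    return np.c_[x+c*P[:,0]-s*P[:,1],y+s*P[:,0]+c*P[:,1],P[:,2]]
def boxl(pose,x0,x1,y0,y1,z):
    return T(pose,[(x0,y0,z),(x1,y0,z),(x1,y1,z),(x0,y1,z),(x0,y0,z)])
E
python3 - <<'E'
from h import *
from scipy.optimize import least_squares
np.set_printoptions(precision=4,suppress=True)
obs=[("top",(402.7,187.3),(110,68,146)),("top",(435,137.3),(242,68,146)),("top",(486.5,170.5),(242,-68,146)),("top",(456,220.5),(110,-68,146)),
("scene",(324,180.5),(110,68,146)),("scene",(371,170),(110,-68,146)),("scene",(302,159),(242,68,146)),("scene",(346.7,148),(242,-68,146)),
("top",(424.3,244),(38,-40,102)),("scene",(376.3,201.5),(38,-40,102))]
def f(p):
    return np.concatenate([proj(n,T(p[:3],m))[0]-uv for n,uv,m in obs])
r=least_squares(f,[.4825,-.294,-.545],loss='soft_l1');p=r.x;print(p,np.degrees(p[2]));print(f(p).reshape(-1,2))
pts=[boxl(p,110,242,-68,68,146),T(p,[(110,68,0),(110,68,146)]),T(p,[(110,68,140),(110,-68,140)]),T(p,[(38,-40,102)]),T(p,[(38,-40,60)]),T(p,[(-100,0,30),(100,0,30)])]
for n,f_,b,s in(("top","t3",(330,130,490,330),3),("scene","s3",(290,130,420,290),4)): crop(cv2.imread(f"pics/{n}0.png"),n,f_,b,s,pts)
E
```

```text
[ 0.4823 -0.2935 -0.5453] -31.243444212695785
[[-0.3616  0.0031]
 [-0.8267 -0.7846]
 [ 0.6711  0.0297]
 [ 0.1095  1.2138]
 [ 0.1134 -0.0911]
 [ 1.1999 -0.6321]
 [-1.1194 -1.9903]
 [ 0.0555 -0.5864]
 [-0.7045  0.4363]
 [-0.2112 -0.9534]]
```

View pics/t3.png

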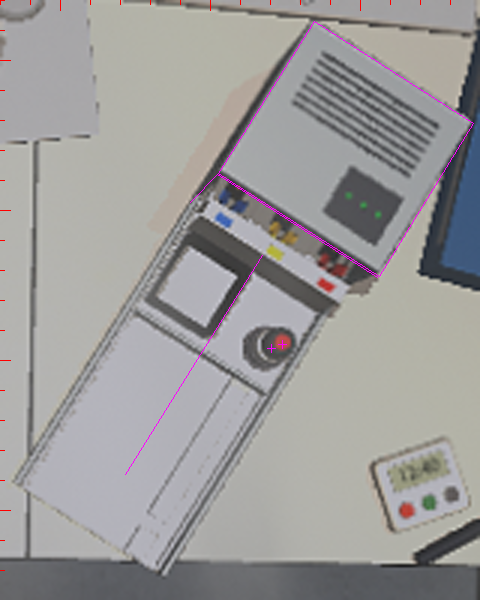

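View pics/s3.png

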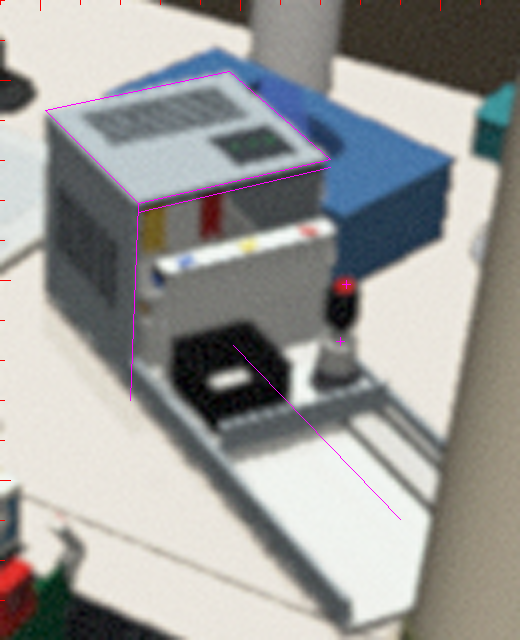

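```bash
cat >> h.py <<'E'
POSE=(0.4823,-0.2935,np.radians(-31.243))
def L(x,y,z): return T(POSE,(x,y,z))[0]
def st():
    s=env.observe(); R=s['tool_rot']; g=s['position']+.155*R[:,0]
    print("t %.2f gp %s ang %.2f tilt %s F %s w %.1f q %s"%(s['time_s'],np.round(g*1000,1),np.degrees(np.arctan2(R[1,2],R[0,2])),np.round(np.degrees(R[:2,0]),2),np.round(s['ft_force'],1),s['grip_width']*1000,np.round(s['q'],0)))
    d=POSE; c,sn=np.cos(d[2]),np.sin(d[2]); v=g[:2]-np.array(d[:2]); print("  in logger mm",np.round(1000*np.array([c*v[0]+sn*v[1],-sn*v[0]+c*v[1],g[2]]),1))
    return s,g
def go(target,ang=None):
    s,g=st(); R=s['tool_rot']; d=np.array(target)-g
    a=np.degrees(np.arctan2(R[1,2],R[0,2]))
    print("  shift units (current axes)",np.round(R.T@d/.03,3), "mm",np.round(d*1000,1))
    if ang is not None:
        t=(a-ang+180)%360-180; print("  turn units",round(t/5,2))
        r=np.radians(ang); z=np.array([np.cos(r),np.sin(r),0]);x=np.array([0,0,-1.]);y=np.cross(z,x)
        print("  shift units after turn",np.round([x@d/.03,y@d/.03,z@d/.03],3))
E
python3 -c "
from h import *
print(L(38,-40,88));go(L(38,-40,200),-121.24)"
```

```text
[ 0.49404231 -0.34740842  0.088     ]
t 0.10 gp [ 227.1 -500.6  249.2] ang -65.60 tilt [-0.02  0.07] F [-1.  -0.6  0.6] w 85.1 q [-78.  22.  74.  -0.  84. -12.]
  in logger mm [-110.7 -309.5  249.2]
  shift units (current axes) [ 1.643 10.213 -0.975] mm [266.9 153.2 -49.2]
  turn units 11.13
  shift units after turn [ 1.639  4.958 -8.982]
```

```bash
python3 -m inch '[[-0.4,[0,0,0],1],[-0.4,[0,0,0],1],[-0.4,[0,0,0],1],[-0.4,[0,0,0],1],[-0.4,[0,0,0],1],[-0.4,[0,0,0],1],[-0.4,[0,0,0],1],[-0.4,[0,0,0],1]]' 60; python3 -m inch '[[-0.4,[0,0,0],1],[-0.4,[0,0,0],1],[-0.4,[0,0,0],1],[-0.4,[0,0,0],0.13],[-0.4,[0,0.5,-0.9],0],[-0.4,[0,0.5,-0.9],0],[-0.4,[0,0.5,-0.9],0],[-0.4,[0,0.5,-0.9],0]]'; python3 -m inch '[[-0.4,[0,0.5,-0.9],0],[-0.4,[0,0.5,-0.9],0],[-0.4,[0,0.5,-0.9],0],[-0.4,[0,0.5,-0.9],0],[-0.4,[0,0.5,-0.9],0],[-0.4,[0,0.45,-0.88],0],[-0.4,[0,0,0],0],[-0.4,[0,0,0],0]]'; python3 -c "
from h import *
go(L(38,-40,88),-121.24)"
```

```text
time_s: 0.77
position: [0.2272, -0.5009, 0.4043]
tool_rot: [[-0.0, 0.962, -0.273], [0.001, -0.273, -0.962], [-1.0, -0.001, -0.001]]
ft_force: [0.7, 0.6, -0.3]
grip_width: 0.0599
time_s: 1.43
position: [0.3355, -0.4389, 0.4045]
tool_rot: [[-0.0, 0.856, -0.517], [0.0, -0.517, -0.856], [-1.0, -0.0, -0.0]]
ft_force: [0.8, -0.6, -1.3]
grip_width: 0.0599
time_s: 2.1
position: [0.4948, -0.3468, 0.4042]
tool_rot: [[-0.001, 0.857, -0.515], [0.001, -0.515, -0.857], [-1.0, -0.001, -0.0]]
ft_force: [0.3, -0.6, -0.2]
grip_width: 0.0598
t 2.10 gp [ 494.7 -346.7  249.2] ang -121.00 tilt [-0.04  0.03] F [ 0.3 -0.6 -0.2] w 59.8 q [-46.  27.  65.  -0.  87.  75.]
  in logger mm [ 38.2 -39.  249.2]
  shift units (current axes) [ 5.372e+00 -2.000e-03  3.400e-02] mm [  -0.7   -0.7 -161.2]
  turn units 0.05
  shift units after turn [ 5.372 -0.006  0.033]
```

```bash
python3 -m inch '[[-0.4,[0.9,0,0.03],0.05],[-0.4,[0.9,0,0],0],[-0.4,[0.9,0,0],0],[-0.4,[0.9,0,0],0],[-0.4,[0.9,0,0],0],[-0.4,[0.6,0,0],0],[-0.4,[0.2,0,0],0],[-0.4,[0,0,0],0]]'; python3 -c "
from h import *
st(); snap('top','t4',(380,190,480,290),5); snap('scene','s4',(300,150,440,270),5)"
```

```text
time_s: 2.77
position: [0.4926, -0.349, 0.2445]
tool_rot: [[-0.002, 0.852, -0.523], [0.002, -0.523, -0.852], [-1.0, -0.003, -0.001]]
ft_force: [-0.1, 0.2, 0.0]
grip_width: 0.0598
t 2.77 gp [ 492.3 -348.7   89.5] ang -121.52 tilt [-0.12  0.12] F [-0.1  0.2  0. ] w 59.8 q [-47.  36.  78.  -0.  66.  75.]
  in logger mm [ 37.2 -42.   89.5]
```

View pics/s4.png

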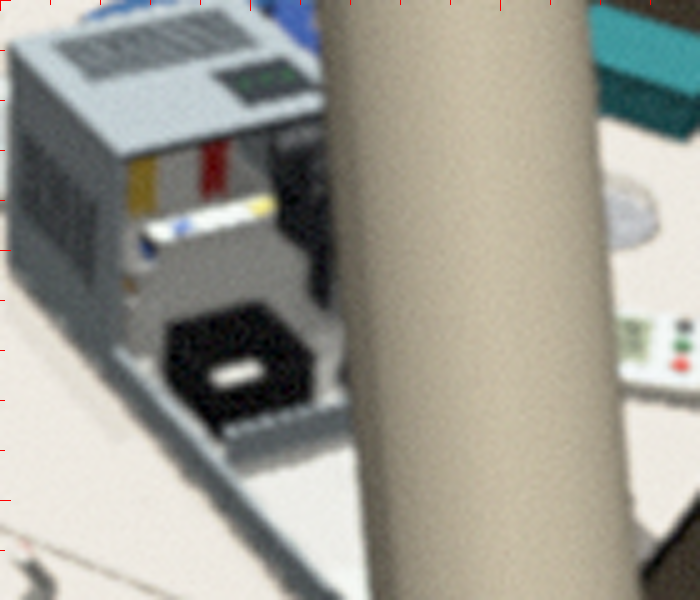

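```bash
python3 -m inch '[[-0.4,[0,0,0],0],[-0.4,[0,0,0],0],[-0.1,[0,0,0],0],[0.1,[0,0,0],0],[0.2,[0,0,0],0],[0.3,[0,0,0],0],[0.3,[0,0,0],0],[0.3,[0,0,0],0]]'; python3 -c "
from h import *
go(L(38,-40,88),-121.24)"
```

```text
time_s: 3.53
position: [0.4934, -0.3484, 0.2457]
tool_rot: [[-0.0, 0.853, -0.523], [0.0, -0.523, -0.853], [-1.0, -0.0, 0.0]]
ft_force: [0.2, 0.4, 0.5]
grip_width: 0.0302
t 3.53 gp [ 493.4 -348.4   90.7] ang -121.50 tilt [-0.  0.] F [0.2 0.4 0.5] w 30.2 q [-46.  36.  78.  -0.  66.  75.]
  in logger mm [ 38.  -41.2  90.7]
  shift units (current axes) [ 0.091  0.001 -0.038] mm [ 0.6  1.  -2.7]
  turn units -0.05
  shift units after turn [ 0.091  0.001 -0.038]
```

```bash
python3 -m inch '[[0.3,[0.09,0,-0.04],0],[0.3,[0,0,0],0],[0.5,[0,0,0],0],[0.7,[0,0,0],0],[0.8,[0,0,0],0],[0.8,[0,0,0],0],[0.8,[0,0,0],0],[0.8,[0,0,0],0]]' 60; python3 -c "
from h import *
go(L(38,-40,88),-121.24)"
```

```text
time_s: 4.2
position: [0.4946, -0.3462, 0.2431]
tool_rot: [[0.001, 0.853, -0.522], [0.003, -0.522, -0.853], [-1.0, -0.0, -0.003]]
ft_force: [4.0, 7.9, 2.2]
grip_width: 0.0214
t 4.20 gp [ 494.8 -345.7   88.1] ang -121.47 tilt [0.06 0.15] F [4.  7.9 2.2] w 21.4 q [-46.  36.  78.   0.  66.  75.]
  in logger mm [ 37.8 -38.2  88.1]
  shift units (current axes) [0.002 0.008 0.061] mm [-0.8 -1.7 -0.1]
  turn units -0.05
  shift units after turn [0.002 0.007 0.061]
```

```bash
python3 -m inch '[[0.8,[0,0,-0.05],0],[0.8,[-0.1,0,0],0],[0.8,[-0.1,0,0],0],[0.8,[-0.1,0,0],0],[0.8,[-0.1,0,0],0],[0.8,[0,0,0],0],[0.8,[0,0,0],0],[0.8,[0,0,0],0]]' 80; python3 -c "
from h import *
st()"
```

```text
time_s: 4.87
position: [0.4949, -0.3458, 0.2547]
tool_rot: [[-0.0, 0.853, -0.523], [0.001, -0.523, -0.853], [-1.0, -0.001, -0.001]]
ft_force: [4.3, 3.6, -7.1]
grip_width: 0.0207
t 4.87 gp [ 494.8 -345.6   99.7] ang -121.50 tilt [-0.01  0.07] F [ 4.3  3.6 -7.1] w 20.7 q [-46.  35.  78.   0.  67.  75.]
  in logger mm [ 37.7 -38.   99.7]
```

```bash
python3 -m inch '[[0.8,[0,-0.05,0],0],[0.8,[0,-0.15,0],0],[0.8,[0,-0.3,0],0],[0.8,[0,-0.4,0],0],[0.8,[0,-0.4,0],0],[0.8,[0,-0.3,0],0],[0.8,[0,-0.15,0],0],[0.8,[0,0,0],0]]'; python3 -c "
from h import *
st()"
```

```text
time_s: 5.53
position: [0.4494, -0.3182, 0.2548]
tool_rot: [[-0.002, 0.853, -0.523], [0.002, -0.523, -0.853], [-1.0, -0.002, -0.0]]
ft_force: [-0.3, 3.7, -7.0]
grip_width: 0.0209
t 5.53 gp [ 449.1 -317.9   99.8] ang -121.51 tilt [-0.1   0.09] F [-0.3  3.7 -7. ] w 20.9 q [-48.  31.  87.  -0.  63.  74.]
  in logger mm [-15.8 -38.1  99.8]
```

```bash
python3 -m inch '[[0.8,[0,-0.15,0],0],[0.8,[0,-0.3,0],0],[0.8,[0,-0.5,0],0],[0.8,[0,-0.6,0],0],[0.8,[0,-0.6,0],0],[0.8,[0,-0.5,0],0],[0.8,[0,-0.3,0],0],[0.8,[0,-0.1,0],0]]';python3 -m inch '[[0.8,[0,0,0],0],[0.8,[0,0,0],0],[0.8,[0.07,0,0],0],[0.8,[0,0,0],0],[0.8,[0,0,0],0],[0.8,[0,0,0],0],[0.8,[0,0,0],0],[0.8,[0,0,0],0]]'; python3 -c "
from h import *
st()"
```

```text
time_s: 6.2
position: [0.3715, -0.2708, 0.2552]
tool_rot: [[-0.0, 0.852, -0.523], [-0.001, -0.523, -0.852], [-1.0, 0.0, 0.001]]
ft_force: [3.9, -0.2, -7.5]
grip_width: 0.0208
time_s: 6.87
position: [0.3722, -0.2712, 0.253]
tool_rot: [[0.001, 0.853, -0.523], [-0.001, -0.523, -0.853], [-1.0, 0.001, 0.001]]
ft_force: [-0.9, -3.4, -6.2]
grip_width: 0.0208
t 6.87 gp [ 372.3 -271.3   98. ] ang -121.50 tilt [ 0.03 -0.06] F [-0.9 -3.4 -6.2] w 20.8 q [-51.  24. 101.  -0.  55.  71.]
  in logger mm [-105.5  -38.1   98. ]
```

```bash
python3 -m inch '[[0.8,[0.04,0,0],0],[0.8,[0.03,-0.1,0],0],[0.8,[0,-0.1,0],0],[0.8,[0,-0.1,0],0],[0.8,[0,-0.1,0],0],[0.8,[0,-0.05,0],0],[0.8,[0,0,0],0],[0.8,[0,0,0],0]]'; python3 -c "
from h import *
st()"
```

```text
time_s: 7.53
position: [0.3604, -0.264, 0.2507]
tool_rot: [[-0.001, 0.853, -0.522], [-0.0, -0.522, -0.853], [-1.0, -0.0, 0.001]]
ft_force: [-1.9, -4.4, -6.1]
grip_width: 0.0209
t 7.53 gp [ 360.3 -264.    95.7] ang -121.50 tilt [-0.03 -0.02] F [-1.9 -4.4 -6.1] w 20.9 q [-51.  23. 103.  -0.  54.  70.]
  in logger mm [-119.6  -38.1   95.7]
```

```bash
python3 -m inch '[[0.8,[0.05,-0.05,0],0],[0.8,[0.05,-0.02,0],0],[0.8,[0.05,0,0],0],[0.8,[0.05,0,0],0],[0.8,[0.05,0,0],0],[0.8,[0,0,0],0],[0.8,[0,0,0],0],[0.8,[0,0,0],0]]'; python3 -c "
from h import *
st()"
```

```text
time_s: 8.2
position: [0.3587, -0.2629, 0.2432]
tool_rot: [[-0.0, 0.853, -0.522], [-0.001, -0.522, -0.853], [-1.0, 0.0, 0.001]]
ft_force: [-2.0, -5.2, -4.3]
grip_width: 0.0207
t 8.20 gp [ 358.7 -263.    88.2] ang -121.50 tilt [-0.01 -0.03] F [-2.  -5.2 -4.3] w 20.7 q [-52.  23. 104.  -0.  52.  70.]
  in logger mm [-121.5  -38.    88.2]
```

```bash
python3 -m inch '[[0.2,[0,0,0],0],[-0.2,[0,0,0],0],[-0.4,[0,0,0],0],[-0.4,[0,0,0],0],[-0.4,[-0.7,0,0],0],[-0.4,[-0.9,0,0],0],[-0.4,[-0.9,0,0],0],[-0.4,[-0.9,0,0],0]]'; python3 -m inch '[[-0.4,[-0.9,0,0],0],[-0.4,[-0.5,0,0],0],[-0.4,[0,0,-1],-1],[-0.4,[0,0,-1],-1],[-0.4,[0,0,-1],-1],[-0.4,[0,0,-1],-1],[-0.4,[0,0,-1],-1],[-0.4,[0,0,-1],-1]]';python3 -c "
from h import *
st()
p=POSE
pts=[boxl(p,110,242,-68,68,146),T(p,[(-122,-40,102)])]
snap('top','t5',(330,130,490,330),3,pts); snap('scene','s5',(240,130,440,330),3,pts)"
```

```text
time_s: 8.87
position: [0.3586, -0.2623, 0.3466]
tool_rot: [[-0.0, 0.853, -0.522], [0.001, -0.522, -0.853], [-1.0, -0.001, -0.001]]
ft_force: [0.0, 0.1, -0.7]
grip_width: 0.0597
time_s: 9.53
position: [0.4169, -0.0928, 0.3873]
tool_rot: [[0.0, 1.0, -0.022], [0.0, -0.022, -1.0], [-1.0, 0.0, -0.0]]
ft_force: [-0.3, -1.1, 0.2]
grip_width: 0.0603
t 9.53 gp [417.  -92.8 232.3] ang -91.25 tilt [0.01 0.02] F [-0.3 -1.1  0.2] w 60.3 q [-29.  10.  94.   0.  76.  63.]
  in logger mm [-160.   137.7  232.3]
```

View pics/s5.png

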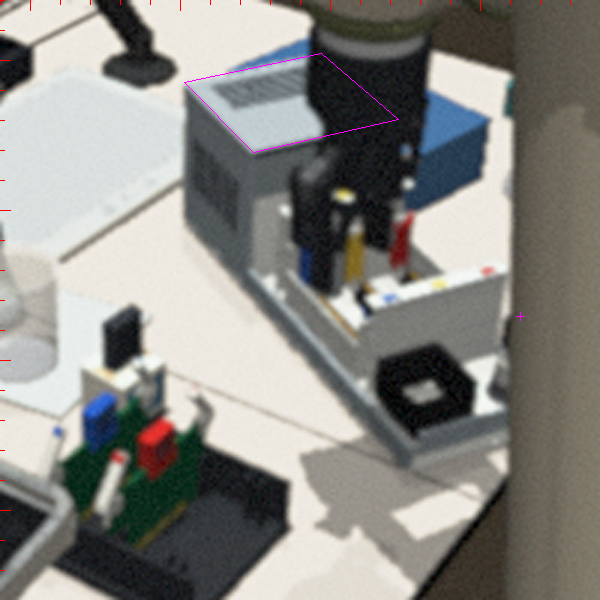

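View pics/t5.png

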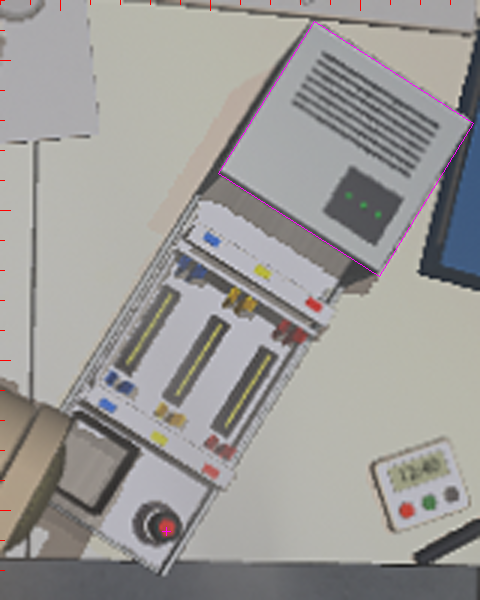

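Run:
```python
from h import *
np.set_printoptions(precision=4,suppress=True)
def lg(w):
    c,s=np.cos(POSE[2]),np.sin(POSE[2]);v=w[:2]-np.array(POSE[:2]);return np.round(1000*np.array([c*v[0]+s*v[1],-s*v[0]+c*v[1],w[2]]),1)
for n,t,s in(("redF",(210,471),(488,271)),("yelF",(159,439),(438,285)),("bluF",(107,406),(390,299)),("dot",(166,527),(0,0))):
    if s[0]: print(n,lg(tri((240+s[0]/3,130+s[1]/3),(330+t[0]/3,130+t[1]/3))))
for n,t in(("redconn",(244,392)),("yel",(197,360)),("blu",(149,332))):
  for z in(.02,.03,.04): print(n,z,lg(back("top",[(330+t[0]/3,130+t[1]/3)],z)[0]))
p=POSE
pts=[boxl(p,-55,55,y-2,y+2,z) for y in(44,0,-44) for z in (35,)]+[boxl(p,-62,62,y-2,y+2,99) for y in(44,0,-44)]
crop(cv2.imread("pics/raw_t5.png"),"top","t6",(350,190,470,310),5,pts)
crop(cv2.imread("pics/raw_s5.png"),"scene","s6",(300,170,420,290),5,pts)
```

```text
redF [-69.4 -45.  108.3]
yelF [-69.1  -0.8 107.5]
bluF [-69.6  42.9 107.5]
redconn 0.02 [  3.4 -46.1  20. ]
redconn 0.03 [  2.2 -44.8  30. ]
redconn 0.04 [  1.  -43.6  40. ]
yel 0.02 [ 4.8 -2.1 20. ]
yel 0.03 [ 3.5 -1.2 30. ]
yel 0.04 [ 2.3 -0.2 40. ]
blu 0.02 [ 3.  40.9 20. ]
blu 0.03 [ 1.8 41.5 30. ]
blu 0.04 [ 0.6 42.1 40. ]
```

View pics/t6.png

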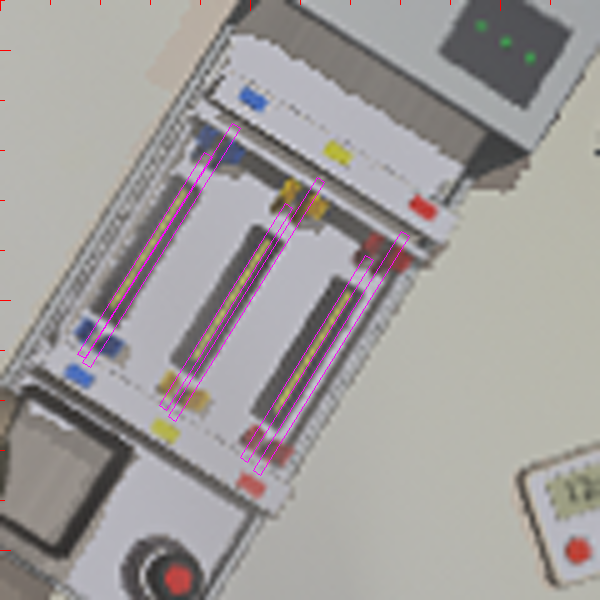

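View pics/s6.png

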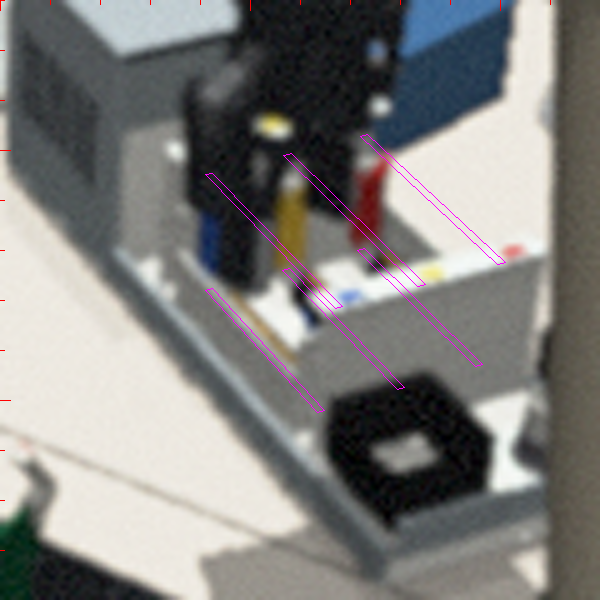

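Run:
```python
from h import *
np.set_printoptions(precision=4,suppress=True)
pts=[]
for zs in(34,40,46):
  pass
p=POSE
pts=[T(p,[(57,y,zs+38),(57,y,zs+47)]) for y in(0,-44) for zs in (40,)]
pts+=[T(p,[(62,60,104),(62,-60,104)]),T(p,[(-62,60,104),(-62,-60,104)]),T(p,[(52,y-5,87),(52,y+5,87)]) if 0 else T(p,[(57,-4,87),(57,4,87)])]
crop(cv2.imread("pics/raw_s5.png"),"scene","s7",(310,180,430,280),6,pts)
crop(cv2.imread("pics/raw_t5.png"),"top","t7",(350,190,450,290),6,pts)
```

```text
(no output)
```

View pics/s7.png

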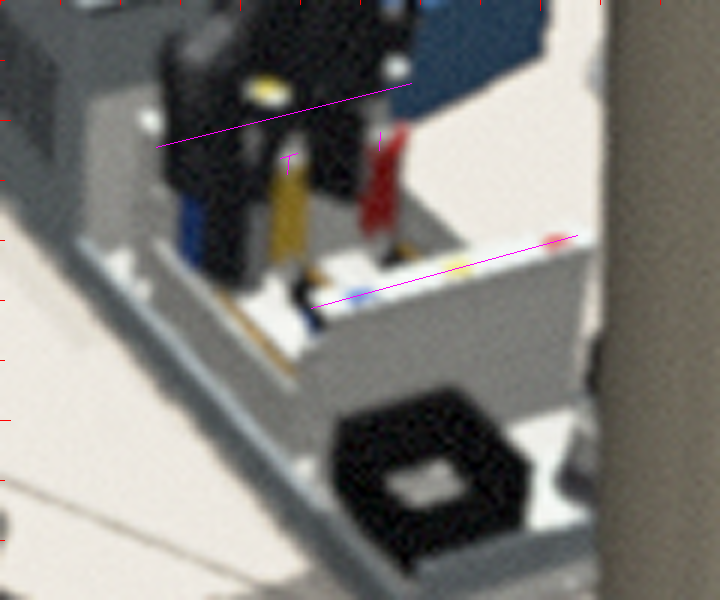

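View pics/t7.png

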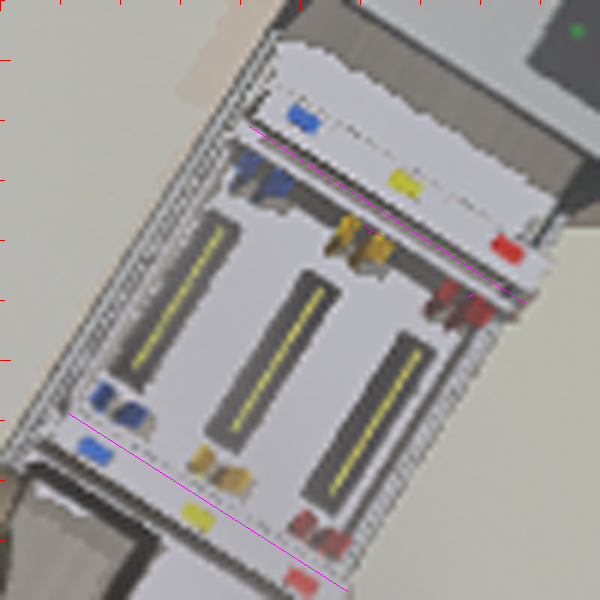

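```bash
cat >> h.py <<'E'
def lg(w):
    c,s=np.cos(POSE[2]),np.sin(POSE[2]);v=w[:2]-np.array(POSE[:2]);return np.round(1000*np.array([c*v[0]+s*v[1],-s*v[0]+c*v[1],w[2]]),1)
E
python3 - <<'E'
from h import *
np.set_printoptions(precision=4,suppress=True)
for n,a,b in(("yF",(203,461),(236,480)),("yR",(348,232),(378,248)),("bF",(103,396),(134,415)),("bR",(250,165),(280,183)),("rF",(304,524),(336,543)),("rR",(446,293),(478,309))):
    m=(np.array(a)+b)/2/6+[350,190]-0.4
    print(n,lg(back("top",[m],.085)[0]))
for n,t in(("bl",(96,451)),("yl",(199,517)),("rl",(302,582)),("bl",(304,119)),("yl",(406,183)),("rl",(508,249))): print(n,lg(back("top",[np.array(t)/6+[350,190]-0.4],.108)[0]))
E
```

```text
yF [-48.3   0.6  85. ]
yR [52.4  0.7 85. ]
bF [-48.1  44.7  85. ]
bR [53.5 44.4 85. ]
rF [-48.  -43.1  85. ]
rR [ 53.2 -42.3  85. ]
bl [-68.4  44.2 108. ]
yl [-68.5   0.1 108. ]
rl [-68.3 -43.9 108. ]
bl [ 74.4  44.4 108. ]
yl [ 74.8   0.6 108. ]
rl [ 74.6 -43.7 108. ]
```

```bash
python3 -m inch '[[-0.2,[0,0,0],-1],[-0.2,[0,0,0],-1],[-0.2,[0,0,0],-1],[-0.2,[0,0,0],-1],[-0.2,[0,0,0],-1],[-0.2,[0,0,0],-1],[-0.2,[0,0,0],-1],[-0.2,[0,0,0],-1]]';python3 -m inch '[[-0.2,[0,0,0],-1],[-0.2,[0,0,0],-1],[-0.2,[0,0,0],-1],[-0.2,[0,0,0],-1],[-0.2,[0,0,0],-1],[-0.2,[0,0,0],-1],[-0.2,[0,0,0],-1],[-0.2,[0,0,0],-1]]';python3 -c "
from h import *
go((.556,-.0018,.160),-1.5)
snap('top','t8',(225,170,345,280),5);snap('scene','s8',(240,200,350,330),4)"
```

```text
time_s: 10.3
position: [0.4166, -0.0948, 0.3873]
tool_rot: [[-0.0, 0.781, 0.625], [0.0, 0.625, -0.781], [-1.0, 0.0, -0.0]]
ft_force: [0.2, -0.4, -0.6]
grip_width: 0.0508
time_s: 10.97
position: [0.4166, -0.0948, 0.3873]
tool_rot: [[-0.0, 0.196, 0.981], [0.0, 0.981, -0.196], [-1.0, 0.0, -0.0]]
ft_force: [0.6, -0.2, 0.9]
grip_width: 0.0513
t 10.97 gp [416.6 -94.7 232.3] ang -11.32 tilt [-0.01  0.01] F [ 0.6 -0.2  0.9] w 51.3 q [-29.  10.  94.   0.  76. -17.]
  in logger mm [-159.3  135.9  232.3]
  shift units (current axes) [2.411 3.949 3.949] mm [139.4  92.9 -72.3]
  turn units -1.96
  shift units after turn [2.411 3.218 4.564]
```

View pics/t8.png

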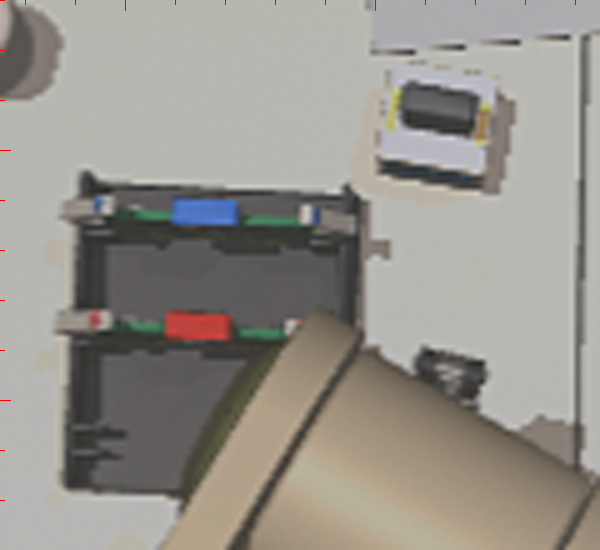

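```bash
python3 -m inch '[[-0.2,[0,0,0],-1],[-0.2,[0,0,0],-0.96],[-0.2,[0,0.5,0.7],0],[-0.2,[0,0.6,0.85],0],[-0.2,[0,0.6,0.85],0],[-0.2,[0,0.6,0.85],0],[-0.2,[0,0.5,0.75],0],[-0.2,[0,0.35,0.5],0]]';python3 -m inch '[[-0.2,[0,0,0],0],[-0.2,[0,0,0],0],[-0.2,[0.6,0,0],0],[-0.2,[0.8,0,0],0],[-0.2,[0.6,0,0],0],[-0.2,[0.3,0,0],0],[-0.2,[0,0,0],0],[-0.2,[0,0,0],0]]';python3 -c "
from h import *
go((.556,-.0018,.094),-1.5)
snap('top','t9',(225,170,345,280),5);snap('scene','s9',(240,200,350,330),4)"
```

```text
time_s: 11.73
position: [0.5561, -0.0029, 0.387]
tool_rot: [[0.0, 0.033, 0.999], [0.0, 0.999, -0.033], [-1.0, 0.0, 0.0]]
ft_force: [-0.8, 0.3, -0.5]
grip_width: 0.0509
time_s: 12.4
position: [0.5543, -0.0044, 0.319]
tool_rot: [[0.0, 0.031, 1.0], [-0.0, 1.0, -0.031], [-1.0, -0.0, 0.0]]
ft_force: [0.8, -1.0, 0.6]
grip_width: 0.0512
t 12.40 gp [554.4  -4.4 164. ] ang -1.78 tilt [ 0.02 -0.01] F [ 0.8 -1.   0.6] w 51.2 q [-13.  27.  82.  -0.  72. -11.]
  in logger mm [-88.3 284.5 164. ]
  shift units (current axes) [2.332 0.09  0.05 ] mm [  1.6   2.6 -70. ]
  turn units -0.06
  shift units after turn [2.332 0.089 0.052]
```

View pics/s9.png

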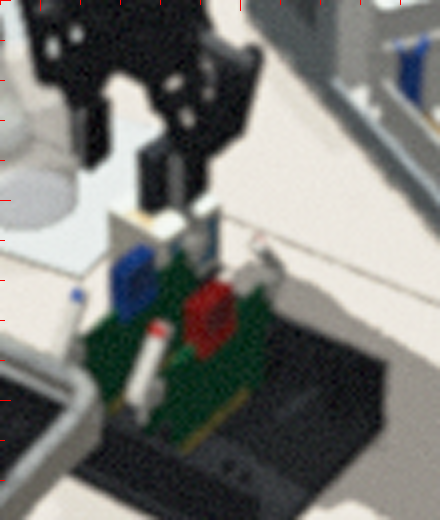

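```bash
python3 -m inch '[[-0.2,[0.3,0.09,0.05],0],[-0.2,[0.5,0,0],0],[-0.2,[0.5,0,0],0],[-0.2,[0.5,0,0],0],[-0.2,[0.3,0,0],0],[-0.2,[0.2,0,0],0],[-0.2,[0,0,0],0],[-0.2,[0,0,0],0]]';python3 -c "
from h import *
go((.556,-.0018,.094),-1.5)
snap('top','t10',(225,170,345,280),5);snap('scene','s10',(240,200,350,330),4)"
```

```text
time_s: 13.17
position: [0.5562, -0.0013, 0.2497]
tool_rot: [[0.001, 0.03, 1.0], [-0.0, 1.0, -0.03], [-1.0, -0.0, 0.001]]
ft_force: [0.4, -0.1, 0.7]
grip_width: 0.0513
t 13.17 gp [556.3  -1.3  94.7] ang -1.71 tilt [ 0.03 -0.  ] F [ 0.4 -0.1  0.7] w 51.3 q [-12.  32.  86.   0.  62. -11.]
  in logger mm [-88.3 288.2  94.7]
  shift units (current axes) [ 0.023 -0.018 -0.011] mm [-0.3 -0.5 -0.7]
  turn units -0.04
  shift units after turn [ 0.023 -0.018 -0.011]
```

View pics/s10.png

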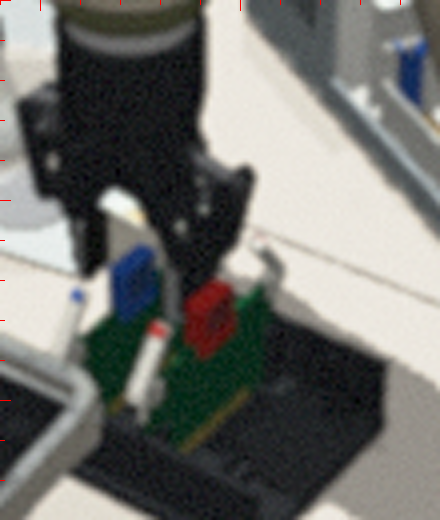

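Fingers straddle the blue grip. Close.

```bash
python3 -m inch '[[0.2,[0,0,0],0],[0.5,[0,0,0],0],[0.7,[0,0,0],0],[0.9,[0,0,0],0],[1,[0,0,0],0],[1,[0,0,0],0],[1,[0,0,0],0],[1,[0,0,0],0]]' 60;python3 -c "
from h import *
st()"
```

```text
time_s: 13.93
position: [0.5563, -0.0013, 0.2498]
tool_rot: [[0.001, 0.03, 1.0], [-0.0, 1.0, -0.03], [-1.0, -0.0, 0.001]]
ft_force: [-0.4, -0.4, 5.2]
grip_width: 0.011
t 13.93 gp [556.5  -1.4  94.8] ang -1.70 tilt [ 0.08 -0.02] F [-0.4 -0.4  5.2] w 11.0 q [-12.  32.  86.  -0.  62. -11.]
  in logger mm [-88.1 288.2  94.8]
```

```bash
python3 -m inch '[[1,[-0.1,0,0],0],[1,[-0.2,0,0],0],[1,[-0.3,0,0],0],[1,[-0.5,0,0],0],[1,[-0.7,0,0],0],[1,[-0.8,0,0],0],[1,[-0.8,0,0],0],[1,[-0.6,0,0],0]]';python3 -c "
from h import *
s,g=st(); go(L(0,44,.1),58.76)
snap('top','t11',(225,150,345,260),5);snap('scene','s11',(240,170,350,300),4)"
```

```text
time_s: 14.6
position: [0.5557, -0.0012, 0.3718]
tool_rot: [[0.001, 0.03, 1.0], [-0.0, 1.0, -0.03], [-1.0, -0.0, 0.001]]
ft_force: [-0.6, 0.2, -0.5]
grip_width: 0.0109
t 14.60 gp [555.8  -1.2 216.8] ang -1.70 tilt [ 0.05 -0.01] F [-0.6  0.2 -0.5] w 10.9 q [-12.  24.  77.  -0.  79. -11.]
  in logger mm [-88.7 288.  216.8]
t 14.60 gp [555.8  -1.2 216.8] ang -1.70 tilt [ 0.05 -0.01] F [-0.6  0.2 -0.5] w 10.9 q [-12.  24.  77.  -0.  79. -11.]
  in logger mm [-88.7 288.  216.8]
  shift units (current axes) [ 7.225 -8.534 -1.444] mm [ -50.7 -254.7 -216.7]
  turn units -12.09
  shift units after turn [ 7.225 -2.958 -8.135]
```

View pics/s11.png

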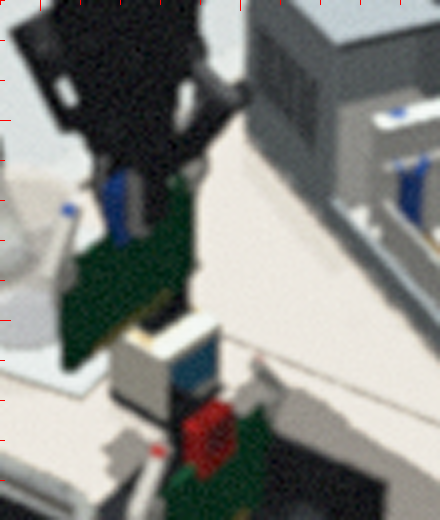

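View pics/t11.png

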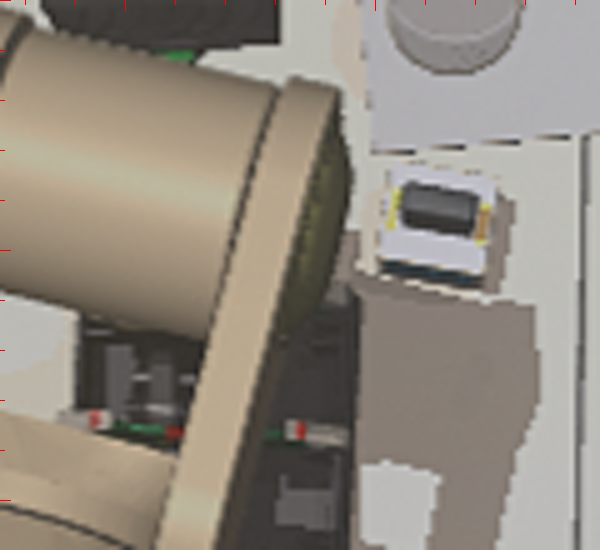

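```bash
python3 -m inch '[[1,[0,0,0],-1],[1,[0,0,0],-1],[1,[0,0,0],-1],[1,[0,0,0],-1],[1,[0,0,0],-1],[1,[0,0,0],-1],[1,[0,0,0],-1],[1,[0,0,0],-1]]';python3 -m inch '[[1,[0,0,0],-1],[1,[0,0,0],-1],[1,[0,0,0],-1],[1,[0,0,0],-1],[1,[0,-0.2,-0.6],-0.09],[1,[0,-0.35,-0.9],0],[1,[0,-0.35,-0.95],0],[1,[0,-0.35,-0.95],0]]';python3 -m inch '[[1,[0,-0.35,-0.95],0],[1,[0,-0.35,-0.95],0],[1,[0,-0.35,-0.95],0],[1,[0,-0.35,-0.9],0],[1,[0,-0.2,-0.6],0],[1,[0,-0.1,-0.38],0],[1,[0,0,0],0],[1,[0,0,0],0]]';python3 -c "
from h import *
go(L(0,44,.1),58.76)
snap('top','t12',(330,190,450,310),5);snap('scene','s12',(290,120,420,270),4)"
```

```text
time_s: 15.37
position: [0.5558, -0.0012, 0.3681]
tool_rot: [[-0.003, -0.623, 0.782], [0.001, 0.782, 0.623], [-1.0, 0.002, -0.002]]
ft_force: [-1.0, 1.1, -1.5]
grip_width: 0.011
time_s: 16.03
position: [0.5344, -0.1087, 0.3682]
tool_rot: [[-0.002, -0.855, 0.518], [0.001, 0.518, 0.855], [-1.0, 0.003, -0.0]]
ft_force: [0.1, -0.6, -1.7]
grip_width: 0.0112
time_s: 16.7
position: [0.5049, -0.2553, 0.3686]
tool_rot: [[-0.001, -0.855, 0.519], [0.001, 0.519, 0.855], [-1.0, 0.002, 0.001]]
ft_force: [-0.0, -0.1, -2.0]
grip_width: 0.011
t 16.70 gp [ 504.7 -255.1  213.6] ang 58.72 tilt [-0.07  0.08] F [-0.  -0.1 -2. ] w 11.0 q [-39.  25.  75.   0.  80. -98.]
  in logger mm [ -0.7  44.5 213.6]
  shift units (current axes) [ 7.118 -0.037 -0.021] mm [   0.4   -0.8 -213.5]
  turn units -0.01
  shift units after turn [ 7.118 -0.025 -0.017]
```

View pics/s12.png

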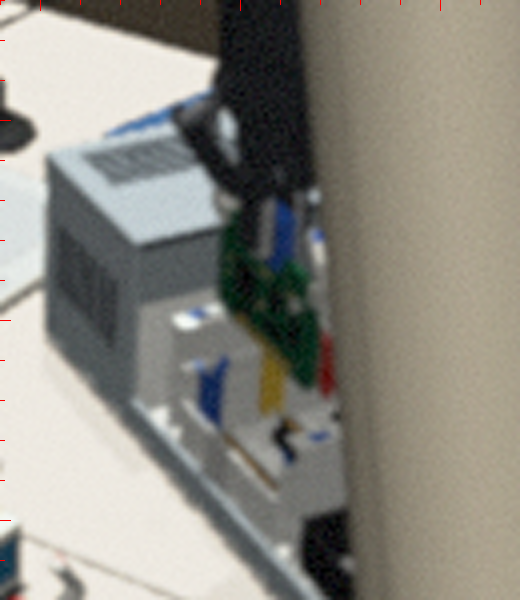

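View pics/t12.png

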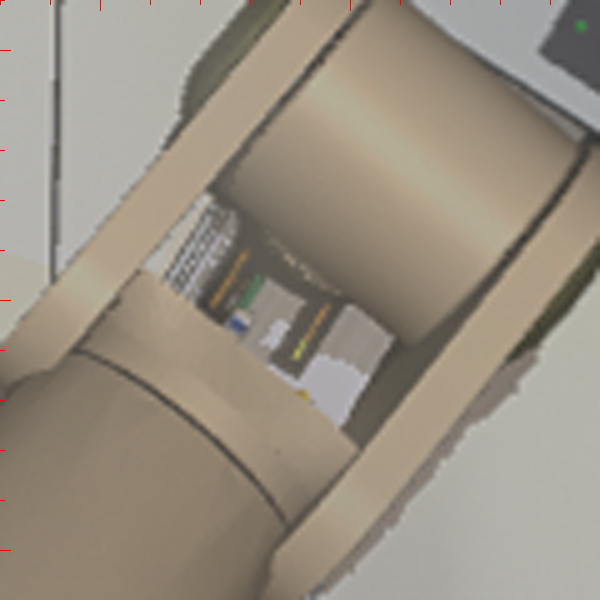

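```bash
cat >> h.py <<'E'
def cardlines(dy=0,dx=0,h=82.8):
    s=env.observe(); R=s['tool_rot']; g=s['position']+.155*R[:,0]; l=lg(g); x,y,z=l[0]+dx,l[1]+dy,l[2]*1000-h
    return [T(POSE,[(x-55,y,z+10),(x-45,y,z),(x+45,y,z),(x+55,y,z+10),(x+55,y,z+68),(x-55,y,z+68),(x-55,y,z+10)])]
E
python3 -c "
from h import *
crop(cv2.imread('pics/raw_s12.png'),'scene','s12b',(320,130,400,240),7,cardlines())
crop(cv2.imread('pics/raw_t12.png'),'top','t12b',(350,210,430,290),7,cardlines())
"
```

```text
(no output)
```

View pics/s12b.png

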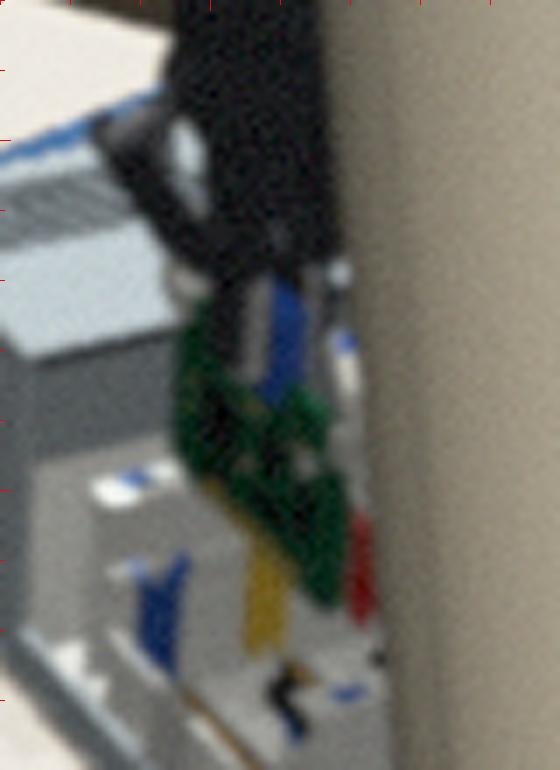

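View pics/t12b.png

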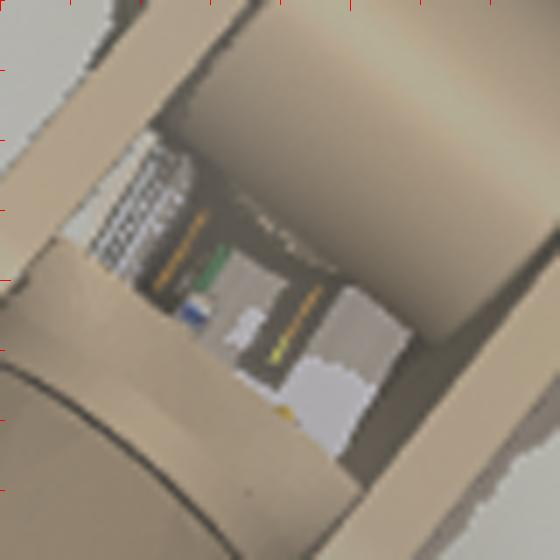

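```bash
sed -i 's/l\[2\]\*1000-h/l[2]-h/' h.py
python3 -c "
from h import *
crop(cv2.imread('pics/raw_s12.png'),'scene','s12b',(320,130,400,240),7,cardlines())
crop(cv2.imread('pics/raw_t12.png'),'top','t12b',(350,210,430,290),7,cardlines())
"
```

```text
(no output)
```

View pics/s12b.png

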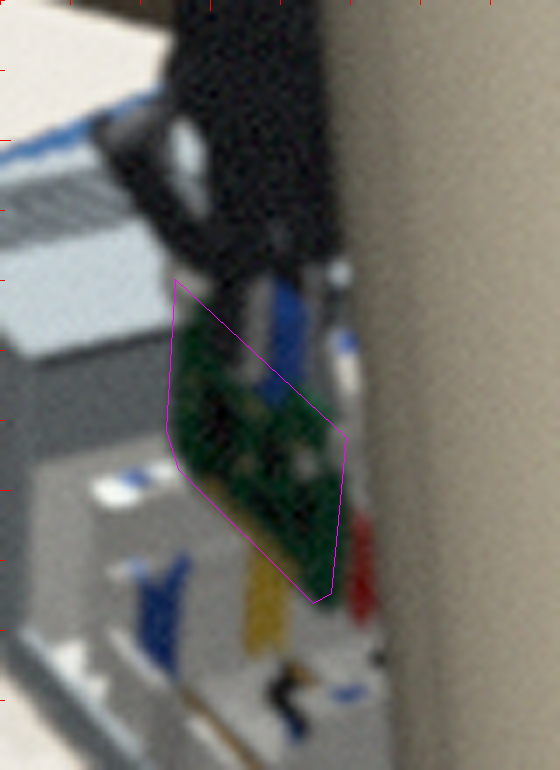

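View pics/t12b.png

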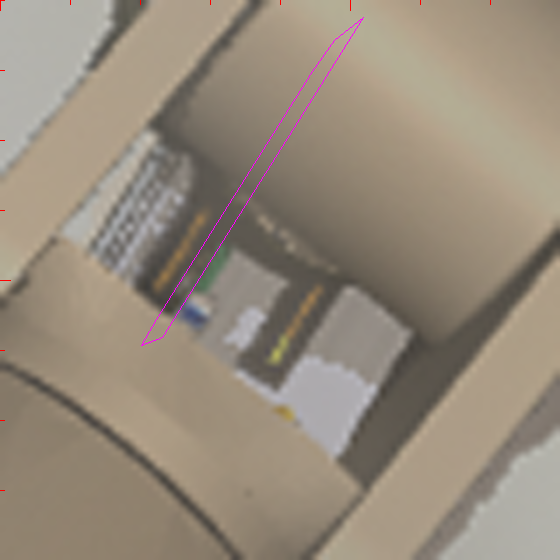

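```bash
python3 -c "
from h import *
crop(cv2.imread('pics/raw_s12.png'),'scene','s12c',(335,155,385,225),11,None)
print([np.round((proj('scene',l)-[335,155]+.5)*11) for l in cardlines()])
a=proj('scene',L(0,44,165)[None]);
for v in((10,0,0),(0,10,0),(0,0,10)): print(v,(proj('scene',L(v[0],44+v[1],165+v[2])[None])-a)*11/10)
a=proj('top',L(0,44,165)[None]);
for v in((10,0,0),(0,10,0),(0,0,10)): print(v,(proj('top',L(v[0],44+v[1],165+v[2])[None])-a)*11/10)
crop(cv2.imread('pics/raw_t12.png'),'top','t12c',(360,230,410,290),11,cardlines())
"
```

```text
[array([[356., 658.],
       [328., 674.],
       [116., 463.],
       [ 96., 401.],
       [111., 165.],
       [379., 413.],
       [356., 658.]])]
(10, 0, 0) [[-2.37701179 -2.28284284]]
(0, 10, 0) [[-4.19661033  1.02764188]]
(0, 0, 10) [[ 0.32153567 -4.148139  ]]
(10, 0, 0) [[ 2.79574625 -4.44991436]]
(0, 10, 0) [[-4.47008663 -2.84952442]]
(0, 0, 10) [[ 0.67748797 -0.41679358]]
```

View pics/s12c.png

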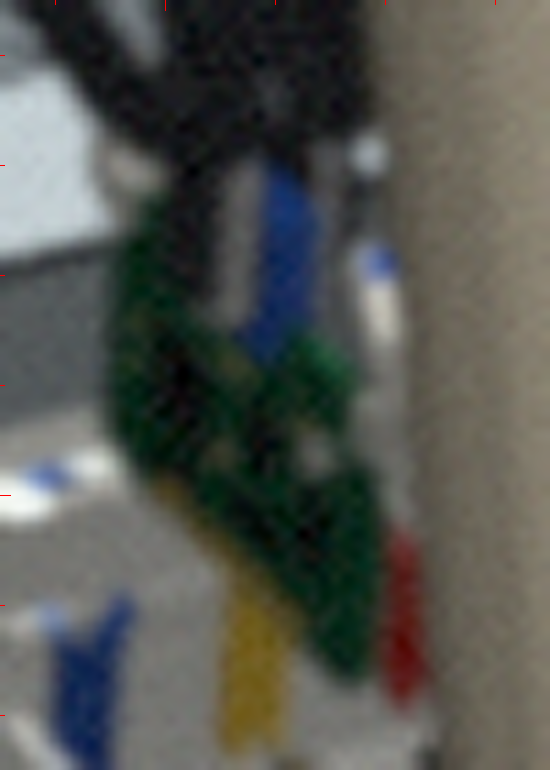

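View pics/t12c.png

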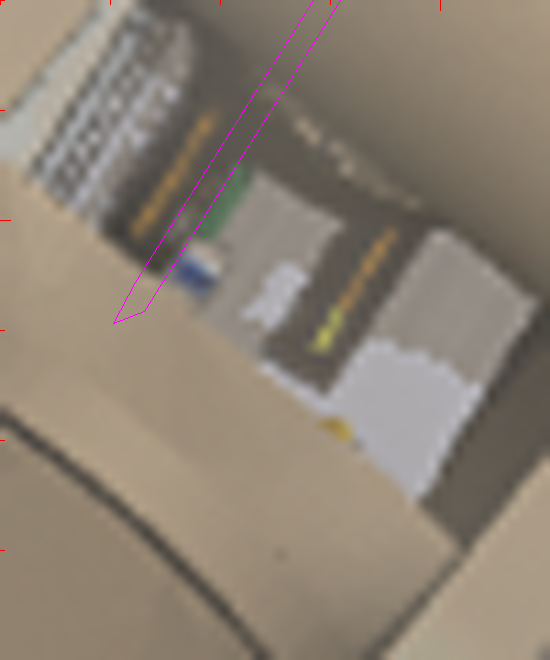

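```bash
python3 -c "
from h import *
print(lg(back('top',[(377.5-.5,254.7-.5)],.230)[0]),lg(back('top',[(377.5-.5,254.7-.5)],.220)[0]))
# rack calibration
for t in((101,205),(314,216),(205,211)): print(back('top',[np.array(t)/5+[225,170]-.4],.109)[0])
# scene blue lever end marker at s12c (375,262) front
b=np.array((375,262))/11+[335,155]-.5
t=np.array((192,272))/11+[360,230]-.5
print(tri(b,t),lg(tri(b,t)))
"
```

```text
[-48.1  44.  230. ] [-47.1  43.3 220. ]
[0.55799521 0.04402888 0.109     ]
[ 0.55534614 -0.04855762  0.109     ]
[ 0.55641573 -0.0012346   0.109     ]
[ 0.46417779 -0.23084997  0.22911706] [-48.   44.2 229.1]
```

```bash
python3 -m inch '[[1,[0.2,-0.12,0.03],0],[1,[0.3,0,0],0],[1,[0.3,0,0],0],[1,[0.2,0,0],0],[1,[0,0,0],0],[1,[0,0,0],0],[1,[0,0,0],0],[1,[0,0,0],0]]';python3 -c "
from h import *
st()
snap('top','t13',(360,220,420,290),10);snap('scene','s13',(320,140,390,240),8,cardlines(h=82.8))
print(cardlines()[0][0])"
```

```text
time_s: 17.47
position: [0.5086, -0.2568, 0.3397]
tool_rot: [[0.001, -0.855, 0.519], [-0.0, 0.519, 0.855], [-1.0, -0.001, -0.0]]
ft_force: [0.8, 0.1, -1.4]
grip_width: 0.0108
t 17.47 gp [ 508.7 -256.9  184.7] ang 58.74 tilt [ 0.04 -0.03] F [ 0.8  0.1 -1.4] w 10.8 q [-39.  27.  77.   0.  76. -97.]
  in logger mm [  3.6  45.  184.7]
[ 0.46160887 -0.22831467  0.1119    ]
```

View pics/s13.png

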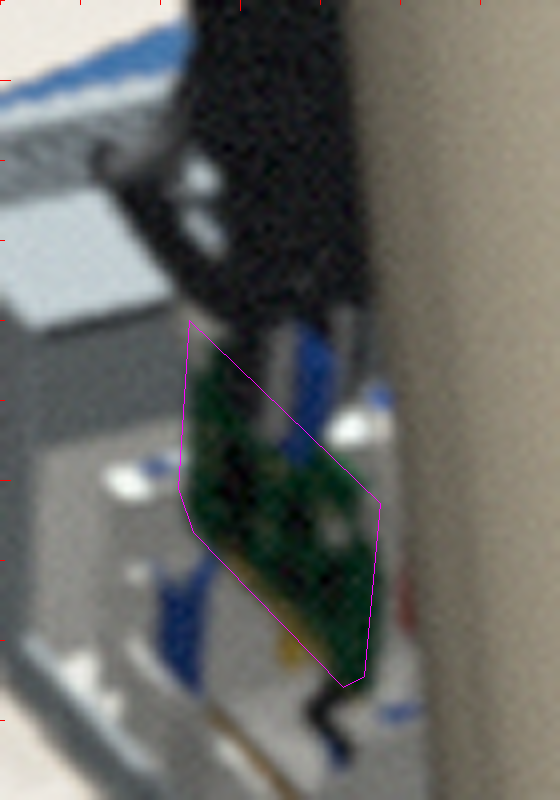

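View pics/t13.png

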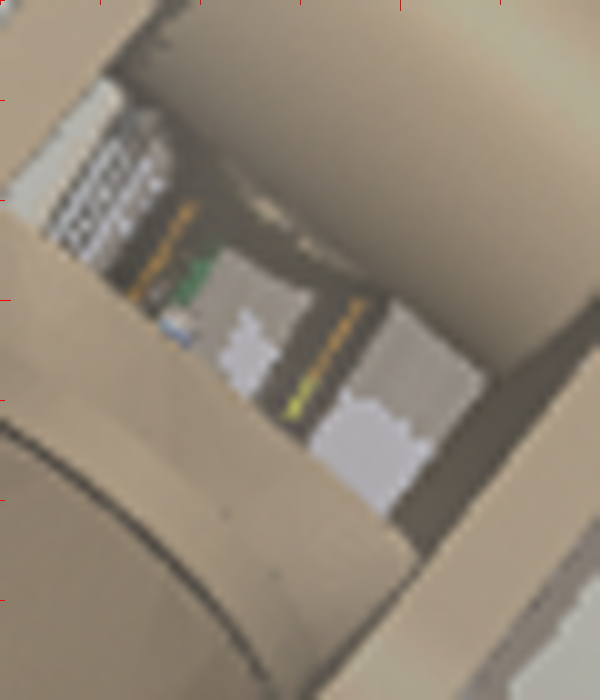

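```bash
python3 -m inch '[[1,[0.15,0,0],0],[1,[0.15,0,0],0],[1,[0.1,0,0],0],[1,[0.1,0,0],0],[1,[0.1,0,0],0],[1,[0.1,0,0],0],[1,[0,0,0],0],[1,[0,0,0],0]]';python3 -c "
from h import *
st()
snap('scene','s14',(320,140,390,240),8)"
```

```text
time_s: 18.23
position: [0.5086, -0.2568, 0.3182]
tool_rot: [[-0.0, -0.855, 0.519], [0.0, 0.519, 0.855], [-1.0, 0.0, 0.0]]
ft_force: [-0.3, -0.1, -0.5]
grip_width: 0.0108
t 18.23 gp [ 508.6 -256.7  163.2] ang 58.75 tilt [-0.01  0.01] F [-0.3 -0.1 -0.5] w 10.8 q [-39.  28.  79.  -0.  73. -97.]
  in logger mm [  3.4  45.  163.2]
```

View pics/s14.png

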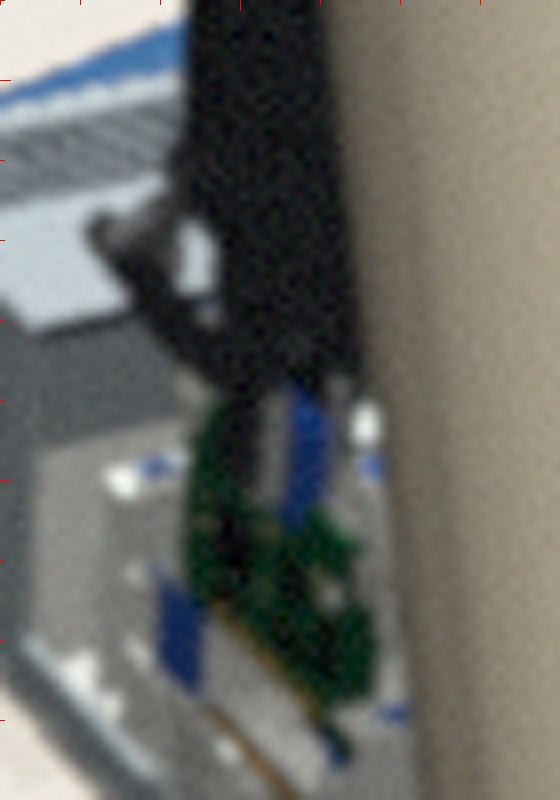

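```bash
python3 -m inch '[[1,[0.06,0,0],0],[1,[0.06,0,0],0],[1,[0.06,0,0],0],[1,[0.06,0,0],0],[1,[0.06,0,0],0],[1,[0.06,0,0],0],[1,[0,0,0],0],[1,[0,0,0],0]]';python3 -c "
from h import *
st()
snap('scene','s15',(320,140,390,240),8)"
```

```text
time_s: 18.95
position: [0.5086, -0.2568, 0.3074]
tool_rot: [[-0.0, -0.855, 0.519], [0.0, 0.519, 0.855], [-1.0, 0.0, 0.0]]
ft_force: [-0.4, -0.1, -1.3]
grip_width: 0.0111
t 18.95 gp [ 508.6 -256.7  152.4] ang 58.75 tilt [-0.01  0.01] F [-0.4 -0.1 -1.3] w 11.1 q [-39.  29.  80.   0.  71. -97.]
  in logger mm [  3.4  45.  152.4]
```

View pics/s15.png

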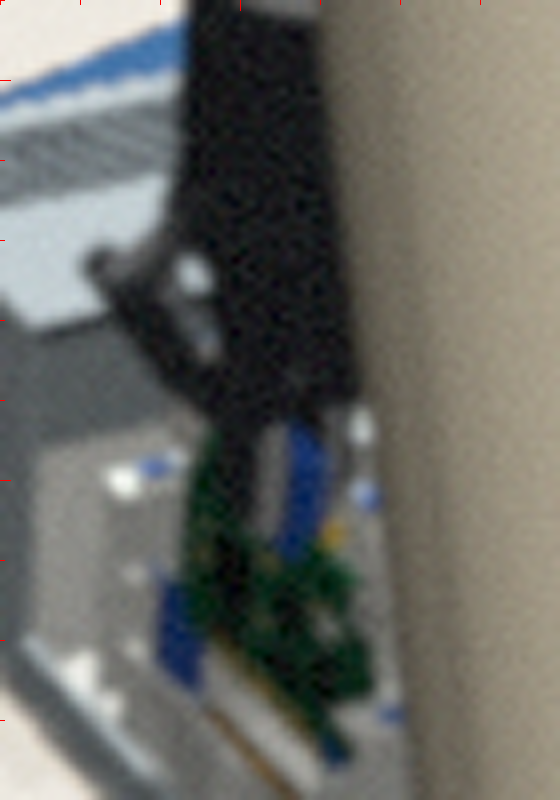

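```bash
python3 -m inch '[[1,[0.08,0,0],0],[1,[0.08,0,0],0],[1,[0.08,0,0],0],[1,[0.08,0,0],0],[1,[0.08,0,0],0],[1,[0.08,0,0],0],[1,[0.08,0,0],0],[1,[0,0,0],0]]';python3 -c "
from h import *
st()"
```

```text
time_s: 19.67
position: [0.5085, -0.2568, 0.2902]
tool_rot: [[-0.0, -0.855, 0.519], [0.0, 0.519, 0.855], [-1.0, 0.001, 0.0]]
ft_force: [-0.5, 0.4, -1.3]
grip_width: 0.0107
t 19.67 gp [ 508.5 -256.7  135.2] ang 58.74 tilt [-0.03  0.02] F [-0.5  0.4 -1.3] w 10.7 q [-39.  30.  81.   0.  69. -97.]
  in logger mm [  3.3  45.  135.2]
```

```bash
python3 -m inch '[[1,[0.06,0,0],0],[1,[0.06,0,0],0],[1,[0.06,0,0],0],[1,[0.05,0,0],0],[1,[0.05,0,0],0],[1,[0,0,0],0],[1,[0,0,0],0],[1,[0,0,0],0]]';python3 -c "
from h import *
st()
snap('scene','s16',(320,140,390,240),8)"
```

```text
time_s: 20.33
position: [0.5086, -0.2567, 0.2826]
tool_rot: [[0.0, -0.855, 0.519], [-0.0, 0.519, 0.855], [-1.0, -0.0, 0.0]]
ft_force: [-2.0, 0.6, 2.7]
grip_width: 0.0106
t 20.33 gp [ 508.6 -256.8  127.6] ang 58.75 tilt [ 0.01 -0.01] F [-2.   0.6  2.7] w 10.6 q [-39.  30.  82.   0.  68. -97.]
  in logger mm [  3.4  45.1 127.6]
```

View pics/s16.png

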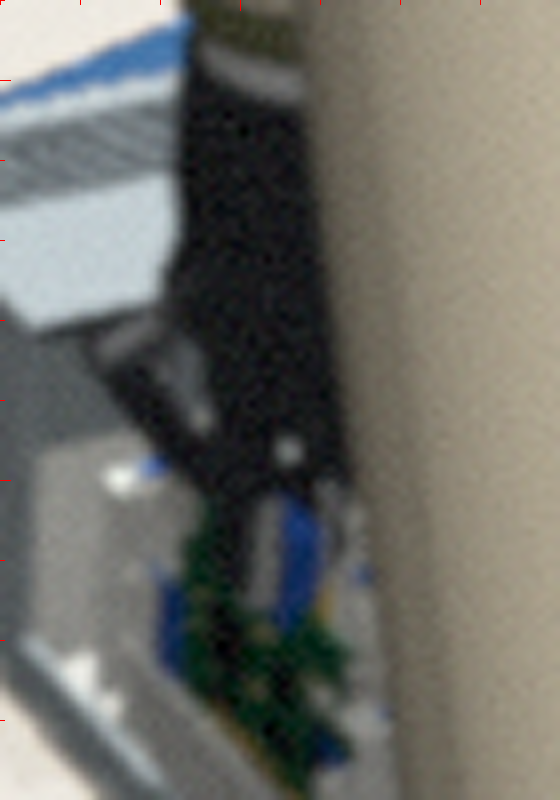

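```bash
python3 -m inch '[[1,[0.05,0,0],0],[1,[0.05,0,0],0],[1,[0,0,0],0],[1,[0,0,0],0],[1,[0,0,0],0],[1,[0,0,0],0],[1,[0,0,0],0],[1,[0,0,0],0]]';python3 -c "
from h import *
st()"
```

```text
time_s: 21.05
position: [0.5089, -0.2569, 0.2808]
tool_rot: [[0.003, -0.855, 0.519], [-0.002, 0.519, 0.855], [-1.0, -0.003, -0.0]]
ft_force: [-0.5, 0.7, 11.6]
grip_width: 0.0107
t 21.05 gp [ 509.3 -257.2  125.8] ang 58.75 tilt [ 0.15 -0.11] F [-0.5  0.7 11.6] w 10.7 q [-39.  30.  82.   0.  68. -97.]
  in logger mm [  4.2  45.  125.8]
```

```bash
python3 -m inch '[[0.8,[-0.03,0,0],0],[0.5,[0,0,0],0],[0.2,[0,0,0],0],[0.2,[0,0,0],0],[0.2,[0,0,0],0],[0.2,[-0.3,0,0],0],[0.2,[-0.7,0,0],0],[0.2,[-0.8,0,0],0]]';python3 -m inch '[[0.2,[-0.9,0,0],0],[0.1,[-0.9,0,0],0],[0,[0,0.2,0.6],1],[-0.2,[0,0.3,0.6],1],[-0.2,[0,0.4,0.6],1],[-0.2,[0,0.4,0.6],1],[-0.2,[0,0.4,0.6],1],[-0.2,[0,0.4,0.6],1]]';python3 -c "
from h import *
go((.5063,-.001,.160),-1.6)
snap('scene','s17',(300,130,420,260),5);snap('top','t17',(340,190,460,310),5)"
```

```text
time_s: 21.72
position: [0.5085, -0.2567, 0.3344]
tool_rot: [[-0.002, -0.855, 0.519], [0.002, 0.519, 0.855], [-1.0, 0.003, 0.0]]
ft_force: [-0.6, 0.1, 1.0]
grip_width: 0.0342
time_s: 22.38
position: [0.5384, -0.1341, 0.389]
tool_rot: [[0.0, -0.477, 0.879], [-0.0, 0.879, 0.477], [-1.0, -0.0, 0.0]]
ft_force: [1.4, -0.5, 0.5]
grip_width: 0.0512
t 22.38 gp [ 538.5 -134.2  234. ] ang 28.49 tilt [ 0.02 -0.01] F [ 1.4 -0.5  0.5] w 51.2 q [-26.  23.  75.  -0.  82. -55.]
  in logger mm [-34.6 165.4 234. ]
  shift units (current axes) [2.465 4.414 1.174] mm [-32.2 133.2 -74. ]
  turn units 6.02
  shift units after turn [ 2.466  4.408 -1.196]
```

View pics/s17.png

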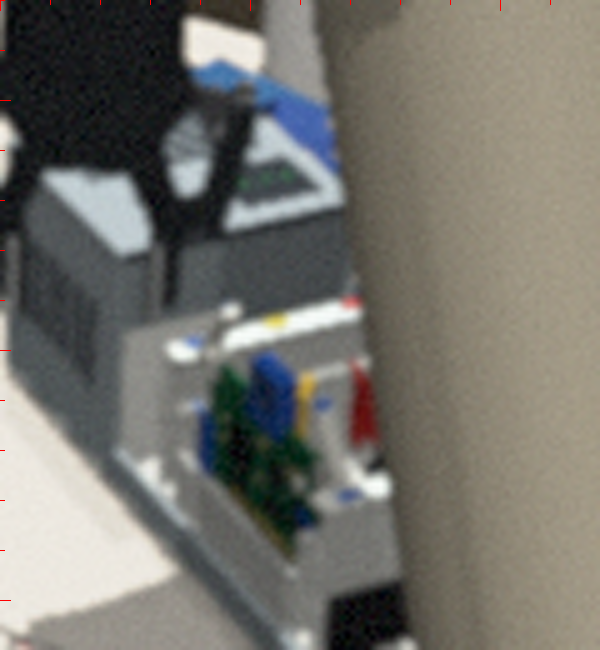

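View pics/t17.png

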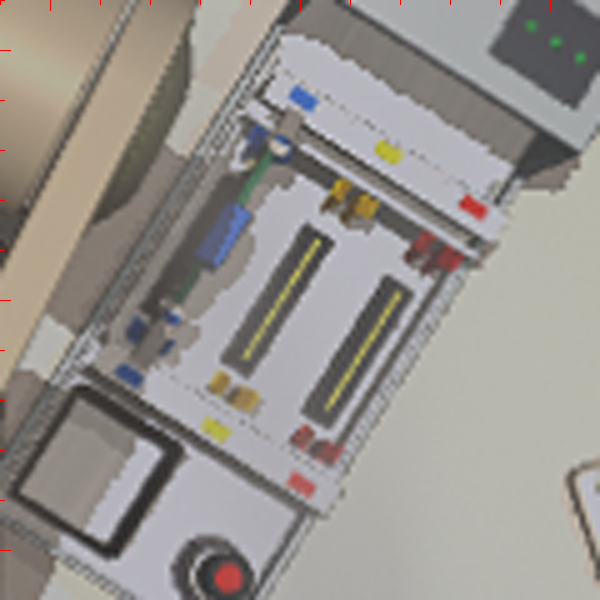

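```bash
python3 -c "
from h import *
print(lg(back('top',[np.array((223,236))/5+[340,190]-.4],.139)[0]))"
python3 -m inch '[[-0.2,[0,0,0],1],[-0.2,[0,0,0],1],[-0.2,[0,0,0],1],[-0.2,[0,0,0],1],[-0.2,[0,0,0],1],[-0.2,[0,0,0],1],[-0.2,[0,0.5,-0.15],0.02],[-0.2,[0,0.7,-0.2],0]]';python3 -m inch '[[-0.2,[0,0.9,-0.25],0],[-0.2,[0,0.9,-0.25],0],[-0.2,[0,0.8,-0.2],0],[-0.2,[0,0.6,-0.15],0],[-0.2,[0,0,0],0],[-0.2,[0,0,0],0],[-0.2,[0,0,0],0],[-0.2,[0,0,0],0]]';python3 -c "
from h import *
go((.5063,-.001,.160),-1.6)
snap('scene','s18',(240,200,350,330),5)"
```

```text
[  0.6  44.4 139. ]
time_s: 23.15
position: [0.5286, -0.0998, 0.3882]
tool_rot: [[-0.0, 0.023, 1.0], [-0.0, 1.0, -0.023], [-1.0, -0.0, -0.0]]
ft_force: [-0.2, -0.3, -0.1]
grip_width: 0.0515
time_s: 23.82
position: [0.5058, -0.0033, 0.3883]
tool_rot: [[0.0, 0.024, 1.0], [-0.0, 1.0, -0.024], [-1.0, -0.0, 0.0]]
ft_force: [0.1, 0.1, 0.5]
grip_width: 0.0513
t 23.82 gp [505.8  -3.3 233.3] ang -1.36 tilt [ 0.   -0.01] F [0.1 0.1 0.5] w 51.3 q [-14.  18.  83.  -0.  79. -12.]
  in logger mm [-130.4  260.3  233.3]
  shift units (current axes) [2.442 0.078 0.014] mm [  0.5   2.3 -73.3]
  turn units 0.05
  shift units after turn [2.442 0.078 0.014]
```

View pics/s18.png

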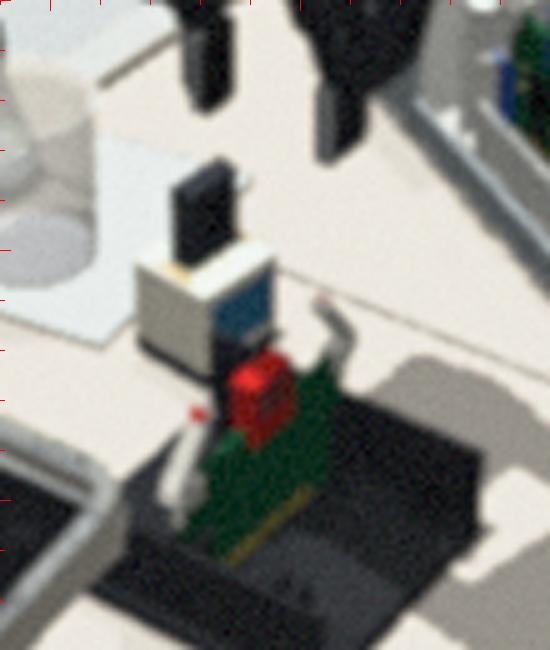

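```bash
python3 -m inch '[[-0.2,[0.6,0.11,0.02],0.05],[-0.2,[0.8,0,0],0],[-0.2,[0.6,0,0],0],[-0.2,[0.3,0,0],0],[-0.2,[0,0,0],0],[-0.2,[0,0,0],0],[-0.2,[0,0,0],0],[-0.2,[0,0,0],0]]';python3 -c "
from h import *
go((.5063,.0002,.0945),-1.6)"
```

```text
time_s: 24.53
position: [0.5065, 0.0007, 0.3203]
tool_rot: [[0.002, 0.028, 1.0], [-0.0, 1.0, -0.028], [-1.0, -0.0, 0.002]]
ft_force: [-0.0, 0.5, 0.0]
grip_width: 0.0512
t 24.53 gp [506.9   0.6 165.3] ang -1.60 tilt [ 0.12 -0.03] F [-0.   0.5  0. ] w 51.2 q [-13.  22.  89.   0.  69. -12.]
  in logger mm [-131.6  264.2  165.3]
  shift units (current axes) [ 2.36  -0.013 -0.023] mm [ -0.6  -0.4 -70.8]
  turn units -0.0
  shift units after turn [ 2.36  -0.014 -0.018]
```

```bash
python3 -m inch '[[-0.2,[0.3,-0.01,-0.02],0],[-0.2,[0.5,0,0],0],[-0.2,[0.5,0,0],0],[-0.2,[0.5,0,0],0],[-0.2,[0.36,0,0],0],[-0.2,[0.2,0,0],0],[-0.2,[0,0,0],0],[-0.2,[0,0,0],0]]';python3 -c "
from h import *
go((.5063,.0002,.0945),-1.6)";python3 -m inch '[[0.2,[0,0,0],0],[0.5,[0,0,0],0],[0.7,[0,0,0],0],[0.9,[0,0,0],0],[1,[0,0,0],0],[1,[0,0,0],0],[1,[0,0,0],0],[1,[0,0,0],0]]' 60;python3 -c "
from h import *
st()"
```

```text
time_s: 25.2
position: [0.5058, 0.0005, 0.2486]
tool_rot: [[0.0, 0.028, 1.0], [-0.0, 1.0, -0.028], [-1.0, -0.0, 0.0]]
ft_force: [-0.1, -0.6, -0.2]
grip_width: 0.0512
t 25.20 gp [5.058e+02 5.000e-01 9.360e+01] ang -1.60 tilt [ 0.01 -0.  ] F [-0.1 -0.6 -0.2] w 51.2 q [-13.  28.  94.  -0.  58. -12.]
  in logger mm [-132.4  263.6   93.6]
  shift units (current axes) [-0.031 -0.01   0.015] mm [ 0.5 -0.3  0.9]
  turn units 0.0
  shift units after turn [-0.031 -0.01   0.015]
time_s: 25.87
position: [0.506, 0.0005, 0.2491]
tool_rot: [[0.002, 0.028, 1.0], [-0.0, 1.0, -0.028], [-1.0, -0.0, 0.002]]
ft_force: [1.0, 0.3, 6.4]
grip_width: 0.0112
t 25.87 gp [5.063e+02 4.000e-01 9.410e+01] ang -1.60 tilt [ 0.11 -0.02] F [1.  0.3 6.4] w 11.2 q [-13.  28.  94.   0.  58. -12.]
  in logger mm [-131.9  263.8   94.1]
```

```bash
python3 -m inch '[[1,[-0.1,0,0],0],[1,[-0.2,0,0],0],[1,[-0.4,0,0],0],[1,[-0.7,0,0],0],[1,[-1,0,0],0],[1,[-1,0,0],0],[1,[-1,0,0],0],[1,[-0.7,0,0],0]]';python3 -m inch '[[1,[0,0,0],-1],[1,[0,0,0],-1],[1,[0,0,0],-1],[1,[0,0,0],-1],[1,[0,0,0],-1],[1,[0,0,0],-1],[1,[0,0,0],-1],[1,[0,0,0],-1]]';python3 -m inch '[[1,[0,0,0],-1],[1,[0,0,0],-1],[1,[0,0,0],-1],[1,[0,0,0],-1],[1,[0,0,0],-0.07],[1,[0,0,0],0],[1,[0,0,0],0],[1,[0,0,0],0]]';python3 -c "
from h import *
go(L(3.4,-43,240),58.75)"
```

```text
time_s: 26.53
position: [0.5052, 0.0007, 0.4042]
tool_rot: [[0.001, 0.028, 1.0], [-0.0, 1.0, -0.028], [-1.0, -0.0, 0.001]]
ft_force: [0.8, -1.2, -1.1]
grip_width: 0.0113
time_s: 27.2
position: [0.5054, 0.0006, 0.4014]
tool_rot: [[-0.002, -0.624, 0.781], [0.0, 0.781, 0.624], [-1.0, 0.001, -0.001]]
ft_force: [-0.4, -0.5, -1.9]
grip_width: 0.011
time_s: 27.87
position: [0.5056, 0.0006, 0.4014]
tool_rot: [[-0.0, -0.854, 0.52], [0.0, 0.52, 0.854], [-1.0, 0.0, -0.0]]
ft_force: [-0.7, -0.4, -1.2]
grip_width: 0.011
t 27.87 gp [505.6   0.6 246.4] ang 58.65 tilt [-0.02  0.01] F [-0.7 -0.4 -1.2] w 11.0 q [-13.  18.  82.  -0.  81. -72.]
  in logger mm [-132.6  263.5  246.4]
  shift units (current axes) [  0.213  -4.555 -10.208] mm [ -42.7 -332.6   -6.4]
  turn units -0.02
  shift units after turn [  0.214  -4.536 -10.216]
```

```bash
python3 -m inch '[[1,[0,-0.2,-0.4],-0.02],[1,[0,-0.35,-0.8],0],[1,[0,-0.4,-0.9],0],[1,[0,-0.4,-0.9],0],[1,[0,-0.4,-0.9],0],[1,[0,-0.4,-0.9],0],[1,[0,-0.4,-0.9],0],[1,[0,-0.4,-0.9],0]]';python3 -m inch '[[1,[0,-0.4,-0.9],0],[1,[0,-0.4,-0.9],0],[1,[0,-0.4,-0.9],0],[1,[0,-0.25,-0.6],0],[1,[0,-0.1,-0.3],0],[1,[0,0,0],0],[1,[0,0,0],0],[1,[0,0,0],0]]';python3 -c "
from h import *
go(L(3.4,-43,184),58.75)"
```

```text
time_s: 28.53
position: [0.4785, -0.2161, 0.4015]
tool_rot: [[-0.0, -0.855, 0.519], [0.0, 0.519, 0.855], [-1.0, 0.0, 0.0]]
ft_force: [0.5, -0.8, -0.6]
grip_width: 0.011
time_s: 29.2
position: [0.4632, -0.3299, 0.4015]
tool_rot: [[-0.0, -0.856, 0.517], [0.0, 0.517, 0.856], [-1.0, 0.0, 0.0]]
ft_force: [-0.7, 0.7, -0.4]
grip_width: 0.0111
t 29.20 gp [ 463.2 -329.9  246.5] ang 58.89 tilt [-0.    0.03] F [-0.7  0.7 -0.4] w 11.1 q [ -47.   24.   72.    0.   85. -106.]
  in logger mm [  2.5 -41.  246.5]
  shift units (current axes) [ 2.084 -0.03  -0.067] mm [ -0.3  -2.1 -62.5]
  turn units 0.03
  shift units after turn [ 2.084 -0.03  -0.066]
```

```bash
python3 -m inch '[[1,[0.3,-0.03,-0.07],0.03],[1,[0.5,0,0],0],[1,[0.5,0,0],0],[1,[0.5,0,0],0],[1,[0.28,0,0],0],[1,[0,0,0],0],[1,[0,0,0],0],[1,[0,0,0],0]]';python3 -c "
from h import *
go(L(3.4,-43,163),58.75)
snap('top','t20',(370,200,460,320),6);snap('scene','s20',(330,130,410,240),7,cardlines(h=82.1))"
```

```text
time_s: 29.87
position: [0.4628, -0.3333, 0.3399]
tool_rot: [[0.001, -0.855, 0.519], [-0.001, 0.519, 0.855], [-1.0, -0.001, -0.0]]
ft_force: [0.7, 0.2, -0.7]
grip_width: 0.0112
t 29.87 gp [ 463.  -333.5  184.9] ang 58.72 tilt [ 0.06 -0.07] F [ 0.7  0.2 -0.7] w 11.2 q [ -48.   27.   77.   -0.   76. -106.]
  in logger mm [  4.2 -44.2 184.9]
  shift units (current axes) [0.729 0.028 0.041] mm [ -0.1   1.5 -21.9]
  turn units -0.01
  shift units after turn [0.729 0.027 0.041]
```

View pics/s20.png

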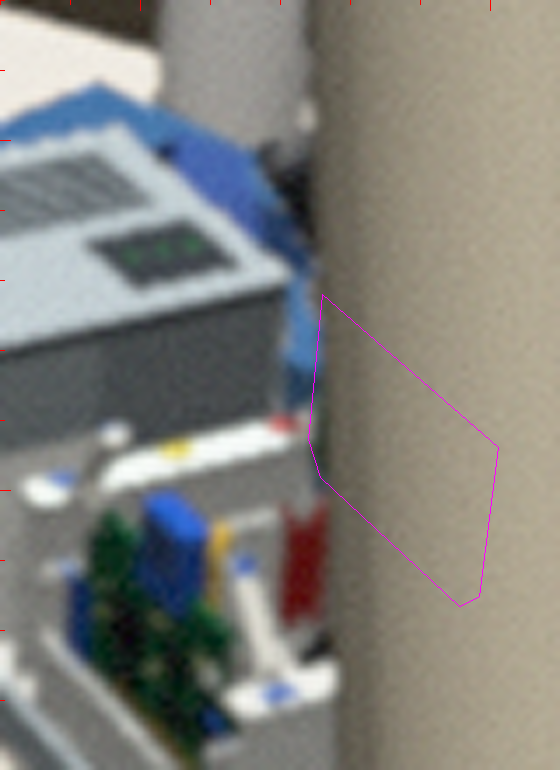

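View pics/t20.png

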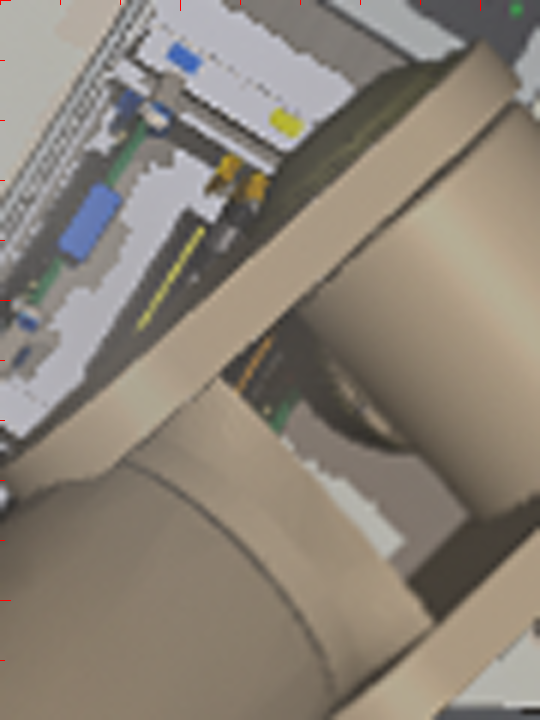

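```bash
python3 -m inch '[[1,[0.15,0.02,0.04],0],[1,[0.15,0,0],0],[1,[0.1,0,0],0],[1,[0.1,0,0],0],[1,[0,0,0],0],[1,[0,0,0],0],[1,[0,0,0],0],[1,[0,0,0],0]]';python3 -c "
from h import *
go(L(3.4,-43,163),58.75)"
```

```text
time_s: 30.63
position: [0.4627, -0.3321, 0.3242]
tool_rot: [[0.0, -0.854, 0.52], [-0.0, 0.52, 0.854], [-1.0, -0.0, -0.0]]
ft_force: [0.9, 0.0, -2.6]
grip_width: 0.0113
t 30.63 gp [ 462.8 -332.2  169.2] ang 58.69 tilt [ 0.01 -0.01] F [ 0.9  0.  -2.6] w 11.3 q [ -48.   28.   79.    0.   74. -106.]
  in logger mm [  3.4 -43.2 169.2]
  shift units (current axes) [ 0.206 -0.001  0.007] mm [ 0.1  0.2 -6.2]
  turn units -0.01
  shift units after turn [ 0.206 -0.001  0.007]
```

```bash
python3 -m inch '[[1,[0.07,0,0],0],[1,[0.07,0,0],0],[1,[0.07,0,0],0],[1,[0.07,0,0],0],[1,[0.07,0,0],0],[1,[0.07,0,0],0],[1,[0,0,0],0],[1,[0,0,0],0]]';python3 -c "
from h import *
go(L(3.4,-43,150),58.75);snap('top','t21',(370,200,460,320),6)"
```

```text
time_s: 31.3
position: [0.4627, -0.3321, 0.3113]
tool_rot: [[-0.0, -0.854, 0.52], [0.0, 0.52, 0.854], [-1.0, 0.0, 0.0]]
ft_force: [0.4, 0.5, -1.1]
grip_width: 0.0108
t 31.30 gp [ 462.7 -332.1  156.3] ang 58.70 tilt [-0.01  0.01] F [ 0.4  0.5 -1.1] w 10.8 q [ -48.   28.   80.    0.   72. -106.]
  in logger mm [  3.3 -43.1 156.3]
  shift units (current axes) [ 0.21  -0.005  0.005] mm [ 0.2  0.1 -6.3]
  turn units -0.01
  shift units after turn [ 0.21  -0.004  0.005]
```

View pics/t21.png

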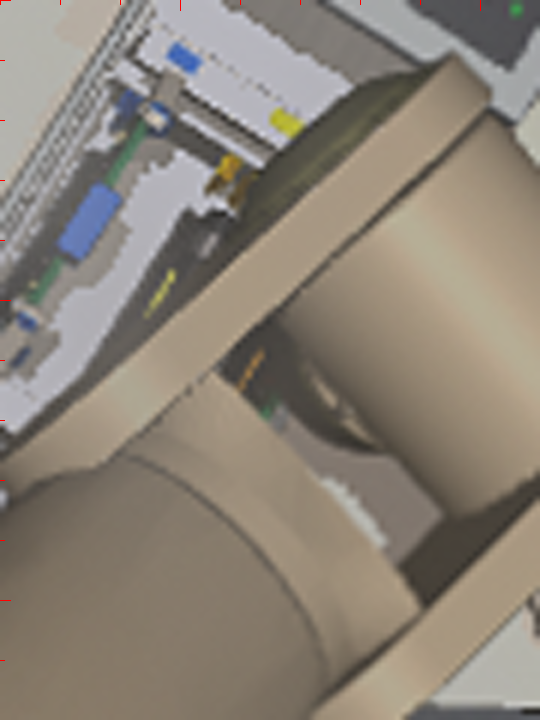

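```bash
python3 -m inch '[[1,[0.1,0,0],0],[1,[0.1,0,0],0],[1,[0.1,0,0],0],[1,[0.1,0,0],0],[1,[0.1,0,0],0],[1,[0.1,0,0],0],[1,[0.1,0,0],0],[1,[0,0,0],0]]';python3 -c "
from h import *
st()"
```

```text
time_s: 32.02
position: [0.4627, -0.3321, 0.2898]
tool_rot: [[-0.0, -0.854, 0.52], [0.0, 0.52, 0.854], [-1.0, 0.001, 0.0]]
ft_force: [1.2, -0.5, -2.1]
grip_width: 0.0109
t 32.02 gp [ 462.7 -332.   134.8] ang 58.70 tilt [-0.02  0.03] F [ 1.2 -0.5 -2.1] w 10.9 q [ -48.   30.   81.    0.   69. -106.]
  in logger mm [  3.2 -43.1 134.8]
```

```bash
python3 -m inch '[[1,[0.06,0,0],0],[1,[0.06,0,0],0],[1,[0.06,0,0],0],[1,[0.05,0,0],0],[1,[0.05,0,0],0],[1,[0.05,0,0],0],[1,[0,0,0],0],[1,[0,0,0],0]]';python3 -c "
from h import *
st()"
```

```text
time_s: 32.68
position: [0.4628, -0.3321, 0.281]
tool_rot: [[0.001, -0.854, 0.52], [-0.001, 0.52, 0.854], [-1.0, -0.001, -0.0]]
ft_force: [0.4, 0.8, 3.4]
grip_width: 0.0107
t 32.68 gp [ 462.9 -332.2  126. ] ang 58.70 tilt [ 0.04 -0.04] F [0.4 0.8 3.4] w 10.7 q [ -48.   30.   82.    0.   68. -106.]
  in logger mm [  3.5 -43.2 126. ]
```

```bash
python3 -m inch '[[0.8,[0,0,0],0],[0.5,[0,0,0],0],[0.3,[0,0,0],0],[0.3,[0,0,0],0],[0.3,[-0.3,0,0],0],[0.3,[-0.7,0,0],0],[0.3,[-0.7,0,0],0],[0.3,[-0.5,0,0],0]]';python3 -m inch '[[0.2,[0,0,0],1],[0,[0,0,0],1],[-0.2,[0,0,0],1],[-0.4,[0,0,0],1],[-0.6,[0,0,0],1],[-0.6,[0,0,0],1],[-0.6,[0,0,0],1],[-0.6,[0,0,0],1]]';python3 -m inch '[[-0.6,[0,0,0],1],[-0.6,[0,0,0],1],[-0.6,[0,0,0],1],[-0.6,[0,0,0],1],[-0.6,[0,0,0],1],[-0.6,[0,0,0],1],[-0.6,[0,0,0],1],[-0.6,[0,0,0],1]]';python3 -m inch '[[-0.6,[0,0,0],1],[-0.6,[0,0,0],1],[-0.6,[0,0,0],0],[-0.6,[0,0,0],0],[-0.6,[0,0,0],0],[-0.6,[0,0,0],0],[-0.6,[0,0,0],0],[-0.6,[0,0,0],0]]';python3 -c "
from h import *
go(L(4,-43,160),-31.24);snap('top','t22',(370,200,460,320),6);snap('scene','s22',(330,130,410,240),7)"
```

```text
time_s: 33.35
position: [0.4627, -0.3321, 0.3488]
tool_rot: [[0.001, -0.854, 0.52], [-0.001, 0.52, 0.854], [-1.0, -0.002, -0.001]]
ft_force: [-0.1, 0.2, 1.1]
grip_width: 0.0299
time_s: 34.02
position: [0.4627, -0.3321, 0.3471]
tool_rot: [[0.0, -0.316, 0.949], [-0.0, 0.949, 0.316], [-1.0, -0.0, 0.0]]
ft_force: [0.2, 1.2, 0.6]
grip_width: 0.0683
time_s: 34.68
position: [0.4627, -0.3321, 0.3471]
tool_rot: [[0.0, 0.367, 0.93], [-0.0, 0.93, -0.367], [-1.0, -0.0, 0.0]]
ft_force: [-0.0, 0.1, -0.6]
grip_width: 0.0678
time_s: 35.35
position: [0.4627, -0.3321, 0.3466]
tool_rot: [[-0.0, 0.519, 0.855], [0.0, 0.855, -0.519], [-1.0, 0.0, -0.0]]
ft_force: [-0.8, -0.0, 0.0]
grip_width: 0.0681
t 35.35 gp [ 462.7 -332.1  191.6] ang -31.26 tilt [-0.  0.] F [-0.8 -0.   0. ] w 68.1 q [-48.  26.  77.   0.  77. -16.]
  in logger mm [  3.2 -43.1 191.6]
  shift units (current axes) [1.052 0.005 0.025] mm [  0.7  -0.3 -31.6]
  turn units -0.0
  shift units after turn [1.052 0.005 0.025]
```

View pics/t22.png

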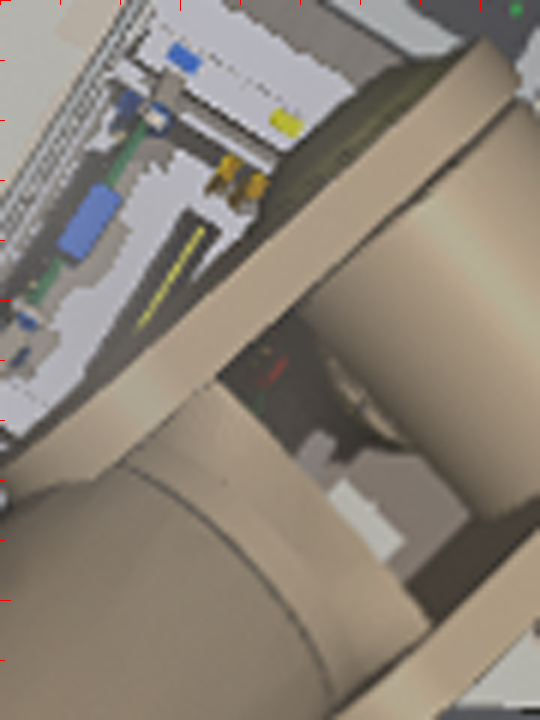

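View pics/s22.png

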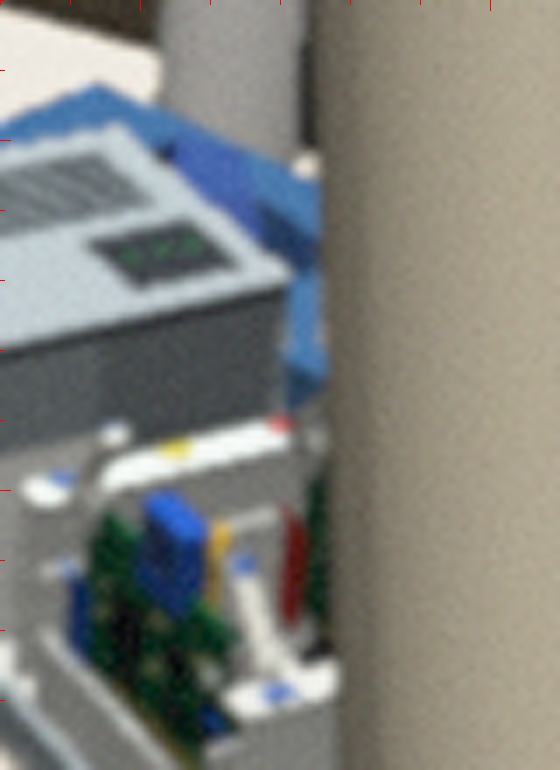

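```bash
python3 -m inch '[[-0.6,[0.2,0,0.02],0],[-0.6,[0.2,0,0],0],[-0.6,[0.2,0,0],0],[-0.6,[0.2,0,0],0],[-0.6,[0.2,0,0],0],[-0.6,[0.1,0,0],0],[-0.6,[0.1,0,0],0],[-0.6,[0,0,0],0]]' 60;python3 -c "
from h import *
st()"
```

```text
time_s: 36.12
position: [0.4632, -0.3325, 0.3102]
tool_rot: [[-0.0, 0.52, 0.854], [0.0, 0.854, -0.52], [-1.0, 0.0, -0.0]]
ft_force: [-0.3, -0.3, 1.3]
grip_width: 0.0681
t 36.12 gp [ 463.2 -332.4  155.2] ang -31.31 tilt [-0.01  0.01] F [-0.3 -0.3  1.3] w 68.1 q [-48.  29.  80.   0.  72. -16.]
  in logger mm [  3.9 -43.2 155.2]
```

```bash
python3 -m inch '[[-0.6,[0.1,0,0],0],[-0.6,[0.1,0,0],0],[-0.6,[0.1,0,0],0],[-0.6,[0.1,0,0],0],[-0.6,[0,0,0],0],[-0.6,[0,0,0],0],[-0.6,[0,0,0],0],[-0.6,[0,0,0],0]]' 60;python3 -c "
from h import *
st()"
```

```text
time_s: 36.78
position: [0.4635, -0.3326, 0.3056]
tool_rot: [[0.008, 0.519, 0.855], [-0.01, 0.855, -0.519], [-1.0, -0.004, 0.012]]
ft_force: [-10.7, 8.0, 46.9]
grip_width: 0.0685
t 36.78 gp [ 464.8 -334.1  150.6] ang -31.28 tilt [ 0.47 -0.55] F [-10.7   8.   46.9] w 68.5 q [-48.  29.  80.  -0.  70. -16.]
  in logger mm [  6.1 -43.8 150.6]
```

```bash
python3 -m inch '[[-0.6,[-0.3,0,0],0],[-0.6,[-0.5,0,0],0],[-0.6,[-0.6,0,0],0],[-0.2,[0,0,0.3],0],[0.2,[0,0,0.5],0],[0.6,[0,0,0.5],0],[1,[0,0,0.5],0],[1,[0,0,0],0]]' 60;python3 -c "
from h import *
go(L(4+60+14.5,-43,150),-31.24);snap('top','t23',(370,200,460,320),6);snap('scene','s23',(330,130,410,240),7)"
```

```text
time_s: 37.45
position: [0.5106, -0.3613, 0.34]
tool_rot: [[0.001, 0.519, 0.855], [-0.001, 0.855, -0.519], [-1.0, -0.0, 0.001]]
ft_force: [0.1, 0.7, -0.3]
grip_width: 0.0073
t 37.45 gp [ 510.7 -361.4  185. ] ang -31.29 tilt [ 0.04 -0.03] F [ 0.1  0.7 -0.3] w 7.3 q [-46.  32.  68.   0.  80. -15.]
  in logger mm [ 59.5 -43.3 185. ]
  shift units (current axes) [1.168 0.011 0.632] mm [ 16.4  -9.6 -35. ]
  turn units -0.01
  shift units after turn [1.168 0.011 0.633]
```

View pics/t23.png

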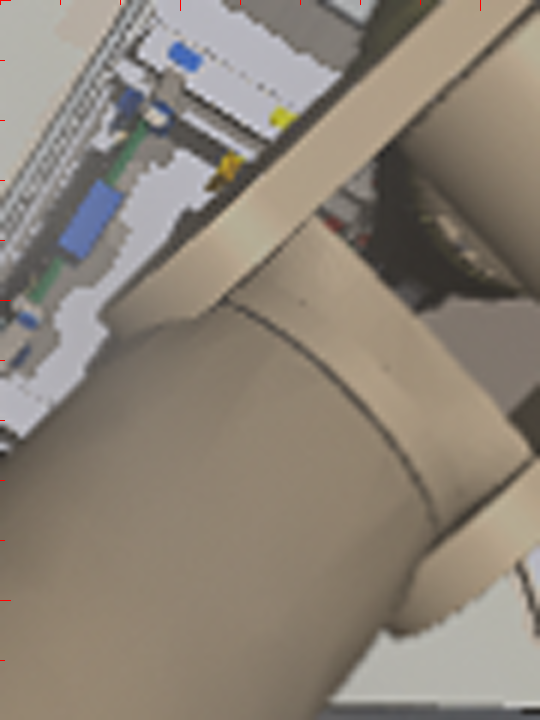

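View pics/s23.png

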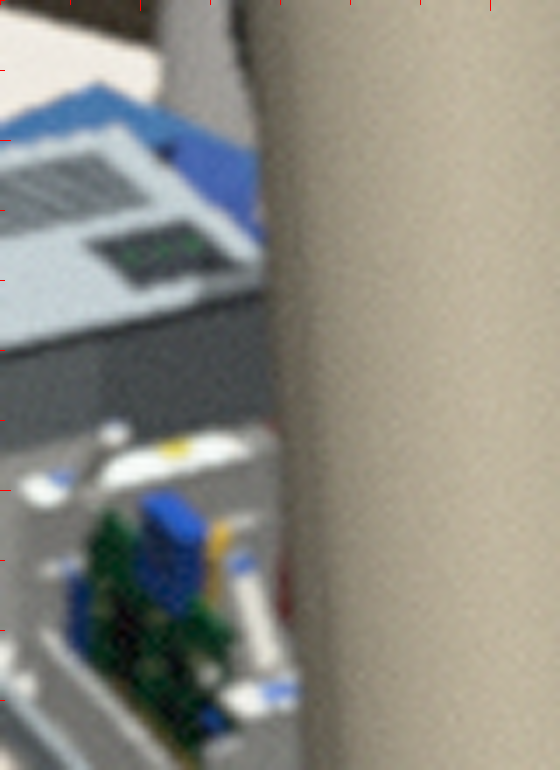

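```bash
python3 -m inch '[[1,[0,0.01,0.3],0],[1,[0,0,0.33],0],[1,[0.3,0,0],0],[1,[0.4,0,0],0],[1,[0.3,0,0],0],[1,[0.17,0,0],0],[1,[0,0,0],0],[1,[0,0,0],0]]' 60;python3 -c "
from h import *
st()"
```

```text
time_s: 38.22
position: [0.5255, -0.3699, 0.3054]
tool_rot: [[-0.0, 0.52, 0.854], [0.0, 0.854, -0.52], [-1.0, 0.0, -0.0]]
ft_force: [-0.1, 0.1, -0.2]
grip_width: 0.0
t 38.22 gp [ 525.4 -369.9  150.4] ang -31.31 tilt [-0.01  0.02] F [-0.1  0.1 -0.2] w 0.0 q [-46.  36.  67.   0.  77. -14.]
  in logger mm [ 76.5 -42.9 150.4]
```

```bash
python3 -m inch '[[1,[0,0,-0.12],0],[1,[0,0,-0.12],0],[1,[0,0,-0.12],0],[1,[0,0,-0.12],0],[1,[0,0,-0.12],0],[1,[0,0,-0.12],0],[1,[0,0,0],0],[1,[0,0,0],0]]' 60;python3 -c "
from h import *
st()"
```

```text
time_s: 38.88
position: [0.5071, -0.3587, 0.3056]
tool_rot: [[0.0, 0.52, 0.854], [-0.0, 0.854, -0.52], [-1.0, -0.0, 0.0]]
ft_force: [0.9, -0.9, 0.7]
grip_width: 0.0
t 38.88 gp [ 507.1 -358.8  150.6] ang -31.31 tilt [ 0. -0.] F [ 0.9 -0.9  0.7] w 0.0 q [-46.  34.  71.  -0.  75. -15.]
  in logger mm [ 55.  -42.9 150.6]
```

```bash
python3 -m inch '[[1,[0.06,0,-0.1],0],[1,[0.06,0,-0.1],0],[1,[0.06,0,-0.05],0],[1,[0.06,0,0],0],[1,[0.06,0,0],0],[1,[0.06,0,0],0],[1,[0,0,0],0],[1,[0,0,0],0]]' 60;python3 -c "
from h import *
st()"
```

```text
time_s: 39.55
position: [0.5008, -0.3549, 0.2945]
tool_rot: [[-0.0, 0.52, 0.854], [0.0, 0.854, -0.52], [-1.0, 0.0, -0.001]]
ft_force: [-0.3, 0.2, 2.5]
grip_width: -0.0004
t 39.55 gp [ 500.7 -354.8  139.5] ang -31.30 tilt [-0.03  0.02] F [-0.3  0.2  2.5] w -0.4 q [-46.  33.  73.  -0.  73. -15.]
  in logger mm [ 47.5 -42.9 139.5]
```

```bash
python3 -m inch '[[1,[0.04,0,0],0],[1,[0.04,0,0],0],[1,[0,0,0],0],[1,[0,0,0],0],[1,[0,0,0],0],[1,[0,0,0],0],[1,[0,0,0],0],[1,[0,0,0],0]]' 60;python3 -c "
from h import *
st()"
```

```text
time_s: 40.22
position: [0.5008, -0.3549, 0.2922]
tool_rot: [[-0.0, 0.52, 0.854], [0.0, 0.854, -0.52], [-1.0, 0.0, -0.0]]
ft_force: [-0.9, 0.0, 3.2]
grip_width: 0.0
t 40.22 gp [ 500.8 -354.9  137.2] ang -31.30 tilt [-0.  0.] F [-0.9  0.   3.2] w 0.0 q [-46.  34.  73.   0.  73. -15.]
  in logger mm [ 47.7 -42.9 137.2]
```

```bash
python3 -m inch '[[1,[0.04,0,0],0],[1,[0.04,0,0],0],[1,[0,0,0],0],[1,[0,0,0],0],[1,[0,0,0],0],[1,[0,0,0],0],[1,[0,0,0],0],[1,[0,0,0],0]]' 60;python3 -c "
from h import *
st()"
```

```text
time_s: 40.88
position: [0.501, -0.3551, 0.2905]
tool_rot: [[0.001, 0.52, 0.854], [-0.001, 0.854, -0.52], [-1.0, -0.0, 0.002]]
ft_force: [1.6, -1.3, 6.2]
grip_width: -0.0001
t 40.88 gp [ 501.2 -355.3  135.5] ang -31.31 tilt [ 0.08 -0.07] F [ 1.6 -1.3  6.2] w -0.1 q [-46.  34.  74.   0.  73. -15.]
  in logger mm [ 48.2 -43.  135.5]
```

```bash
python3 -m inch '[[1,[0.04,0,0],0],[1,[0.04,0,0],0],[1,[0,0,0],0],[1,[0,0,0],0],[1,[0,0,0],0],[1,[0,0,0],0],[1,[0,0,0],0],[1,[0,0,0],0]]' 60;python3 -c "
from h import *
st()"
```

```text
time_s: 41.55
position: [0.5012, -0.3553, 0.2898]
tool_rot: [[0.004, 0.52, 0.854], [-0.004, 0.854, -0.52], [-1.0, -0.001, 0.005]]
ft_force: [-0.7, 0.1, 15.8]
grip_width: 0.0003
t 41.55 gp [ 501.8 -355.9  134.8] ang -31.31 tilt [ 0.22 -0.23] F [-0.7  0.1 15.8] w 0.3 q [-46.  34.  74.   0.  72. -15.]
  in logger mm [ 49.  -43.3 134.8]
```

```bash
python3 -m inch '[[1,[-0.3,0,0],0],[1,[0,0,-0.2],0],[1,[0,0,-0.23],0],[1,[0.2,0,0],0],[1,[0.06,0,0],0],[1,[0.04,0,0],0],[1,[0.03,0,0],0],[1,[0,0,0],0]]' 60;python3 -c "
from h import *
st()"
```

```text
time_s: 42.22
position: [0.4899, -0.3484, 0.2899]
tool_rot: [[0.004, 0.52, 0.854], [-0.005, 0.854, -0.52], [-1.0, -0.002, 0.006]]
ft_force: [-3.8, 0.7, 26.6]
grip_width: 0.0
t 42.22 gp [ 490.6 -349.2  134.9] ang -31.30 tilt [ 0.25 -0.28] F [-3.8  0.7 26.6] w 0.0 q [-47.  33.  76.  -0.  71. -15.]
  in logger mm [ 35.9 -43.3 134.9]
```

```bash
python3 -m inch '[[1,[-0.5,0,0],0],[1,[-0.8,0,0],0],[1,[0,0,-0.7],0],[1,[0,0,-0.9],0],[1,[0,0,-0.9],0],[1,[0,0,-0.8],0],[1,[0,0,-0.4],0],[1,[0,0,0],0]]' 60;python3 -c "
from h import *
go(L(-74.5,-43,150),-31.24)"
```

```text
time_s: 42.88
position: [0.3933, -0.2892, 0.3248]
tool_rot: [[-0.002, 0.52, 0.854], [0.002, 0.854, -0.52], [-1.0, 0.001, -0.003]]
ft_force: [-0.3, 0.0, -0.4]
grip_width: -0.0
t 42.88 gp [ 393.  -288.8  169.8] ang -31.33 tilt [-0.11  0.12] F [-0.3  0.  -0.4] w -0.0 q [-50.  20.  91.  -0.  69. -19.]
  in logger mm [-78.8 -42.3 169.8]
  shift units (current axes) [ 0.659 -0.022  0.145] mm [  3.3  -2.8 -19.8]
  turn units -0.02
  shift units after turn [ 0.659 -0.022  0.143]
```

```bash
python3 -m inch '[[1,[0.3,-0.01,0],-0.02],[1,[0.36,-0.01,0],0],[1,[0,0,0.14],0],[1,[0,0,0.14],0],[1,[0,0,0.14],0],[1,[0,0,0.14],0],[1,[0,0,0.14],0],[1,[0,0,0.1],0]]' 60;python3 -c "
from h import *
st()"
```

```text
time_s: 43.55
position: [0.4156, -0.3037, 0.3059]
tool_rot: [[-0.0, 0.518, 0.855], [0.0, 0.855, -0.518], [-1.0, -0.0, -0.0]]
ft_force: [-2.0, 0.6, 2.4]
grip_width: 0.0001
t 43.55 gp [ 415.6 -303.7  150.9] ang -31.19 tilt [-0.01  0.  ] F [-2.   0.6  2.4] w 0.1 q [-49.  24.  89.  -0.  67. -18.]
  in logger mm [-51.7 -43.3 150.9]
```

```bash
python3 -m inch '[[1,[0.03,0,0.12],0],[1,[0.06,0,0.1],0],[1,[0.06,0,0.1],0],[1,[0.08,0,0.05],0],[1,[0.08,0,0],0],[1,[0.08,0,0],0],[1,[0.04,0,0],0],[1,[0,0,0],0]]' 60;python3 -c "
from h import *
st()"
```

```text
time_s: 44.22
position: [0.4247, -0.3093, 0.2928]
tool_rot: [[0.001, 0.518, 0.855], [-0.0, 0.855, -0.518], [-1.0, -0.0, 0.001]]
ft_force: [0.6, -0.2, 1.4]
grip_width: -0.0
t 44.22 gp [ 424.8 -309.4  137.8] ang -31.21 tilt [ 0.03 -0.02] F [ 0.6 -0.2  1.4] w -0.0 q [-49.  26.  88.   0.  66. -18.]
  in logger mm [-40.9 -43.4 137.8]
```

```bash
python3 -m inch '[[1,[0.05,0,0],0],[1,[0.05,0,0],0],[1,[0.04,0,0],0],[1,[0,0,0],0],[1,[0,0,0],0],[1,[0,0,0],0],[1,[0,0,0],0],[1,[0,0,0],0]]' 60;python3 -c "
from h import *
st()";python3 -m inch '[[1,[-0.3,0,0],0],[1,[0,0,0.2],0],[1,[0,0,0.23],0],[1,[0.25,0,0],0],[1,[0.05,0,0],0],[1,[0.03,0,0],0],[1,[0.03,0,0],0],[1,[0,0,0],0]]' 60;python3 -c "
from h import *
st()"
```

```text
time_s: 44.88
position: [0.4246, -0.3093, 0.2906]
tool_rot: [[0.002, 0.518, 0.855], [-0.003, 0.855, -0.518], [-1.0, -0.001, 0.003]]
ft_force: [-3.9, 2.3, 19.6]
grip_width: -0.0001
t 44.88 gp [ 424.9 -309.7  135.6] ang -31.20 tilt [ 0.1  -0.15] F [-3.9  2.3 19.6] w -0.1 q [-49.  26.  88.  -0.  65. -18.]
  in logger mm [-40.6 -43.6 135.6]
time_s: 45.55
position: [0.4363, -0.3166, 0.29]
tool_rot: [[0.005, 0.518, 0.855], [-0.006, 0.855, -0.518], [-1.0, -0.003, 0.007]]
ft_force: [-3.6, 2.5, 32.1]
grip_width: 0.0001
t 45.55 gp [ 437.1 -317.6  135. ] ang -31.19 tilt [ 0.28 -0.34] F [-3.6  2.5 32.1] w 0.1 q [-49.  27.  86.  -0.  66. -17.]
  in logger mm [-26.2 -44.  135. ]
```

```bash
python3 -m inch '[[1,[-0.6,0,0],0],[1,[-0.8,0,0],0],[1,[0,0.8,0.7],0],[1,[0,0.8,0.9],0],[1,[0,0.8,0.9],0],[1,[0,0.5,0.8],0],[1,[0,0,0.2],0],[1,[0,0,0],0]]' 60;python3 -c "
from h import *
go(L(80.5,45,150),-31.24)
snap('top','t24',(370,200,460,320),6)"
```

```text
time_s: 46.22
position: [0.5719, -0.2958, 0.3266]
tool_rot: [[-0.002, 0.517, 0.856], [0.001, 0.856, -0.517], [-1.0, 0.0, -0.002]]
ft_force: [-0.1, 0.7, -0.5]
grip_width: -0.0001
t 46.22 gp [ 571.7 -295.7  171.6] ang -31.11 tilt [-0.09  0.06] F [-0.1  0.7 -0.5] w -0.1 q [-38.  35.  65.  -0.  80.  -7.]
  in logger mm [ 77.5  44.5 171.6]
  shift units (current axes) [0.72  0.017 0.1  ] mm [  2.8  -1.1 -21.6]
  turn units 0.03
  shift units after turn [0.72  0.017 0.099]
```

View pics/t24.png

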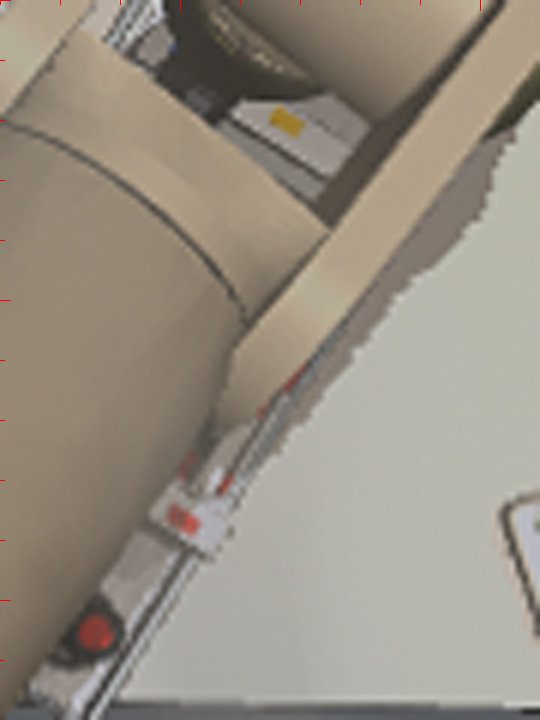

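```bash
python3 -m inch '[[1,[0.3,0.02,0.05],0],[1,[0.42,0,0],0],[1,[0,0,-0.14],0],[1,[0,0,-0.14],0],[1,[0,0,-0.14],0],[1,[0,0,-0.14],0],[1,[0,0,-0.14],0],[1,[0,0,-0.1],0]]' 60;python3 -c "
from h import *
st()"
```

```text
time_s: 46.93
position: [0.5513, -0.2835, 0.308]
tool_rot: [[0.002, 0.518, 0.855], [-0.001, 0.855, -0.518], [-1.0, -0.0, 0.002]]
ft_force: [1.2, -1.2, -0.1]
grip_width: -0.0001
t 46.93 gp [ 551.5 -283.7  153. ] ang -31.21 tilt [ 0.1  -0.07] F [ 1.2 -1.2 -0.1] w -0.1 q [-38.  33.  71.   0.  75.  -7.]
  in logger mm [ 54.1  44.3 153. ]
```

```bash
python3 -m inch '[[1,[0.06,0.02,-0.1],0],[1,[0.08,0,-0.08],0],[1,[0.08,0,-0.05],0],[1,[0.08,0,0],0],[1,[0.08,0,0],0],[1,[0.08,0,0],0],[1,[0,0,0],0],[1,[0,0,0],0]]' 60;python3 -c "
from h import *
st()";python3 -m inch '[[1,[0.05,0,0],0],[1,[0.05,0,0],0],[1,[0.04,0,0],0],[1,[0,0,0],0],[1,[0,0,0],0],[1,[0,0,0],0],[1,[0,0,0],0],[1,[0,0,0],0]]' 60;python3 -c "
from h import *
st()"
```

```text
time_s: 47.6
position: [0.5461, -0.2796, 0.2931]
tool_rot: [[-0.001, 0.518, 0.855], [0.0, 0.855, -0.518], [-1.0, 0.0, -0.001]]
ft_force: [0.0, -0.0, 1.9]
grip_width: -0.0001
t 47.60 gp [ 545.9 -279.6  138.1] ang -31.20 tilt [-0.04  0.03] F [ 0.  -0.   1.9] w -0.1 q [-38.  34.  73.  -0.  73.  -7.]
  in logger mm [ 47.2  44.9 138.1]
time_s: 48.27
position: [0.5462, -0.2797, 0.2903]
tool_rot: [[0.002, 0.518, 0.855], [-0.001, 0.855, -0.518], [-1.0, -0.0, 0.002]]
ft_force: [-0.9, 0.2, 8.9]
grip_width: 0.0002
t 48.27 gp [ 546.4 -279.9  135.3] ang -31.20 tilt [ 0.09 -0.07] F [-0.9  0.2  8.9] w 0.2 q [-38.  34.  74.  -0.  73.  -7.]
  in logger mm [ 47.7  44.9 135.3]
```

```bash
python3 -m inch '[[1,[0.05,0,0],0],[1,[0,0,0],0],[1,[-0.3,0,0],0],[1,[0,0,-0.2],0],[1,[0,0,-0.23],0],[1,[0.25,0,0],0],[1,[0.05,0,0],0],[1,[0.03,0,0],0]]' 60;python3 -m inch '[[1,[0.04,0,0],0],[1,[0.02,0,0],0],[1,[0,0,0],0],[1,[0,0,0],0],[1,[0,0,0],0],[1,[0,0,0],0],[1,[0,0,0],0],[1,[0,0,0],0]]' 60;python3 -c "
from h import *
st()"
```

```text
time_s: 48.93
position: [0.5354, -0.2733, 0.2898]
tool_rot: [[0.006, 0.518, 0.855], [-0.005, 0.855, -0.518], [-1.0, -0.001, 0.008]]
ft_force: [-0.9, 0.5, 28.5]
grip_width: 0.0002
time_s: 49.6
position: [0.5356, -0.2734, 0.2895]
tool_rot: [[0.009, 0.518, 0.855], [-0.007, 0.855, -0.518], [-1.0, -0.001, 0.011]]
ft_force: [-0.3, 1.9, 33.0]
grip_width: 0.0002
t 49.60 gp [ 536.9 -274.4  134.5] ang -31.20 tilt [ 0.49 -0.38] F [-0.3  1.9 33. ] w 0.2 q [-38.  33.  76.   0.  71.  -7.]
  in logger mm [ 36.8  44.6 134.5]
```

Now the blue front lever.

```bash
python3 -m inch '[[1,[-0.6,0,0],0],[1,[-0.8,0,0],0],[1,[0,0,-0.7],0],[1,[0,0,-0.9],0],[1,[0,0,-0.9],0],[1,[0,0,-0.8],0],[1,[0,0,-0.4],0],[1,[0,0,0],0]]' 60;python3 -c "
from h import *
go(L(-76.5,45,150),-31.24)"
```

```text
time_s: 50.27
position: [0.4383, -0.214, 0.3263]
tool_rot: [[-0.002, 0.518, 0.855], [0.002, 0.855, -0.518], [-1.0, 0.0, -0.003]]
ft_force: [0.8, 0.2, 1.1]
grip_width: 0.0001
t 50.27 gp [ 437.9 -213.7  171.3] ang -31.20 tilt [-0.13  0.1 ] F [0.8 0.2 1.1] w 0.1 q [-40.  20.  91.  -0.  69.  -9.]
  in logger mm [-79.3  45.2 171.3]
  shift units (current axes) [ 0.708 -0.006  0.095] mm [  2.3  -1.6 -21.3]
  turn units 0.01
  shift units after turn [ 0.708 -0.006  0.093]
```

```bash
python3 -m inch '[[1,[0.3,0,0],0],[1,[0.4,0,0],0],[1,[0,0,0.14],0],[1,[0,0,0.14],0],[1,[0,0,0.14],0],[1,[0,0,0.14],0],[1,[0,0,0.14],0],[1,[0,0,0.14],0]]' 60;python3 -c "
from h import *
st()";python3 -m inch '[[1,[0.03,0,0.12],0],[1,[0.06,0,0.1],0],[1,[0.06,0,0.1],0],[1,[0.08,0,0.05],0],[1,[0.08,0,0],0],[1,[0.08,0,0],0],[1,[0.04,0,0],0],[1,[0,0,0],0]]' 60;python3 -c "
from h import *
st()"
```

```text
time_s: 50.93
position: [0.462, -0.2287, 0.3062]
tool_rot: [[-0.0, 0.518, 0.855], [0.0, 0.855, -0.518], [-1.0, -0.0, -0.0]]
ft_force: [-3.0, 1.4, 3.4]
grip_width: 0.0001
t 50.93 gp [ 462.  -228.7  151.2] ang -31.20 tilt [-0.01  0.  ] F [-3.   1.4  3.4] w 0.1 q [-40.  24.  89.  -0.  67.  -8.]
  in logger mm [-51.   44.9 151.2]
time_s: 51.6
position: [0.4711, -0.2343, 0.293]
tool_rot: [[0.0, 0.518, 0.855], [-0.0, 0.855, -0.518], [-1.0, 0.0, 0.0]]
ft_force: [-0.4, -0.2, 1.2]
grip_width: 0.0001
t 51.60 gp [ 471.2 -234.3  138. ] ang -31.21 tilt [ 0.02 -0.01] F [-0.4 -0.2  1.2] w 0.1 q [-39.  26.  88.   0.  66.  -8.]
  in logger mm [-40.2  44.8 138. ]
```

```bash
python3 -m inch '[[1,[0.05,0,0],0],[1,[0.05,0,0],0],[1,[0.04,0,0],0],[1,[0,0,0],0],[1,[0,0,0],0],[1,[0,0,0],0],[1,[0,0,0],0],[1,[0,0,0],0]]' 60;python3 -m inch '[[1,[-0.3,0,0],0],[1,[0,0,0.2],0],[1,[0,0,0.23],0],[1,[0.25,0,0],0],[1,[0.05,0,0],0],[1,[0.03,0,0],0],[1,[0.03,0,0],0],[1,[0,0,0],0]]' 60;python3 -c "
from h import *
st()"
```

```text
time_s: 52.27
position: [0.4711, -0.2342, 0.2908]
tool_rot: [[0.002, 0.518, 0.855], [-0.002, 0.855, -0.518], [-1.0, -0.001, 0.002]]
ft_force: [-5.4, 3.1, 19.3]
grip_width: -0.0001
time_s: 52.93
position: [0.4828, -0.2414, 0.2901]
tool_rot: [[0.005, 0.518, 0.855], [-0.005, 0.855, -0.518], [-1.0, -0.001, 0.007]]
ft_force: [-3.9, 1.8, 31.7]
grip_width: -0.0001
t 52.93 gp [ 483.6 -242.2  135.1] ang -31.20 tilt [ 0.31 -0.26] F [-3.9  1.8 31.7] w -0.1 q [-39.  27.  86.  -0.  66.  -8.]
  in logger mm [-25.5  44.6 135.1]
```

```bash
python3 -m inch '[[1,[-0.7,0,0],0],[1,[-0.9,0,0],0],[1,[-0.9,0,0],0],[0.5,[0,1,0],-1],[0.2,[0,1,0],-1],[0,[0,1,0],-1],[-0.2,[0,1,0],-1],[-0.2,[0,0.6,0],-1]]' 60;python3 -c "
from h import *
go((.6045,-.103,.15),-3.5)
snap('top','t25',(280,130,460,320),4);snap('scene','s25',(240,130,420,300),4)"
```

```text
time_s: 53.6
position: [0.5345, -0.1117, 0.3607]
tool_rot: [[-0.001, 0.102, 0.995], [0.001, 0.995, -0.102], [-1.0, 0.001, -0.002]]
ft_force: [-0.5, -0.2, 0.3]
grip_width: 0.0513
t 53.60 gp [ 534.2 -111.5  205.7] ang -5.87 tilt [-0.08  0.07] F [-0.5 -0.2  0.3] w 51.3 q [-24.  23.  79.   0.  77. -18.]
  in logger mm [-50.  182.6 205.7]
  shift units (current axes) [1.852 0.518 2.304] mm [ 70.3   8.5 -55.7]
  turn units -0.47
  shift units after turn [1.855 0.424 2.32 ]
```

View pics/t25.png

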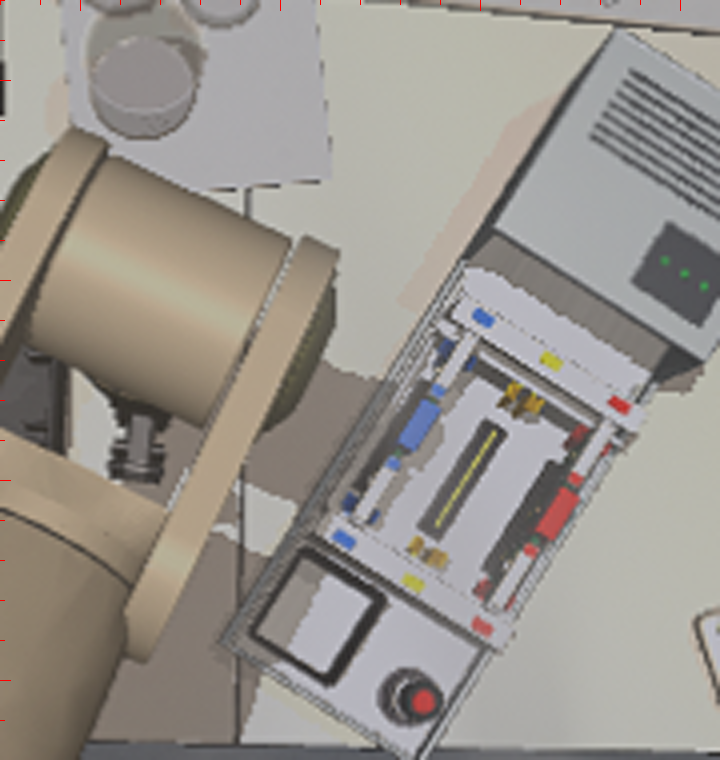

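View pics/s25.png

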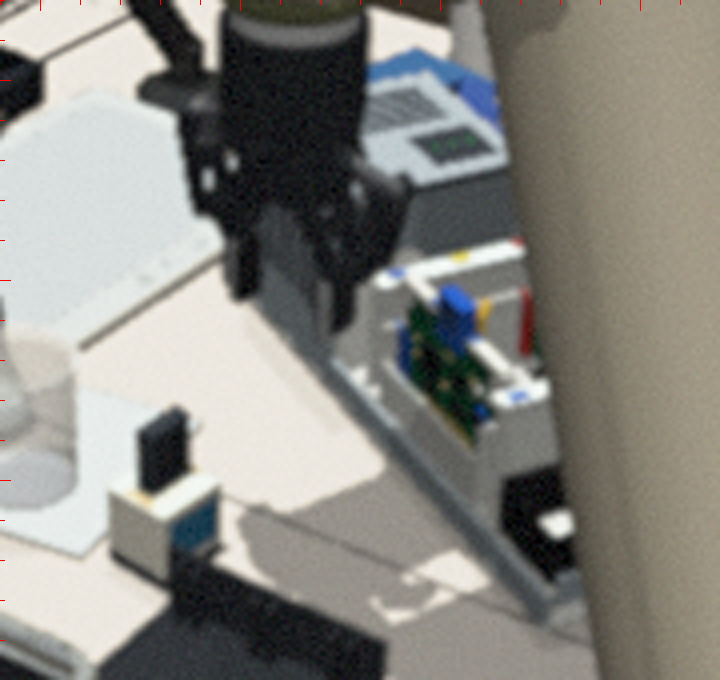

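```bash
python3 - <<'E'
from h import *
for n,t,s in(("++",(190,233),(172,345)),("+-",(250,275),(248,320)),("--",(208,338),(290,365))):
    w=tri(np.array(s)/4+[290,130]-.4,np.array(t)/3+[330,130]-.4); print(n,lg(w)-[160,0,0], lg(w)[2]*1000)
# now, cage-out top view
for z in(.05,.055,.06,.065):
  c=[lg(back('top',[np.array(t)/4+[280,130]-.4],z)[0])[:2] for t in((310,548),(388,600),(330,686),(250,632))]; print(z,np.mean(c,0),c)
E
python3 -c "
from h import *
crop(cv2.imread('pics/raw_t25.png'),'top','t26',(335,255,395,310),10)
crop(cv2.imread('pics/raw_s22.png'),'scene','s26',(300,160,420,290),6)"
```

```text
++ [-81.5  57.7  59.2] 59200.0
+- [-84.3   4.1  64.9] 64900.00000000001
-- [-141.6    6.5   66.8] 66800.0
0.05 [-107.575   29.4  ] [array([-77.9,  54.6]), array([-79. ,   1.7]), array([-137.4,    3.5]), array([-136. ,   57.8])]
0.055 [-107.775   29.7  ] [array([-78.2,  54.8]), array([-79.3,   2.1]), array([-137.5,    3.9]), array([-136.1,   58. ])]
0.06 [-107.975   30.1  ] [array([-78.5,  55.1]), array([-79.6,   2.6]), array([-137.6,    4.4]), array([-136.2,   58.3])]
0.065 [-108.175   30.4  ] [array([-78.8,  55.3]), array([-79.9,   3. ]), array([-137.7,    4.8]), array([-136.3,   58.5])]
```

View pics/t26.png

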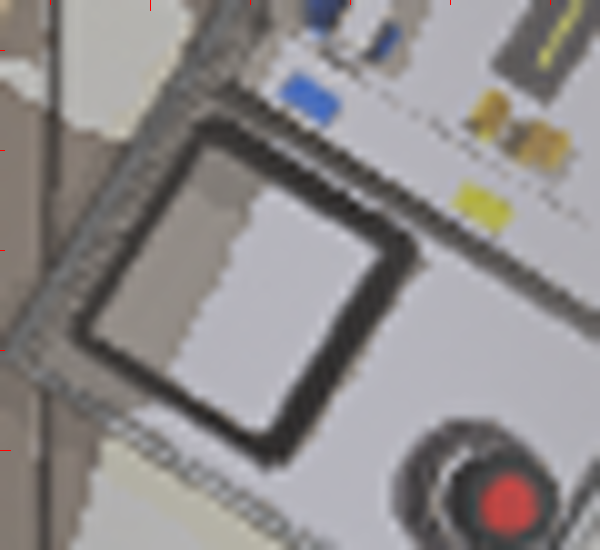

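```bash
python3 -m inch '[[-0.2,[0,0,0],-0.47],[-0.2,[0,0.1,0.6],0],[-0.2,[0,0.1,0.7],0],[-0.2,[0,0.1,0.6],0],[-0.2,[0,0.12,0.4],0],[-0.2,[0,0,0],0],[-0.2,[0,0,0],0],[-0.2,[0,0,0],0]]' 60;python3 -c "
from h import *
go((.6035,-.102,.08),-3.5)
snap('scene','s27',(240,150,350,290),5)"
```

```text
time_s: 54.37
position: [0.6029, -0.1067, 0.3614]
tool_rot: [[-0.001, 0.069, 0.998], [0.0, 0.998, -0.069], [-1.0, 0.0, -0.001]]
ft_force: [-0.5, -0.1, -0.6]
grip_width: 0.0512
t 54.37 gp [ 602.7 -106.6  206.4] ang -3.94 tilt [-0.07  0.01] F [-0.5 -0.1 -0.6] w 51.2 q [-21.  30.  68.  -0.  82. -17.]
  in logger mm [  6.  222.2 206.4]
  shift units (current axes) [4.215 0.155 0.023] mm [   0.8    4.6 -126.4]
  turn units -0.09
  shift units after turn [4.215 0.156 0.018]
```

View pics/s27.png

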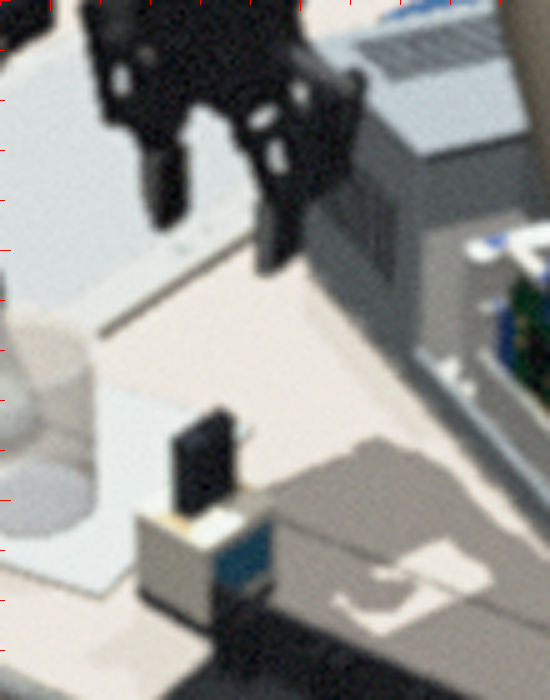

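```bash
python3 -m inch '[[-0.2,[0.5,0.15,0.02],-0.09],[-0.2,[0.7,0,0],0],[-0.2,[0.7,0,0],0],[-0.2,[0.5,0,0],0],[-0.2,[0.2,0,0],0],[-0.2,[0,0,0],0],[-0.2,[0,0,0],0],[-0.2,[0,0,0],0]]' 60;python3 -c "
from h import *
go((.6035,-.102,.08),-3.5)
snap('scene','s28',(240,150,350,290),5)"
```

```text
time_s: 55.08
position: [0.6043, -0.1017, 0.2855]
tool_rot: [[0.002, 0.06, 0.998], [-0.001, 0.998, -0.06], [-1.0, -0.001, 0.002]]
ft_force: [-0.1, -0.4, -0.6]
grip_width: 0.0512
t 55.08 gp [ 604.6 -101.9  130.5] ang -3.42 tilt [ 0.12 -0.05] F [-0.1 -0.4 -0.6] w 51.2 q [-21.  34.  74.  -0.  72. -17.]
  in logger mm [  5.2 227.3 130.5]
  shift units (current axes) [ 1.682 -0.005 -0.041] mm [ -1.1  -0.1 -50.5]
  turn units 0.02
  shift units after turn [ 1.682 -0.007 -0.037]
```

View pics/s28.png

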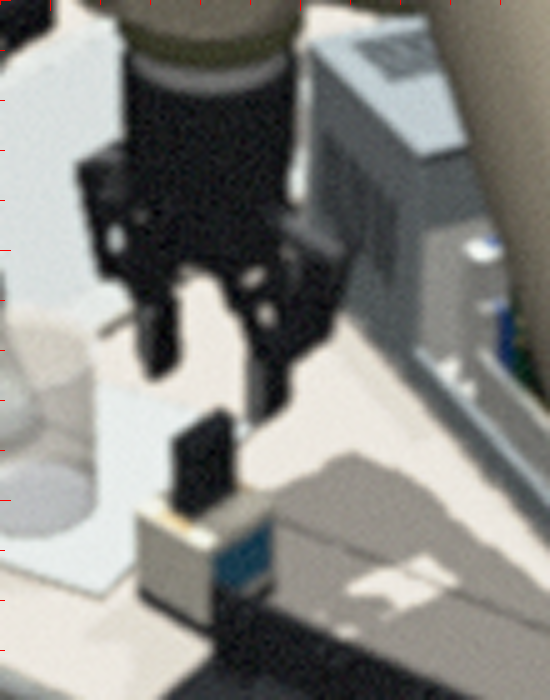

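Fingers straddle the bar; go down and close.

```bash
python3 -m inch '[[-0.2,[0.4,0,0],0],[-0.2,[0.4,0,0],0],[-0.2,[0.4,0,0],0],[-0.2,[0.3,0,0],0],[-0.2,[0.17,0,0],0],[-0.2,[0,0,0],0],[-0.2,[0,0,0],0],[-0.2,[0,0,0],0]]' 60;python3 -c "
from h import *
go((.6035,-.102,.08),-3.5)
snap('scene','s29',(240,150,350,290),5)"
```

```text
time_s: 55.8
position: [0.6044, -0.1016, 0.2348]
tool_rot: [[0.001, 0.059, 0.998], [-0.001, 0.998, -0.059], [-1.0, -0.0, 0.001]]
ft_force: [-0.4, -0.9, 0.4]
grip_width: 0.0514
t 55.80 gp [ 604.6 -101.7   79.8] ang -3.40 tilt [ 0.07 -0.03] F [-0.4 -0.9  0.4] w 51.4 q [-21.  37.  77.  -0.  65. -17.]
  in logger mm [  5.1 227.5  79.8]
  shift units (current axes) [-0.006 -0.013 -0.037] mm [-1.1 -0.3  0.2]
  turn units 0.02
  shift units after turn [-0.006 -0.013 -0.037]
```

View pics/s29.png

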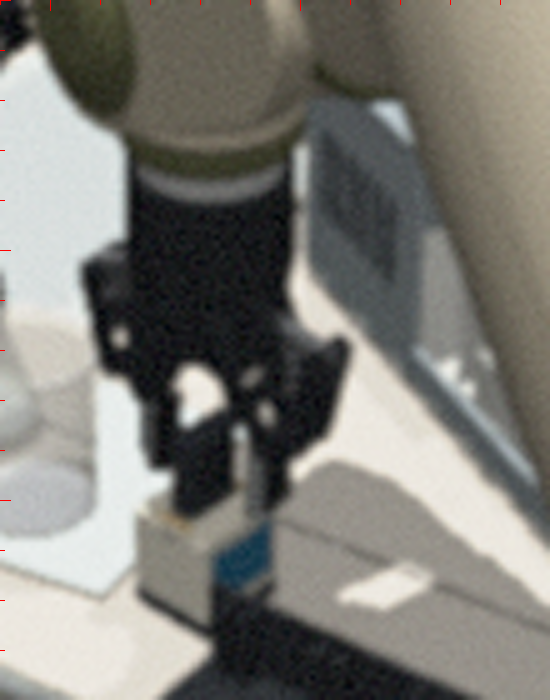

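```bash
python3 -m inch '[[0.2,[0,0,0],0],[0.4,[0,0,0],0],[0.6,[0,0,0],0],[0.8,[0,0,0],0],[1,[0,0,0],0],[1,[0,0,0],0],[1,[0,0,0],0],[1,[0,0,0],0]]' 80;python3 -c "
from h import *
st()";python3 -m inch '[[1,[-0.1,0,0],0],[1,[-0.3,0,0],0],[1,[-0.5,0,0],0],[1,[-0.8,0,0],0],[1,[-1,0,0],0],[1,[-1,0,0],0],[1,[-0.6,0,0],0],[1,[0,0,0],0]]';python3 -c "
from h import *
st()
snap('scene','s30',(240,110,350,250),5)"
```

```text
time_s: 56.52
position: [0.6043, -0.1016, 0.2342]
tool_rot: [[0.001, 0.059, 0.998], [-0.0, 0.998, -0.059], [-1.0, -0.0, 0.001]]
ft_force: [2.2, 0.4, 1.7]
grip_width: 0.0131
t 56.52 gp [ 604.4 -101.6   79.2] ang -3.41 tilt [ 0.03 -0.01] F [2.2 0.4 1.7] w 13.1 q [-21.  37.  77.   0.  65. -17.]
  in logger mm [  4.9 227.4  79.2]
time_s: 57.18
position: [0.6042, -0.1014, 0.3677]
tool_rot: [[0.007, 0.059, 0.998], [-0.003, 0.998, -0.059], [-1.0, -0.002, 0.007]]
ft_force: [-0.2, 0.7, -2.3]
grip_width: 0.0133
t 57.18 gp [ 605.3 -101.9  212.7] ang -3.39 tilt [ 0.4  -0.16] F [-0.2  0.7 -2.3] w 13.3 q [-21.  30.  67.  -0.  82. -17.]
  in logger mm [  5.7 227.6 212.7]
```

View pics/s30.png

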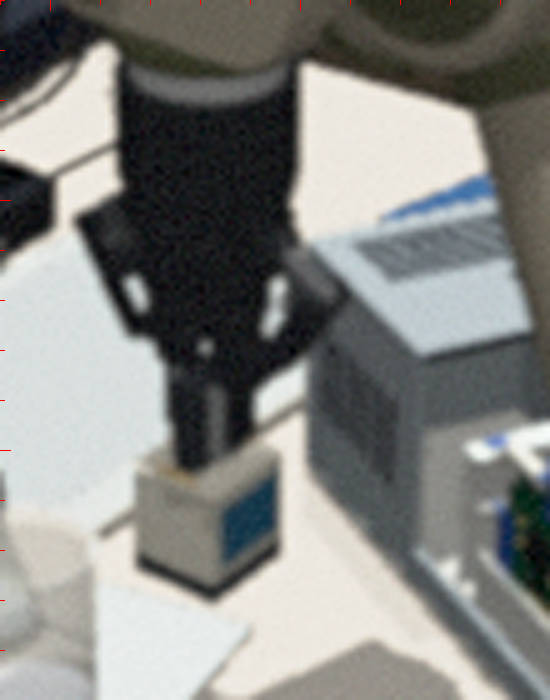

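```bash
python3 -m inch '[[1,[0,0,0],-1],[1,[0,0,0],-1],[1,[0,0,0],-1],[1,[0,0,0],-1],[1,[0,0,0],-1],[1,[0,0,0],-1],[1,[0,0,0],-1],[1,[0,0,0],-1]]';python3 -m inch '[[1,[0,0,0],-1],[1,[0,0,0],-1],[1,[0,0,0],-1],[1,[0,0,0],-1],[1,[0,0,0],-0.43],[1,[0,0,0],0],[1,[0,0,0],0],[1,[0,0,0],0]]';python3 -c "
from h import *
go(L(-106,31,200),58.76)"
```

```text
time_s: 57.9
position: [0.604, -0.1015, 0.3607]
tool_rot: [[-0.004, -0.6, 0.8], [0.001, 0.8, 0.6], [-1.0, 0.004, -0.002]]
ft_force: [-0.5, -0.2, -2.5]
grip_width: 0.0131
time_s: 58.57
position: [0.6042, -0.1015, 0.362]
tool_rot: [[-0.002, -0.854, 0.52], [0.001, 0.52, 0.854], [-1.0, 0.002, -0.0]]
ft_force: [-0.1, -0.3, -2.6]
grip_width: 0.0134
t 58.57 gp [ 603.9 -101.4  207. ] ang 58.67 tilt [-0.11  0.04] F [-0.1 -0.3 -2.6] w 13.4 q [-21.  30.  68.   0.  82. -79.]
  in logger mm [  4.3 227.3 207. ]
  shift units (current axes) [ 0.242  3.667 -6.549] mm [-196.1 -110.6   -7. ]
  turn units -0.02
  shift units after turn [ 0.232  3.678 -6.543]
```

```bash
python3 -m inch '[[1,[0,0.2,-0.4],0],[1,[0,0.4,-0.75],0],[1,[0,0.5,-0.9],0],[1,[0,0.5,-0.9],0],[1,[0,0.5,-0.9],0],[1,[0,0.5,-0.9],0],[1,[0,0.5,-0.85],0],[1,[0,0.35,-0.55],0]]';python3 -m inch '[[1,[0,0.22,-0.4],0],[1,[0,0,0],0],[1,[0,0,0],0],[1,[0,0,0],0],[1,[0,0,0],0],[1,[0,0,0],0],[1,[0,0,0],0],[1,[0,0,0],0]]';python3 -c "
from h import *
go(L(-106,31,200),58.76)
snap('scene','s31',(320,130,440,280),5);snap('top','t31',(330,220,430,320),6)"
```

```text
time_s: 59.23
position: [0.4181, -0.2062, 0.3628]
tool_rot: [[-0.001, -0.854, 0.521], [0.0, 0.521, 0.854], [-1.0, 0.001, -0.0]]
ft_force: [0.4, -0.1, -2.4]
grip_width: 0.0131
time_s: 59.9
position: [0.4085, -0.2122, 0.3629]
tool_rot: [[-0.0, -0.855, 0.518], [0.0, 0.518, 0.855], [-1.0, 0.0, 0.0]]
ft_force: [-0.2, 0.5, -2.9]
grip_width: 0.0135
t 59.90 gp [ 408.5 -212.2  207.9] ang 58.78 tilt [-0.01  0.01] F [-0.2  0.5 -2.9] w 13.5 q [ -42.   15.   92.    0.   73. -101.]
  in logger mm [-105.3   31.2  207.9]
  shift units (current axes) [ 0.264  0.022 -0.008] mm [-0.7  0.1 -7.9]
  turn units 0.0
  shift units after turn [ 0.264  0.022 -0.008]
```

View pics/s31.png

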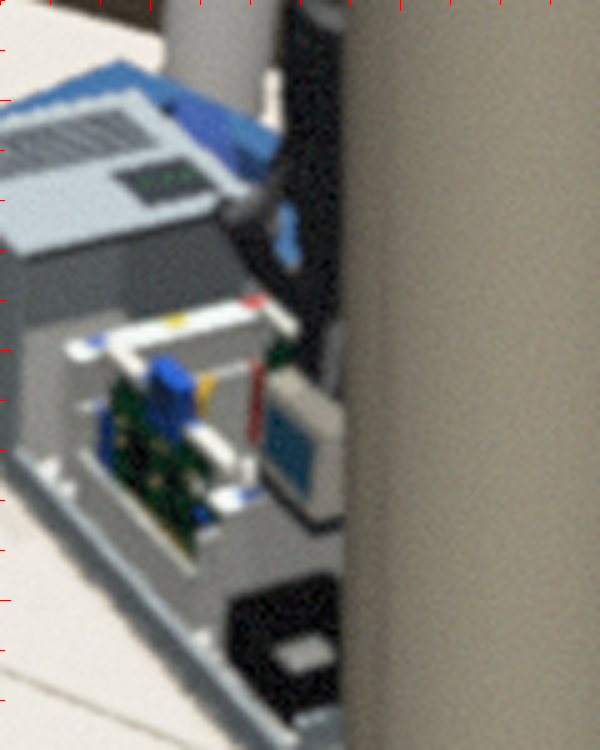

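View pics/t31.png

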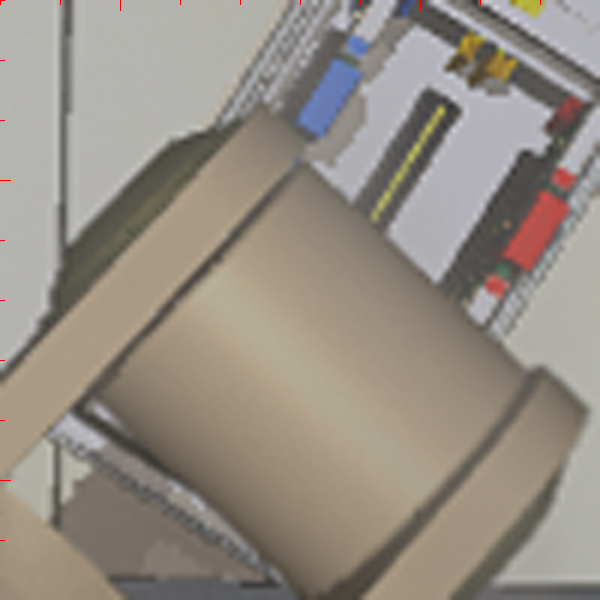

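```bash
python3 -m inch '[[1,[0.2,0.02,0],0],[1,[0.4,0,0],0],[1,[0.5,0,0],0],[1,[0.4,0,0],0],[1,[0.2,0,0],0],[1,[0.1,0,0],0],[1,[0,0,0],0],[1,[0,0,0],0]]';python3 -c "
from h import *
go(L(-106,31,150),58.76)
s,g=st();l=lg(g);b=l[2]*1 if l[2]>1 else l[2]*1000
z=g[2]*1000-79.2
P=[boxl(POSE,l[0]-25,l[0]+25,l[1]-23,l[1]+23,zz) for zz in(z,z+56)]
snap('scene','s32',(340,170,420,280),7);crop(cv2.imread('pics/raw_s32.png'),'scene','s32b',(340,170,420,280),7,P)"
```

```text
time_s: 60.67
position: [0.4078, -0.2122, 0.3094]
tool_rot: [[0.001, -0.855, 0.519], [-0.0, 0.519, 0.855], [-1.0, -0.001, -0.0]]
ft_force: [-0.4, 0.5, -2.2]
grip_width: 0.0133
t 60.67 gp [ 407.9 -212.3  154.4] ang 58.75 tilt [ 0.03 -0.03] F [-0.4  0.5 -2.2] w 13.3 q [ -42.   19.   97.    0.   64. -101.]
  in logger mm [-105.8   30.9  154.4]
  shift units (current axes) [0.146 0.008 0.005] mm [-0.1  0.2 -4.4]
  turn units -0.0
  shift units after turn [0.146 0.008 0.005]
t 60.67 gp [ 407.9 -212.3  154.4] ang 58.75 tilt [ 0.03 -0.03] F [-0.4  0.5 -2.2] w 13.3 q [ -42.   19.   97.    0.   64. -101.]
  in logger mm [-105.8   30.9  154.4]
```

View pics/s32b.png

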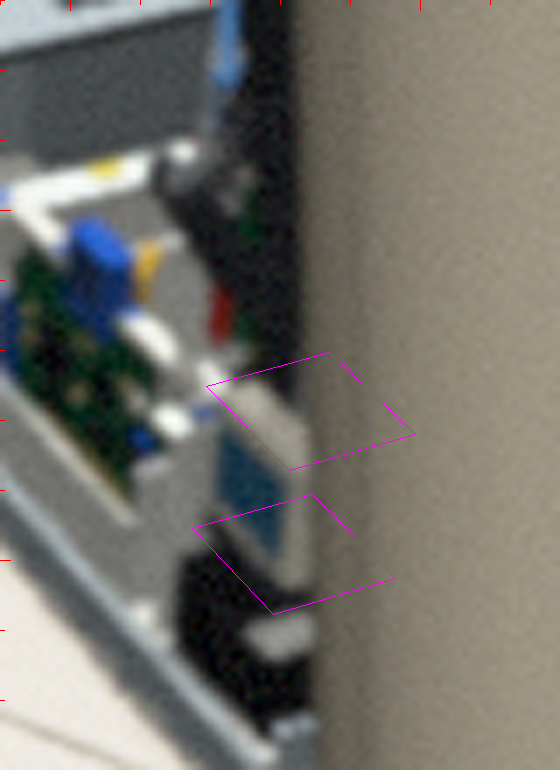

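```bash
python3 -c "
from h import *
crop(cv2.imread('pics/raw_s32.png'),'scene','s32c',(360,215,400,275),13)
im=cv2.imread('pics/s32c.png'); cv2.imwrite('pics/s32d.png',cv2.convertScaleAbs(im,alpha=1.8,beta=10))"
```

```text
(no output)
```

View pics/s32d.png

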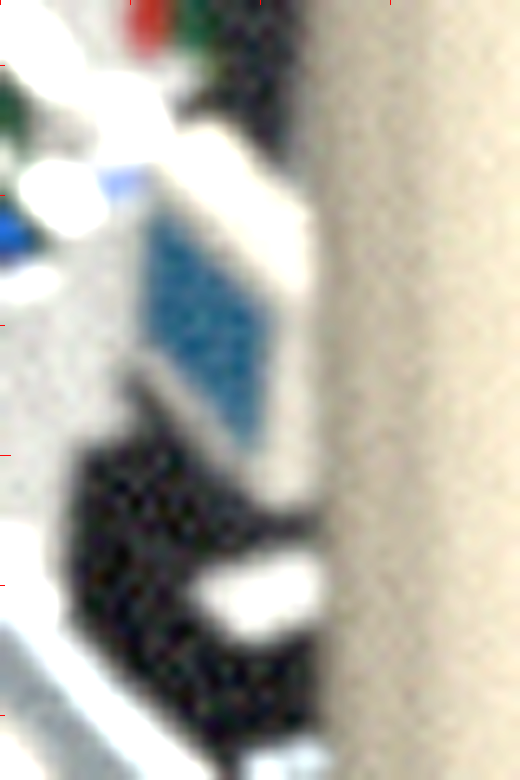

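```bash
python3 -c "
from h import *
o=np.array([360,215])-.4
f=lambda p,z: lg(back('scene',[np.array(p)/13+o],z/1000)[0])[:2]
print('foot corner ++',f((130,375),75.2))
for z in(58,62,66): print('rim ++ outer',z,f((80,452),z))
for z in(30,33,36): print('base ++ outer',z,f((65,590),z),'base -+',f((222,745),z))
"
```

```text
foot corner ++ [-78.   45.3]
rim ++ outer 58 [-74.5  51.9]
rim ++ outer 62 [-79.   54.9]
rim ++ outer 66 [-83.5  57.9]
base ++ outer 30 [-77.6  54.3] base -+ [-126.9   51.6]
base ++ outer 33 [-80.8  56.4] base -+ [-129.9   53.7]
base ++ outer 36 [-84.   58.6] base -+ [-133.    55.9]
```

```bash
python3 -c "
from h import *
o=np.array([360,215])-.4
f=lambda p,z: lg(back('scene',[np.array(p)/13+o],z/1000)[0])[:2]
print('top corner ++',f((162,152),131.2))
print('foot -+',f((268,525),75.2),'cream bottom',f((262,505),80))
print('top -+',f((280,285),131.2))
"
```

```text
top corner ++ [-89.1  50.9]
foot -+ [-125.1   46. ] cream bottom [-125.1   47.7]
top -+ [-130.5   53.1]
```

```bash
python3 -m inch '[[1,[0.1,0,0],0],[1,[0.1,0,0],0],[1,[0.1,0,0],0],[1,[0.05,0,0],0],[1,[0.05,0,0],0],[1,[0.05,0,0],0],[1,[0,0,0],0],[1,[0,0,0],0]]';python3 -c "
from h import *
st()"
```

```text
time_s: 61.38
position: [0.4077, -0.2121, 0.2955]
tool_rot: [[-0.0, -0.855, 0.519], [0.0, 0.519, 0.855], [-1.0, 0.0, 0.0]]
ft_force: [-0.1, -0.1, -2.9]
grip_width: 0.0129
t 61.38 gp [ 407.7 -212.1  140.5] ang 58.75 tilt [-0.  0.] F [-0.1 -0.1 -2.9] w 12.9 q [ -42.   20.   98.   -0.   62. -101.]
  in logger mm [-106.    30.9  140.5]
```

```bash
python3 -m inch '[[1,[0.05,0,0],0],[1,[0.05,0,0],0],[1,[0.05,0,0],0],[1,[0.05,0,0],0],[1,[0,0,0],0],[1,[0,0,0],0],[1,[0,0,0],0],[1,[0,0,0],0]]';python3 -c "
from h import *
st()"
```

```text
time_s: 62.05
position: [0.4077, -0.212, 0.2893]
tool_rot: [[-0.0, -0.855, 0.519], [0.001, 0.519, 0.855], [-1.0, 0.001, 0.001]]
ft_force: [3.6, 3.9, -5.4]
grip_width: 0.0131
t 62.05 gp [ 407.7 -211.8  134.3] ang 58.74 tilt [-0.01  0.05] F [ 3.6  3.9 -5.4] w 13.1 q [ -42.   20.   99.    0.   61. -101.]
  in logger mm [-106.2   31.1  134.3]
```

```bash
python3 -m inch '[[1,[0,0,0.03],0],[1,[0,0,0.01],0],[1,[0,0,0],0],[1,[0.03,0,0],0],[1,[0.03,0,0],0],[1,[0,0,0],0],[1,[0,0,0],0],[1,[0,0,0],0]]';python3 -c "
from h import *
st()"
```

```text
time_s: 62.72
position: [0.4083, -0.2111, 0.2877]
tool_rot: [[-0.0, -0.855, 0.519], [-0.0, 0.519, 0.855], [-1.0, -0.0, -0.0]]
ft_force: [0.1, 0.5, -2.2]
grip_width: 0.0134
t 62.72 gp [ 408.3 -211.1  132.7] ang 58.74 tilt [-0.   -0.01] F [ 0.1  0.5 -2.2] w 13.4 q [ -42.   21.   99.   -0.   61. -101.]
  in logger mm [-106.    32.   132.7]
```

Forces are gone; continue down.

```bash
python3 -m inch '[[1,[0.06,0,0],0],[1,[0.06,0,0],0],[1,[0.06,0,0],0],[1,[0.06,0,0],0],[1,[0.06,0,0],0],[1,[0,0,0],0],[1,[0,0,0],0],[1,[0,0,0],0]]';python3 -c "
from h import *
st()"
```

```text
time_s: 63.38
position: [0.4083, -0.2111, 0.2787]
tool_rot: [[0.0, -0.855, 0.519], [-0.0, 0.519, 0.855], [-1.0, -0.0, -0.0]]
ft_force: [0.7, 0.4, -2.0]
grip_width: 0.0131
t 63.38 gp [ 408.3 -211.1  123.7] ang 58.75 tilt [ 0. -0.] F [ 0.7  0.4 -2. ] w 13.1 q [ -42.   21.   99.   -0.   59. -101.]
  in logger mm [-106.    32.1  123.7]
```

```bash
python3 -m inch '[[1,[0.07,0,0],0],[1,[0.07,0,0],0],[1,[0.07,0,0],0],[1,[0.07,0,0],0],[1,[0.05,0,0],0],[1,[0,0,0],0],[1,[0,0,0],0],[1,[0,0,0],0]]';python3 -c "
from h import *
st()"
```

```text
time_s: 64.05
position: [0.4083, -0.2111, 0.2689]
tool_rot: [[0.0, -0.855, 0.519], [-0.0, 0.519, 0.855], [-1.0, -0.0, -0.0]]
ft_force: [-0.8, 0.7, -1.9]
grip_width: 0.013
t 64.05 gp [ 408.3 -211.1  113.9] ang 58.75 tilt [ 0.01 -0.  ] F [-0.8  0.7 -1.9] w 13.0 q [ -42.   22.  100.    0.   58. -101.]
  in logger mm [-106.    32.1  113.9]
```

```bash
python3 -m inch '[[1,[0.05,0,0],0],[1,[0.05,0,0],0],[1,[0.05,0,0],0],[1,[0.05,0,0],0],[1,[0,0,0],0],[1,[0,0,0],0],[1,[0,0,0],0],[1,[0,0,0],0]]';python3 -c "
from h import *
st()"
```

```text
time_s: 64.72
position: [0.4083, -0.2111, 0.2629]
tool_rot: [[0.0, -0.855, 0.519], [-0.0, 0.519, 0.855], [-1.0, -0.0, -0.0]]
ft_force: [0.4, -0.7, -2.5]
grip_width: 0.013
t 64.72 gp [ 408.3 -211.1  107.9] ang 58.75 tilt [ 0.   -0.01] F [ 0.4 -0.7 -2.5] w 13.0 q [ -42.   23.  101.   -0.   57. -101.]
  in logger mm [-106.    32.1  107.9]
```

```bash
python3 -m inch '[[1,[0.04,0,0],0],[1,[0.04,0,0],0],[1,[0.04,0,0],0],[1,[0.04,0,0],0],[1,[0,0,0],0],[1,[0,0,0],0],[1,[0,0,0],0],[1,[0,0,0],0]]';python3 -c "
from h import *
st()"
```

```text
time_s: 65.38
position: [0.4087, -0.211, 0.2617]
tool_rot: [[0.005, -0.855, 0.519], [-0.004, 0.519, 0.855], [-1.0, -0.006, -0.001]]
ft_force: [-5.6, 6.9, 41.7]
grip_width: 0.0131
t 65.38 gp [ 409.5 -211.6  106.7] ang 58.77 tilt [ 0.28 -0.21] F [-5.6  6.9 41.7] w 13.1 q [ -42.   23.  101.    0.   56. -101.]
  in logger mm [-104.7   32.2  106.7]
```

```bash
python3 -m inch '[[1,[-0.05,0,0],0],[0.8,[0,0,0],0],[0.5,[0,0,0],0],[0.4,[0,0,0],0],[0.4,[0,0,0],0],[0.4,[-0.3,0,0],0],[0.4,[-0.6,0,0],0],[0.4,[-0.8,0,0],0]]' 80;python3 -m inch '[[0.4,[-0.8,0,0],0],[0.3,[-0.8,0,0],0],[0.2,[0,0,0.5],0],[0.06,[0,0,0.9],0],[0.06,[0,0,0.9],0],[0.06,[0,0,0.9],0],[0.06,[0,0,0.9],0],[0.06,[0,0,0.9],0]]';python3 -c "
from h import *
st()
snap('scene','s33',(300,130,440,280),5);snap('top','t33',(330,150,490,320),4)"
```

```text
time_s: 66.05
position: [0.4081, -0.211, 0.3099]
tool_rot: [[-0.003, -0.855, 0.519], [0.003, 0.519, 0.855], [-1.0, 0.004, 0.001]]
ft_force: [-0.3, 0.4, 0.4]
grip_width: 0.0254
time_s: 66.72
position: [0.4867, -0.0817, 0.3583]
tool_rot: [[-0.0, -0.855, 0.519], [0.0, 0.519, 0.855], [-1.0, 0.0, -0.0]]
ft_force: [0.7, 0.1, 0.3]
grip_width: 0.0401
t 66.72 gp [486.6 -81.6 203.3] ang 58.73 tilt [-0.02  0.01] F [0.7 0.1 0.3] w 40.1 q [-23.  19.  88.   0.  74. -82.]
  in logger mm [-106.2  183.4  203.3]
```

View pics/s33.png

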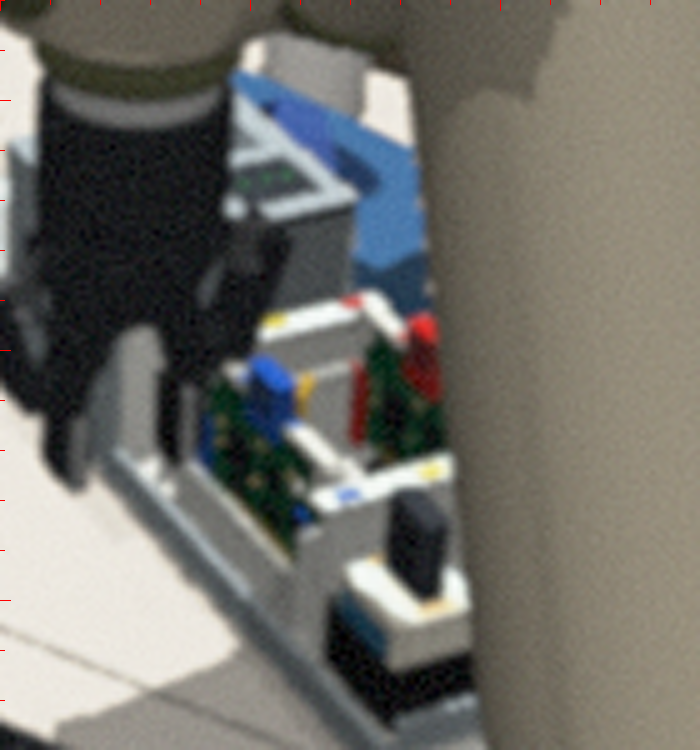

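View pics/t33.png

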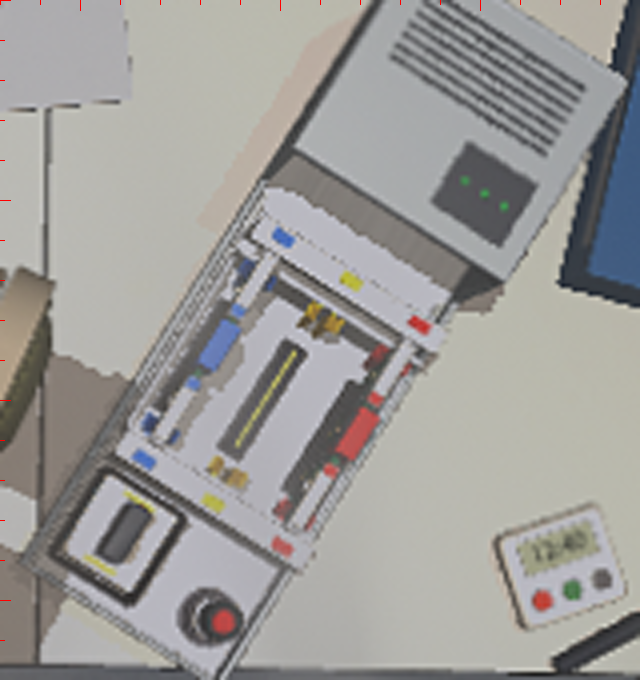

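```bash
python3 -m inch '[[0.06,[0,0.1,-0.5],0],[0.06,[0,0.1,-0.9],0],[0.06,[0,0.1,-0.9],0],[0.06,[0,0.1,-0.9],0],[0.06,[0,0.1,-0.9],0],[0.06,[0,0,-0.9],0],[0.06,[0,0,-0.9],0],[0.06,[0,0,-0.9],0]]';python3 -m inch '[[0.06,[0,0,-0.5],0],[0.06,[0,0,-0.1],0],[0.06,[0,0,0],0],[0.06,[0,0,0],0],[0.06,[0,0,0],0],[0.06,[0,0,0],0],[0.06,[0,0,0],0],[0.06,[0,0,0],0]]';python3 -c "
from h import *
go(L(-121.5,-38.1,88),58.75)"
```

```text
time_s: 67.48
position: [0.3661, -0.2508, 0.3584]
tool_rot: [[-0.0, -0.855, 0.519], [0.0, 0.519, 0.855], [-1.0, 0.0, -0.0]]
ft_force: [-0.6, -0.0, 0.2]
grip_width: 0.0401
time_s: 68.15
position: [0.3584, -0.2644, 0.3585]
tool_rot: [[0.0, -0.855, 0.518], [-0.0, 0.518, 0.855], [-1.0, -0.0, 0.0]]
ft_force: [1.4, -0.5, -0.1]
grip_width: 0.0398
t 68.15 gp [ 358.4 -264.4  203.5] ang 58.80 tilt [ 0. -0.] F [ 1.4 -0.5 -0.1] w 39.8 q [ -52.   14.   95.    0.   72. -111.]
  in logger mm [-121.   -39.4  203.5]
  shift units (current axes) [3.851 0.015 0.044] mm [   0.3    1.4 -115.5]
  turn units 0.01
  shift units after turn [3.851 0.015 0.044]
```

```bash
python3 -m inch '[[0.06,[0.5,0.01,0.04],0],[0.06,[0.7,0,0],0],[0.06,[0.8,0,0],0],[0.06,[0.7,0,0],0],[0.06,[0.5,0,0],0],[0.06,[0.4,0,0],0],[0.06,[0.2,0,0],0],[0.06,[0,0,0],0]]';python3 -c "
from h import *
go(L(-121.5,-38.1,88),58.75)";python3 -m inch '[[0.06,[0,0,0],0],[0.3,[0,0,0],0],[0.5,[0,0,0],0],[0.7,[0,0,0],0],[0.8,[0,0,0],0],[0.8,[0,0,0],0],[0.8,[0,0,0],0],[0.8,[0,0,0],0]]' 80;python3 -c "
from h import *
st()"
```

```text
time_s: 68.82
position: [0.3585, -0.2635, 0.2437]
tool_rot: [[-0.001, -0.855, 0.519], [0.002, 0.519, 0.855], [-1.0, 0.002, 0.001]]
ft_force: [0.7, 0.0, 0.4]
grip_width: 0.0402
t 68.82 gp [ 358.3 -263.2   88.7] ang 58.76 tilt [-0.07  0.1 ] F [0.7 0.  0.4] w 40.2 q [ -52.   23.  104.    0.   53. -110.]
  in logger mm [-121.7  -38.4   88.7]
  shift units (current axes) [ 0.022 -0.008  0.01 ] mm [ 0.4  0.1 -0.7]
  turn units 0.0
  shift units after turn [ 0.022 -0.007  0.01 ]
time_s: 69.48
position: [0.3587, -0.2634, 0.2456]
tool_rot: [[0.002, -0.855, 0.519], [-0.001, 0.519, 0.855], [-1.0, -0.002, 0.0]]
ft_force: [1.2, 4.4, 7.0]
grip_width: 0.0208
t 69.48 gp [ 359.  -263.5   90.6] ang 58.74 tilt [ 0.1  -0.05] F [1.2 4.4 7. ] w 20.8 q [ -52.   23.  104.    0.   53. -110.]
  in logger mm [-121.   -38.3   90.6]
```

```bash
python3 -m inch '[[0.8,[-0.1,0,0],0],[0.8,[-0.1,0,0],0],[0.8,[-0.1,0,0],0],[0.8,[-0.1,0,0],0],[0.8,[0,0,0],0],[0.8,[0,0,0],0],[0.8,[0,0,0],0],[0.8,[0,0,0],0]]' 80;python3 -c "
from h import *
st()"
```

```text
time_s: 70.15
position: [0.3585, -0.2634, 0.2563]
tool_rot: [[-0.0, -0.855, 0.519], [0.001, 0.519, 0.855], [-1.0, 0.001, 0.001]]
ft_force: [4.3, 3.2, -7.2]
grip_width: 0.0207
t 70.15 gp [ 358.4 -263.3  101.3] ang 58.74 tilt [-0.01  0.05] F [ 4.3  3.2 -7.2] w 20.7 q [ -52.   22.  103.    0.   55. -110.]
  in logger mm [-121.6  -38.4  101.3]
```

```bash
python3 -m inch '[[0.8,[-0.05,0,0],0],[0.8,[0,0,0],0],[0.8,[0,-0.1,0],0],[0.8,[0,-0.1,0],0],[0.8,[0,-0.2,0],0],[0.8,[0,-0.2,0],0],[0.8,[0,0,0],0],[0.8,[0,0,0],0]]' 80;python3 -c "
from h import *
st()"
```

```text
time_s: 70.82
position: [0.3745, -0.2731, 0.2578]
tool_rot: [[0.001, -0.855, 0.519], [0.0, 0.519, 0.855], [-1.0, -0.0, 0.001]]
ft_force: [4.5, 5.1, -7.7]
grip_width: 0.0207
t 70.82 gp [ 374.6 -273.1  102.8] ang 58.74 tilt [0.05 0.03] F [ 4.5  5.1 -7.7] w 20.7 q [ -51.   23.  100.    0.   56. -110.]
  in logger mm [-102.7  -38.4  102.8]
```

```bash
python3 -m inch '[[0.8,[0,-0.2,0],0],[0.8,[0,-0.4,0],0],[0.8,[0,-0.5,0],0],[0.8,[0,-0.5,0],0],[0.8,[0,-0.5,0],0],[0.8,[0,-0.3,0],0],[0.8,[0,-0.1,0],0],[0.8,[0,0,0],0]]' 80;python3 -c "
from h import *
st()"
```

```text
time_s: 71.48
position: [0.439, -0.3121, 0.2574]
tool_rot: [[0.001, -0.855, 0.519], [0.001, 0.519, 0.855], [-1.0, -0.0, 0.001]]
ft_force: [5.1, 4.1, -8.9]
grip_width: 0.0209
t 71.48 gp [ 439.1 -312.   102.4] ang 58.76 tilt [0.04 0.05] F [ 5.1  4.1 -8.9] w 20.9 q [ -48.   30.   89.    0.   62. -107.]
  in logger mm [-27.4 -38.2 102.4]
```

```bash
python3 -m inch '[[0.8,[0,-0.2,0],0],[0.8,[0,-0.4,0],0],[0.8,[0,-0.5,0],0],[0.8,[0,-0.3,0],0],[0.8,[0,-0.2,0],0],[0.8,[0,-0.1,0],0],[0.8,[0,0,0],0],[0.8,[0,0,0],0]]' 80;python3 -c "
from h import *
st()"
```

```text
time_s: 72.15
position: [0.4823, -0.3383, 0.2574]
tool_rot: [[0.001, -0.855, 0.519], [0.001, 0.519, 0.855], [-1.0, -0.0, 0.001]]
ft_force: [4.9, 4.0, -8.1]
grip_width: 0.0205
t 72.15 gp [ 482.4 -338.1  102.4] ang 58.76 tilt [0.04 0.05] F [ 4.9  4.  -8.1] w 20.5 q [ -47.   34.   80.    0.   66. -105.]
  in logger mm [ 23.2 -38.1 102.4]
```

```bash
python3 -m inch '[[0.8,[0.07,-0.1,0],0],[0.8,[0.04,-0.1,0],0],[0.8,[0,-0.1,0],0],[0.8,[0,-0.08,0],0],[0.8,[0,-0.05,0],0],[0.8,[0,0,0],0],[0.8,[0,0,0],0],[0.8,[0,0,0],0]]' 80;python3 -c "
from h import *
st()"
```

```text
time_s: 72.82
position: [0.493, -0.3448, 0.2541]
tool_rot: [[-0.0, -0.855, 0.519], [0.001, 0.519, 0.855], [-1.0, 0.001, 0.001]]
ft_force: [3.3, 4.2, -6.7]
grip_width: 0.0209
t 72.82 gp [ 493.  -344.5   99.1] ang 58.76 tilt [-0.01  0.08] F [ 3.3  4.2 -6.7] w 20.9 q [ -46.   35.   78.    0.   67. -105.]
  in logger mm [ 35.6 -38.1  99.1]
```

```bash
python3 -m inch '[[0.8,[0.03,-0.04,0],0],[0.8,[0.03,-0.04,0],0],[0.8,[0.05,-0.02,0],0],[0.8,[0.05,0,0],0],[0.8,[0.05,0,0],0],[0.8,[0.05,0,0],0],[0.8,[0.03,0,0],0],[0.8,[0,0,0],0]]' 80;python3 -c "
from h import *
st()"
```

```text
time_s: 73.48
position: [0.4951, -0.346, 0.2457]
tool_rot: [[-0.002, -0.855, 0.519], [0.003, 0.518, 0.855], [-1.0, 0.003, 0.001]]
ft_force: [-1.6, 7.3, -2.1]
grip_width: 0.0206
t 73.48 gp [ 494.8 -345.6   90.7] ang 58.77 tilt [-0.12  0.15] F [-1.6  7.3 -2.1] w 20.6 q [ -46.   36.   78.    0.   66. -105.]
  in logger mm [ 37.7 -38.   90.7]
```

```bash
python3 -m inch '[[0.5,[0,0,0],0],[0.2,[0,0,0],0],[0.1,[0,0,0],0],[0.1,[0,0,0],0],[0.1,[-0.5,0,0],0],[0.1,[-0.8,0,0],0],[0.1,[-0.9,0,0],0],[0.1,[-0.9,0,0],0]]' 60;python3 -m inch '[[0.1,[-0.9,0,0],0],[0.1,[0,0.5,1],0],[0.1,[0,0.5,1],0],[0.1,[0,0.5,1],0],[0.1,[0,0.5,1],0],[0.1,[0,0.5,1],0],[0.1,[0,0.5,1],0],[0.1,[0,0.5,1],0]]';python3 -c "
from h import *
st()
p=POSE
snap('scene','s34',(290,130,430,280),5,[T(p,[(38,-40,102)])]);snap('top','t34',(330,130,490,320),4,[T(p,[(38,-40,102)])])"
```

```text
time_s: 74.15
position: [0.4951, -0.3469, 0.3405]
tool_rot: [[0.0, -0.855, 0.519], [-0.001, 0.519, 0.855], [-1.0, -0.001, -0.001]]
ft_force: [0.1, 0.6, -0.2]
grip_width: 0.0381
time_s: 74.82
position: [0.5144, -0.1114, 0.3667]
tool_rot: [[0.002, -0.855, 0.519], [-0.001, 0.519, 0.855], [-1.0, -0.002, -0.0]]
ft_force: [1.1, 0.1, -0.3]
grip_width: 0.0385
t 74.82 gp [ 514.6 -111.5  211.7] ang 58.72 tilt [ 0.09 -0.07] F [ 1.1  0.1 -0.3] w 38.5 q [-25.  21.  82.  -0.  77. -84.]
  in logger mm [-66.7 172.3 211.7]
```

View pics/s34.png

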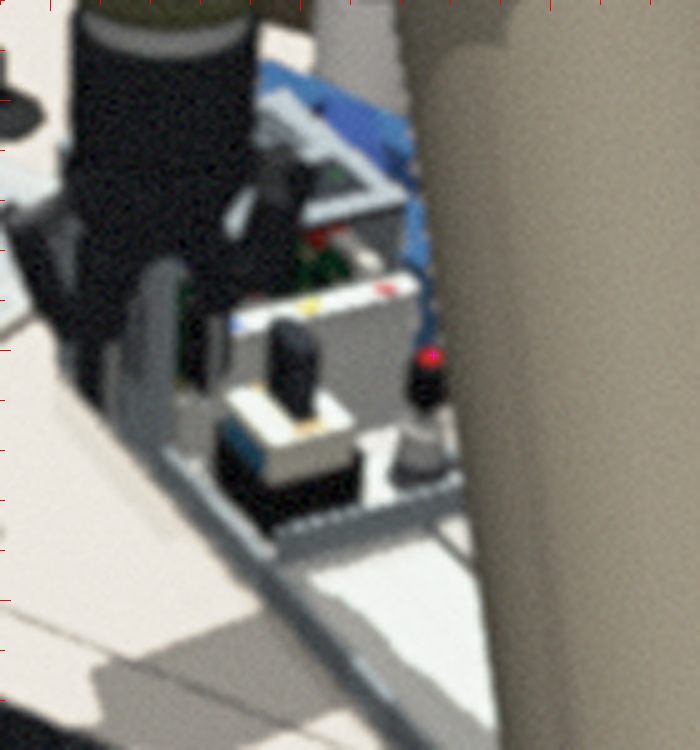

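View pics/t34.png

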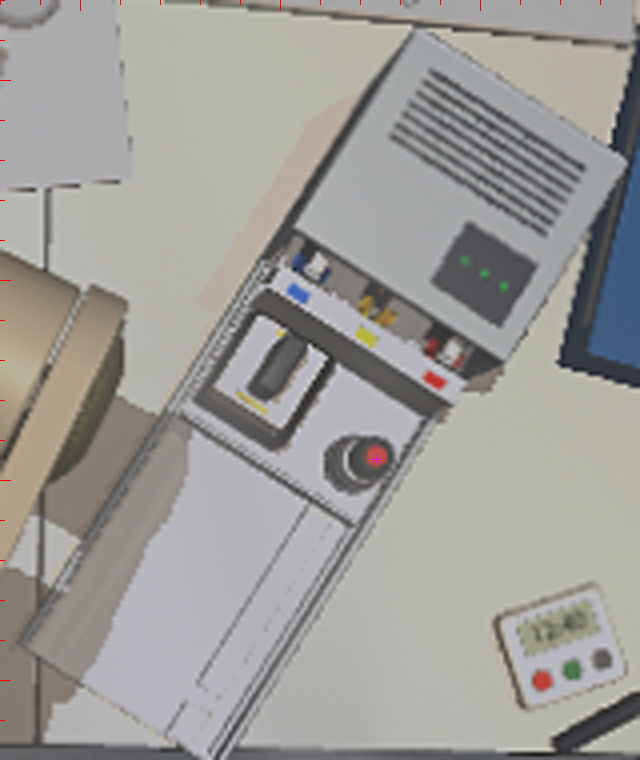

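```bash
python3 -m inch '[[0.1,[-0.5,0,0],0],[0.1,[-0.5,0,0],0],[0.1,[0,0,0],0],[0.1,[0,0,0],0],[0.1,[0,0,0],0],[0.1,[0,0,0],0],[0.1,[0,0,0],0],[0.1,[0,0,0],0]]';python3 -c "
from h import *
st();snap('top','t35')
a=cv2.imread('pics/top0.png');b=cv2.imread('pics/raw_t35.png')
for n,(x,y,w,h) in dict(tape=(183,265,35,35),bottle=(200,155,35,38)).items(): print(n,np.abs(a[y:y+h,x:x+w].astype(int)-b[y:y+h,x:x+w]).mean())
print(env.close_job())"
```

```text
time_s: 75.58
position: [0.5144, -0.1128, 0.3955]
tool_rot: [[-0.001, -0.855, 0.519], [0.0, 0.519, 0.855], [-1.0, 0.001, -0.0]]
ft_force: [-0.6, -0.8, 0.8]
grip_width: 0.0384
t 75.58 gp [ 514.2 -112.7  240.5] ang 58.74 tilt [-0.05  0.02] F [-0.6 -0.8  0.8] w 38.4 q [-25.  20.  79.  -0.  81. -84.]
  in logger mm [-66.5 171.1 240.5]
tape 3.836734693877551
bottle 4.493984962406015
the job is handed in; nothing more can be done
None
```

```bash
python3 -c "
import cv2,numpy as np
a=cv2.imread('pics/top0.png',0).astype(np.float32);b=cv2.imread('pics/raw_t35.png',0).astype(np.float32)
for n,(x,y,w,h) in dict(tape=(175,258,50,50),bottle=(200,155,35,38),bg=(510,250,40,40)).items(): print(n,cv2.phaseCorrelate(a[y:y+h,x:x+w],b[y:y+h,x:x+w]),abs(a[y:y+h,x:x+w]-b[y:y+h,x:x+w]).mean())"
```

```text
tape ((0.014041751469569874, -0.008859701670065334), 0.9977833173274994) 4.0484
bottle ((0.1513500030489503, 0.09231971629607472), 0.9994931052128474) 4.524812
bg ((0.009345286099200933, 0.0339700808748411), 1.0123125683516263) 4.15125
```

The data logger is ready and handed in at about 76 s. Only the blue and red cards were there.

**What I did:**
- I pulled the plunger, slid the cage out and let the pin drop into the loading hole.
- Both cards went down their own guides onto their connectors, and I swung all four levers flat.
- The battery went down into its well until it hit the floor.
- I then slid the cage home and lowered the pin into its hole.

**Last checks:**
- **Plunger:** the knob sits at its pin-down position with the cage home, in both cameras and by the arm's own reading. I did not tug the cage to test the lock.
- **Levers:** with the cage out, the overhead view showed all four flat. The fingers stopped at the same height on each lever, at about 27–33 N.
- **Battery:** it stopped hard about 28 mm above the worktop with about 42 N on the wrist, and the pictures show it sitting in the well.
- **Tape and bottle:** neither moved. The picture shift was 0.2 pixel or less.

**What failed or disagreed:**
- My first try at pressing both red levers straight down jammed at about 47 N. I backed off and swung each lever inward instead.
- The battery touched the rim of the well until I moved it about 1 mm sideways.
- The cameras and the arm disagreed by roughly 2–4 mm near the logger. I relied on the arm's readings and contact forces there.
- The arm hid the red card from both cameras while I lowered it, so I placed it by position and force alone. Later pictures show it upright in its slot.

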